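Unload the filter density tester

ROBOT

A 6-joint arm with a two-finger parallel gripper is mounted at the origin on the work surface. World frame = base frame: x ahead of the robot, y to its left, z up, the work surface at z = 0. Lengths are in m, angles in rad, forces in N, time in s.
With the tool pointing down it reaches from about 0.3 to 0.875 m from the base axis. Payload 6.4 kg.
Tool frame: the origin (TCP) lies midway between the tips of the shut fingers; the grasp point (between the pads) lies 19 mm behind it; y points along the fingers, x is the direction in which the jaws open and shut, and the axes are right-handed (so a half turn about y gives the same grasp; the last joint's range is limited). The gripper opens to 85 mm and grips with 20 to 120 N. Pads are 22 mm wide; open, the fingers measure 114 mm over their backs; the gripper's body (76 mm by 85 mm) begins 54 mm behind the grasp point. The pads swing forward as they close: fully open they stand 13 mm farther back than shut.
Start: joints at [1.039, 0.181, 1.607, -0, 1.354, -0.206], TCP at [0.184, 0.545, 0.231] pointing down, gripper open.
Joint ranges: [-2.99, 2.99], [-0.89, 2.07], [0.3, 2.58], [-1.14, 4.28], [0, 2.63], [-3.12, 3.12]. Speed limits (rad/s): [2.57, 2.57, 3.01, 3.14, 3.14, 3.14].

INTERFACE

Orientations are given as a unit quaternion [w, x, y, z].
In Python, from bench import ctrl gives the robot as it stands.
- The arm moves only by the tool step_arm, never from a script. Its argument "commands" is a list of rows, each a list of 7 numbers: the turn, a rotation vector about the tool's x, y, z in units of 6 degrees (1.0 is 6 degrees), then the shift along the tool's x, y, z in units of 30 mm (1.0 is 30 mm), then the opening, from 0 (shut) to 1 (fully open). A call has 1 to 10 rows; each row shifts and turns the commanded pose from where the row before left it, along the tool's axes as they then stand; what a row does not reach is not made up. A row lasts 1/10 s, in which the tool goes at most 50 mm and 8.59 degrees, less where a joint would pass 70% of its speed; a pose out of reach is approached as far as the arm can. A call with a number of a shift or a turn outside -1 to 1 is refused whole. A call with a gripper value outside its range is refused whole. The fingers move at their own pace and stop on an object; the grip force is fixed at half the most. Time passes only in rows, so rows that do not move let the fingers close. It gives the time, the measured TCP pose, the force and the opening at its end, in the units of the state.
- ctrl.get_obs(): the state, without advancing time (a new reading comes with each control period).
- ctrl.camera(name): name is "scene" or "top"; returns (picture, depth): 384x512x3 uint8, blue, green, red; 384x512 float32, m along the optical axis (not along the pixel's ray), 0 where there is no reading.
- ctrl.get_calibration(name): a dict with "intrinsics" (3x3 intrinsics, pixels), "D" ([k1, k2, p1, p2, k3] as OpenCV has them; the pictures are not rectified), "R" (3x3) and "t" (3): a world point X has camera coordinates R X + t. Camera axes: x right, y down, z forward; pixel columns grow to the right and rows downward; lengths in m; the calibration is good to about 2 mm. A picture is of the moment at which its call begins. get_calibration takes no time and is no camera call.
- ctrl.hand_in(): hands the job in, once; it reports no verdict.
Trained networks look in the newest picture that a camera, given by its name, has taken for a name from the list of things; names that differ only in an ending like _2 or _b are one class to them, and where a whole thing is asked for, a point or a joint stands for the part that bears it (a point fixed in the world has none). Each returns a list of dicts, best first, with "p" (0 to 1); they miss things now and then, are a little off and sometimes report something else, mostly with a low value. They report only what shows in the picture. A call takes as long as a camera call. They do not tell look-alikes from the thing itself.
- ctrl.boxes_of(thing, camera): "point" ([x, y, z] in m, in the coordinates of the camera as it stood for that picture, good to about 4 mm: the middle of the surface that is visible of it).
- ctrl.silhouettes(thing, camera): "pixels" (384x512 bool, what is visible of it).
The state is a dict: "time_s": time; "q": joint angles; "dq": joint speeds; "joint_efforts": joint torques, N m; "eef_pos": TCP position; "eef_rot": TCP orientation; "wrist_force": force on the tool from outside, world axes, zero at the start; "torque": the same for the moment, N m; "opening": opening from 0.0 (shut) to 1.0 (fully open).
Only numpy, scipy, OpenCV 4.12 (cv2) and the standard library are available. Lean on these libraries where they do the work, as an engineer would, in place of code of your own. Each camera call takes 0.05 s, during which the arm holds its last target.

TASK

The density run is finished: first turn the tester's lamp down by setting the dimmer lever on the lamp house to the bold idle mark, and then unload the turret: click each loaded bay round to the exit tongue, press the spring ejector slide so that it pushes the filter out onto the tongue (do not grip or drag a filter while it still sits in its bay), and take the filter off the tongue and lay it in the lined tray. At the end all the filters lie flat in the tray, none on top of another, the lamp is still at idle, the turret rests clicked in with a bay square to the exit tongue and the ejector has sprung back. Leave the filter holder bracket, the step-up ring, the blower and the desk lamp where they are.

Things in the scene. Friction and masses are not known exactly. Their poses are not given: they have to be found in the camera images.
- tester: white bench filter density tester, fixed, 475 mm long; origin on the cabinet top under the turret axis. From there -y points along the exit tongue, +y to the lamp house, -x to the robot. Drum 248 mm across; centre column 52 mm, top z 90 mm; lamp house x -75..75, y 168..273, top z 136 mm; a measuring arm 36 mm wide runs over the +y bay from y 58 mm to the lamp house, z 100..134 mm
- turret_axis (a point): on the turret's axis at bay-floor height (z 56 mm). The turret is an aluminium plate 266 mm across with four open-topped radial bays at right angles, each 63 mm wide between walls 16 mm high, open outwards. Two lips (50 to 94 mm from the axis, 14 mm above the floor) hold a filter down until its inner end is past them
- turret (a joint): angle of the turret in rad, counter-clockwise from above, no stops; starts at 0. A spring star-wheel detent clicks at every multiple of pi/2 (a bay then points straight along the exit tongue), pulls to the nearest click from anywhere between, and takes about 2 N at a post to turn
- post0 (a point): black round gripping post, 16 mm in diameter, standing 42 mm up from the turret between two bays, 118 mm from the turret's axis; the point is on its axis, 32 mm above the turret's plate (10 mm below its top); at turret angle 0 it stands at x, y = +83, -83 mm from the axis in the tester's frame
- post1 (a point): black round gripping post, 16 mm in diameter, standing 42 mm up from the turret between two bays, 118 mm from the turret's axis; the point is on its axis, 32 mm above the turret's plate (10 mm below its top); at angle 0: x, y = +83, +83 mm from the axis in the tester's frame
- post2 (a point): black round gripping post, 16 mm in diameter, standing 42 mm up from the turret between two bays, 118 mm from the turret's axis; the point is on its axis, 32 mm above the turret's plate (10 mm below its top); at angle 0: x, y = -83, +83 mm from the axis in the tester's frame
- post3 (a point): black round gripping post, 16 mm in diameter, standing 42 mm up from the turret between two bays, 118 mm from the turret's axis; the point is on its axis, 32 mm above the turret's plate (10 mm below its top); at angle 0: x, y = -83, -83 mm from the axis in the tester's frame
- ejector (a joint): travel of the spring ejector slide: 0 sprung back, 0.056 m fully out along the tester's -y. Its steel pusher hangs between two rails over the bay at the tongue (34 mm wide, out to 110 mm from the axis, top z 90 mm) and pushes the inner end of the filter there; it passes only when the turret has clicked in. 3 N at the start, 7 N at the end; springs back when let go
- ejector_tab (a point): middle of the inner face (the one towards the axis, the one to press on) of the ejector's upright thumb tab: black, 34 mm wide, 8 mm thick, from z = 91 to 117 mm; at rest this point is 34 mm from the axis, z = 108 mm; the space behind it, above the centre column, is free
- gate (a point): 140 mm from the axis along the tester's -y, z 60 mm: about where the centre of a fully pushed-out filter comes, its inner end then clear of the lips. It lies on the exit tongue, a fixed strip 30 mm wide (fingers pass on both sides of it), 137 to 199 mm from the axis, top z 55 mm; its foot is 30 mm wide, 10 mm high
- dimmer (a joint): angle of the lamp's dimmer lever in rad: 0 off stop, grows clockwise from above, 1.6 full stop; 0.40 at the bold idle mark. Upright pivot at x 35, y 220.5 mm in the tester's frame; at angle q the knob is 70 mm from it in the direction (-cos(q - 0.8), sin(q - 0.8)). Stays where it is left; about 1.2 N at the knob
- dimmer_knob (a point): on the axis of the lever's upright black knob, 16 mm in diameter, z = 166 mm; the knob's top is at z = 175 mm
- idle_mark (a point): where the knob's axis (the point dimmer_knob) is when the lever points at the idle mark, the one bold bar, 18 mm by 4.5 mm, on the scale of thin ticks on the lamp house top
- filter0: neutral-density glass filter in a rigid black plastic sleeve: 80 mm long (its x), 60 wide (its y), 12 thick (its z), about 70 g, smoky window, alike either way up; origin at its centre. Starts lying flat in one of the turret's bays, long side along the radius, centre 88 mm from the axis, or is absent (None).
- filter1: neutral-density glass filter in a rigid black plastic sleeve: 80 mm long (its x), 60 wide (its y), 12 thick (its z), about 70 g, smoky window, alike either way up; origin at its centre. Like filter0; starts in another bay or is absent.
- filter2: neutral-density glass filter in a rigid black plastic sleeve: 80 mm long (its x), 60 wide (its y), 12 thick (its z), about 70 g, smoky window, alike either way up; origin at its centre. Like filter0; starts in another bay or is absent.
- filter3: neutral-density glass filter in a rigid black plastic sleeve: 80 mm long (its x), 60 wide (its y), 12 thick (its z), about 70 g, smoky window, alike either way up; origin at its centre. Like filter0; starts in another bay or is absent.
- tray: low steel tray with a grey lining, loose, 0.9 kg: 216 mm (x) by 232 mm (y) outside, walls 4 mm thick, floor 4 mm thick, rim at 18 mm; origin at the centre of its underside, z up. There is room for four filters flat, two by two.
- bracket: white plastic filter holder bracket, a flat square frame 110 x 96 x 22 mm; leave alone
- step_ring: steel step-up ring, 82 mm across, 8 mm high; leave alone
- blower: blue rubber blower bulb lying down, 125 mm long, 58 mm thick; origin below its middle; leave alone
- lamp: desk lamp with a round grey base 144 mm across with a toggle switch, and a stem to about 280 mm; fixed; leave alone
Things that resemble listed ones, but are neither listed nor needed, are in the scene too. What is shaped like the filter2 but blue or green is not meant. Leave any brown look-alike of the filter0 alone.

How it is judged:
On the way, in this order (a step that is already met when the one before it is completed fails the run):
1. the lamp is turned down: the dimmer lever points at the idle mark (value of joint dimmer between 0.32 and 0.48 rad), for 0.3 s.
2. all the filters lie flat in the tray (x of filter0 in the frame of tray between -0.09 and 0.09 m and y of filter0 in the frame of tray between -0.09 and 0.09 m and z of each of filter0, filter1, filter2, filter3 in the frame of tray below 0.0145 m and angle between the z axis of each of filter0, filter1, filter2, filter3 and the z axis of tray, either way round below 0.08 rad and x of filter1 in the frame of tray between -0.09 and 0.09 m and y of filter1 in the frame of tray between -0.09 and 0.09 m and x of filter2 in the frame of tray between -0.09 and 0.09 m and y of filter2 in the frame of tray between -0.09 and 0.09 m and x of filter3 in the frame of tray between -0.09 and 0.09 m and y of filter3 in the frame of tray between -0.09 and 0.09 m), for 0.2 s.
At the end, for the whole second after the job is handed in: Every filter lies flat (0.08 rad) on the tray's floor, centre within 90 mm of the tray's middle along each tray axis, none on another, at rest; dimmer lever within 0.08 rad of the idle mark (0.40); turret within 0.07 rad of a click; ejector back within 6 mm (all of step 1 and all of step 2 and linear speed of each of filter0, filter1, filter2, filter3 below 0.02 m/s and angle between tray's own z axis and vertical below 0.05 rad and (angle between the x axis of post0 and the x axis of tester, either way round below 0.07 rad or angle between the x axis of post0 and the y axis of tester, either way round below 0.07 rad) and value of joint ejector below 0.006 m); the robot touches nothing.
It fails at once if the ejector is pressed before the lamp has been turned down to idle (value of joint ejector above 0.02 m and value of joint dimmer above 0.6 rad).
It fails at once if a filter is gripped, pushed or dragged by the fingers while it still sits in its bay (not yet pushed out 27 mm) ((contact force between the fingers and filter0 above 0.5 N and horizontal distance between filter0 and turret_axis below 0.115 m) or (contact force between the fingers and filter1 above 0.5 N and horizontal distance between filter1 and turret_axis below 0.115 m) or (contact force between the fingers and filter2 above 0.5 N and horizontal distance between filter2 and turret_axis below 0.115 m) or (contact force between the fingers and filter3 above 0.5 N and horizontal distance between filter3 and turret_axis below 0.115 m)).
It fails at once if the filter holder bracket, step-up ring or blower is disturbed (moved 30 mm) (distance of any of bracket, step_ring, blower from where it was at the start of the episode above 0.03 m).
It fails at once if the desk lamp is struck (contact force between the arm and lamp above 5 N).
Of filter0, filter1, filter2, filter3 only 3 to 4 are there at a start; the rules pass over those that are not, and their reading is None.
At some moment in a run one of tray may be knocked a few centimetres aside while the robot is not near it.
Once in a run the grip may slacken for a moment while it holds something.
It also fails if it takes over 210 s, if anything falls off the work surface, if the arm or the gripper's body presses on something with over 40 N, if the wrist force passes 120 N, or if a joint passes its speed limit or range.

## Working session

There is one attempt and no reset: what is moved stays moved. The work goes in short steps, Python scripts to look and compute and a tool call to move; the robot and the scene stay as the last step left them, time stands still between calls to the robot, and variables do not carry over. Pictures are saved under pics/ and viewed, and the job is handed in when it is done.

Besides the shell and the picture viewer there is one more tool, called as name([rows], argument=value, ...), one row to a line, values as JSON. step_arm: Moves the arm, as the interface text tells. Its arguments: {"type":"object","properties":{"commands":{"type":"array"}},"required":["commands"]}

```bash
ls; mkdir -p pics
python3 - <<'E'
from bench import ctrl
import cv2,numpy as np
print(ctrl.get_obs())
for n in("scene","top"):
    im,d=ctrl.camera(n); cv2.imwrite(f"pics/{n}0.png",im); c=ctrl.get_calibration(n); print(n,c)
E
```

```text
pics
{'time_s': 0.0, 'q': array([ 1.03869022e+00,  1.81526095e-01,  1.60802558e+00,  2.59429481e-05,
        1.35377565e+00, -2.06298293e-01]), 'dq': array([ 8.66619650e-04, -9.59384062e-04,  7.34209760e-05, -5.60022404e-04,
        2.67871854e-04,  1.47430833e-03]), 'joint_efforts': array([-5.78133531e-04, -4.44878983e+01, -3.51330972e+01, -5.62172172e-04,
        9.70745663e-03,  2.16363759e-05]), 'eef_pos': array([0.18373175, 0.54427416, 0.23038406]), 'eef_rot': array([-0.5742336 ,  0.57471311,  0.41172174, -0.41285086]), 'wrist_force': array([-0.14181307,  0.10298943, -0.0327271 ]), 'torque': array([ 0.063049  , -0.02259002,  0.00557792]), 'opening': 0.9988628342770149}
scene {'intrinsics': array([[455.03195589,   0.        , 254.73706026],
       [  0.        , 455.03195589, 192.46948205],
       [  0.        ,   0.        ,   1.        ]]), 'D': array([-0.18220851,  0.        ,  0.        ,  0.        ,  0.        ]), 'R': array([[ 0.70961901,  0.70453241,  0.00865753],
       [ 0.57621946, -0.57322084, -0.58257103],
       [-0.40547749,  0.41839212, -0.81273368]]), 't': array([-0.48908645, -0.20799175,  1.55004355])}
top {'intrinsics': array([[457.44259558,   0.        , 253.35762039],
       [  0.        , 457.44259558, 189.5964833 ],
       [  0.        ,   0.        ,   1.        ]]), 'D': array([0.06176672, 0.        , 0.        , 0.        , 0.        ]), 'R': array([[-0.01010933, -0.99991346, -0.00841881],
       [-0.99061739,  0.01116216, -0.13620787],
       [ 0.13629006,  0.00696285, -0.99064451]]), 't': array([0.10265617, 0.616411  , 1.55291282])}
```

View pics/scene0.png

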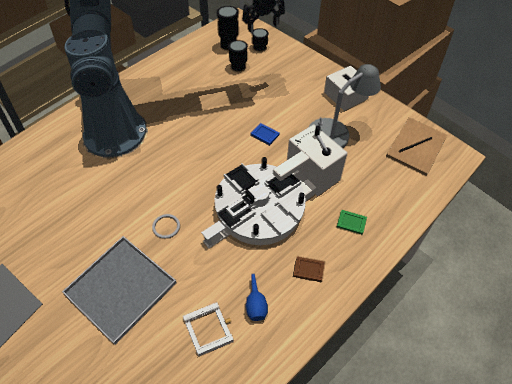

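View pics/top0.png

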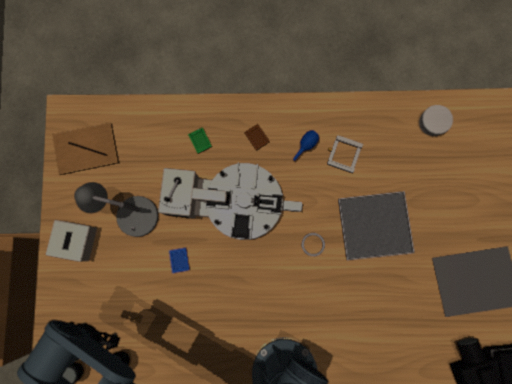

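```bash
cat > h.py <<'E'
from bench import ctrl
import cv2,numpy as np
from scipy.spatial.transform import Rotation as Rot
def snap(n,name=None):
    im,d=ctrl.camera(n)
    if name: cv2.imwrite(f"pics/{name}.png",im)
    return im,d
def cloud(n,d):
    c=ctrl.get_calibration(n);h,w=d.shape
    u,v=np.meshgrid(np.arange(w),np.arange(h))
    p=cv2.undistortPoints(np.stack([u,v],-1).reshape(-1,1,2).astype(float),c["intrinsics"],c["D"]).reshape(h,w,2)
    X=np.dstack([p*d[...,None],d])
    W=(X-c["t"])@c["R"]
    W[d<=0]=np.nan
    return W
def w(n,p):
    c=ctrl.get_calibration(n); return c["R"].T@(np.array(p)-c["t"])
def proj(n,P):
    c=ctrl.get_calibration(n)
    return cv2.projectPoints(np.array(P,float).reshape(-1,1,3),cv2.Rodrigues(c["R"])[0],c["t"],c["intrinsics"],c["D"])[0].reshape(-1,2)
def crop(im,x,y,r,s,name):
    a=im[max(0,y-r):y+r,max(0,x-r):x+r]; cv2.imwrite(f"pics/{name}.png",cv2.resize(a,None,fx=s,fy=s,interpolation=cv2.INTER_CUBIC))
E
python3 - <<'E'
from h import *
np.set_printoptions(precision=4,suppress=True)
for n in("scene","top"):
    im,d=snap(n); W=cloud(n,d)
    for t in ["tester","post0","ejector_tab","dimmer_knob","filter0","tray","bracket","step_ring","blower","lamp"]:
        print(n,t,[(round(r["p"],2),w(n,r["point"]).round(3).tolist()) for r in ctrl.boxes_of(t,n)][:7])
    if n=="top": crop(im,222,195,85,5,"topc")
    else: crop(im,270,180,90,5,"scenec")
    np.save(n+"W.npy",W)
E
```

```text
scene tester []
scene post0 [(0.95, [0.621, 0.111, 0.059])]
scene ejector_tab [(0.51, [0.575, 0.087, 0.097])]
scene dimmer_knob [(0.58, [0.61, 0.36, 0.145])]
scene filter0 [(0.85, [0.82, 0.082, 0.003]), (0.84, [0.384, 0.36, 0.007]), (0.8, [0.565, 0.024, 0.071]), (0.62, [0.808, 0.293, 0.009]), (0.54, [0.594, 0.209, 0.061])]
scene tray [(0.97, [0.494, -0.329, 0.009])]
scene bracket [(0.65, [0.756, -0.231, 0.021]), (0.34, [0.614, 0.173, 0.061])]
scene step_ring [(0.77, [0.427, -0.109, 0.006])]
scene blower [(0.63, [0.798, -0.106, 0.041])]
scene lamp [(0.82, [0.568, 0.554, 0.21])]
top tester [(0.97, [0.589, 0.187, 0.055])]
top post0 [(0.74, [0.608, 0.125, 0.05])]
top ejector_tab [(0.54, [0.575, 0.089, 0.093]), (0.27, [0.583, 0.191, 0.06])]
top dimmer_knob []
top filter0 [(0.93, [0.815, 0.085, 0.01]), (0.84, [0.809, 0.284, 0.008]), (0.8, [0.486, 0.14, 0.061]), (0.79, [0.378, 0.36, 0.013]), (0.65, [0.569, 0.208, 0.072]), (0.5, [0.566, 0.037, 0.067]), (0.37, [0.587, 0.187, 0.053])]
top tray [(0.98, [0.49, -0.33, 0.003])]
top bracket [(0.85, [0.751, -0.229, 0.02])]
top step_ring []
top blower [(0.89, [0.785, -0.099, 0.04])]
top lamp [(0.74, [0.55, 0.537, 0.023]), (0.72, [0.602, 0.123, 0.053])]
```

```bash
sed -n 1,5p h.py >/dev/null
python3 - <<'E'
import numpy as np
W=np.load('topW.npy')
np.set_printoptions(precision=3,suppress=True)
# tray corners / rim
m=(W[...,2]>0.012)&(W[...,2]<0.024)
import cv2
for nm,lo,hi,reg in [("lamphouse",.12,.15,(slice(150,235),slice(150,235))),("traywalls",.013,.024,(slice(180,270),slice(325,425)))]:
    z=np.zeros(W.shape[:2],bool);z[reg]=True
    s=z&(W[...,2]>lo)&(W[...,2]<hi)
    P=W[s][:,:2]
    print(nm,len(P),cv2.minAreaRect((P*1000).astype(np.float32)))
E
```

```text
lamphouse 1780 ((597.1533813476562, 292.88226318359375), (214.27532958984375, 150.5448760986328), 83.91887664794922)
traywalls 320 ((491.6346130371094, -327.9210510253906), (217.50106811523438, 234.3828887939453), 5.457779407501221)
```

View pics/topc.png

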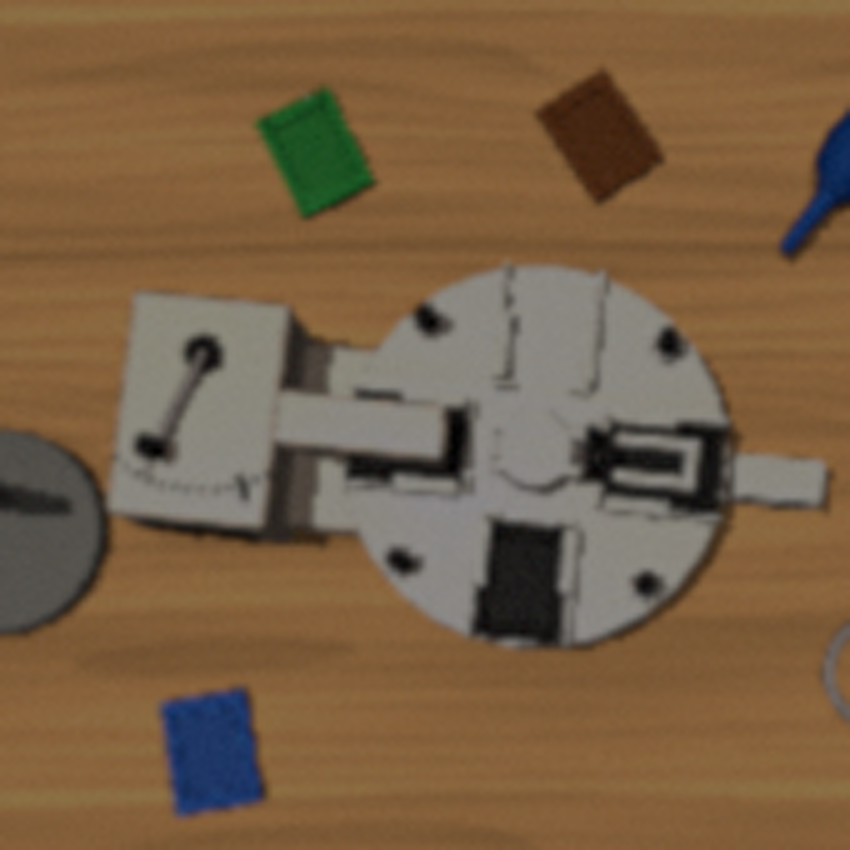

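View pics/scenec.png

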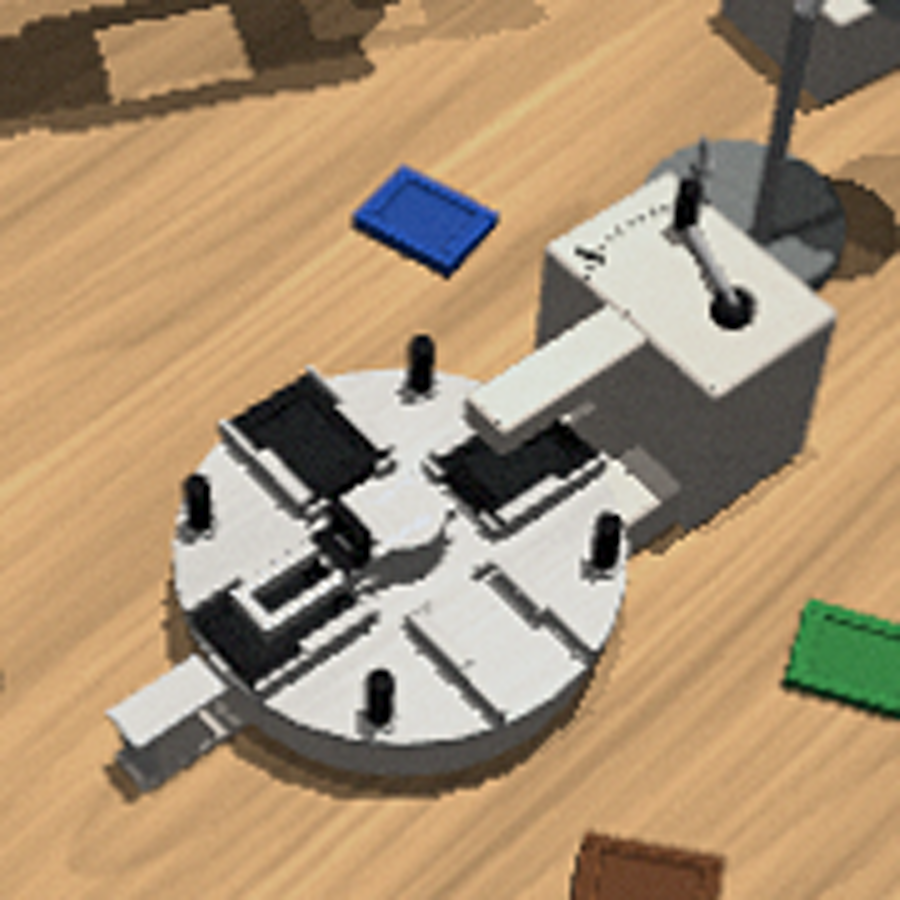

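Run:
```python
from h import *
np.set_printoptions(precision=4,suppress=True)
P=np.vstack([np.load(n+"W.npy").reshape(-1,3) for n in("top","scene")])
T=np.load("topW.npy")
for nm in("top","scene"):
    Q=np.load(nm+"W.npy").reshape(-1,3)
    s=Q[(Q[:,2]>.128)&(Q[:,2]<.145)&(Q[:,1]>.29)&(Q[:,1]<.42)&(Q[:,0]>.5)&(Q[:,0]<.7)]
    print(nm,"lh z",np.median(s[:,2]),cv2.minAreaRect((s[:,:2]*1000).astype(np.float32)))
    s=Q[(Q[:,2]>.045)&(Q[:,2]<.065)&(abs(Q[:,1]-.13)<.15)&(abs(Q[:,0]-.58)<.16)]
    print("plate z",np.median(s[:,2]), np.percentile(s[:,2],[10,90]))
    hull=cv2.convexHull((s[:,:2]*1000).astype(np.float32)); print(cv2.minEnclosingCircle(hull))
    # column top
    s=Q[(Q[:,2]>.084)&(Q[:,2]<.096)&(abs(Q[:,1]-.13)<.035)&(abs(Q[:,0]-.585)<.035)]; print("col",len(s),s.mean(0),cv2.minEnclosingCircle((s[:,:2]*1000).astype(np.float32)))
    # arm
    s=Q[(Q[:,2]>.126)&(Q[:,2]<.142)&(Q[:,1]>.19)&(Q[:,1]<.26)&(abs(Q[:,0]-.585)<.05)]
    print("arm",cv2.minAreaRect((s[:,:2]*1000).astype(np.float32)),np.median(s[:,2]))
```

```text
top lh z 0.1357299691116918 ((602.4632568359375, 344.05206298828125), (111.55044555664062, 149.83534240722656), 83.75670623779297)
plate z 0.056296241847749104 [0.0514 0.062 ]
((599.9873657226562, 129.81475830078125), 157.8438720703125)
col 198 [0.578  0.1282 0.0896] ((577.8053588867188, 126.08778381347656), 34.51789093017578)
arm ((589.3758544921875, 224.69863891601562), (69.9346923828125, 36.37548065185547), 84.09691619873047) 0.13329048234479515
scene lh z 0.13590035641114978 ((604.1316528320312, 347.7424011230469), (114.4893798828125, 152.41261291503906), 85.21576690673828)
plate z 0.05649392509021702 [0.053  0.0628]
((578.0158081054688, 126.11431884765625), 147.76161193847656)
col 240 [0.5805 0.1295 0.0899] ((582.546630859375, 127.88085174560547), 32.70867156982422)
arm ((590.3597412109375, 224.73541259765625), (71.63199615478516, 38.60386657714844), 85.18838500976562) 0.13349299530380748
```

```bash
cat >> h.py <<'E'
TP=[0.580,0.127,-6.0]
def tw(P,tp=None):
    x,y,a=tp or TP; a=np.radians(a); P=np.atleast_2d(np.array(P,float)); c,s=np.cos(a),np.sin(a)
    return np.c_[x+c*P[:,0]-s*P[:,1], y+s*P[:,0]+c*P[:,1], P[:,2]]
def overlay(n,im,tp=None,turret=0,s=5):
    im=cv2.resize(im,None,fx=s,fy=s,interpolation=cv2.INTER_CUBIC)
    def line(P,col,closed=False):
        q=(proj(n,tw(P,tp))+.5)*s
        cv2.polylines(im,[q.round().astype(np.int32)],closed,col,1,cv2.LINE_AA)
    t=np.linspace(0,2*np.pi,73)
    for r,z in((.133,.056),(.026,.09)): line(np.c_[r*np.cos(t),r*np.sin(t),0*t+z],(0,255,0))
    line([(-.075,.168,.136),(.075,.168,.136),(.075,.273,.136),(-.075,.273,.136)],(0,0,255),True)
    line([(-.018,.058,.134),(.018,.058,.134),(.018,.168,.134),(-.018,.168,.134)],(0,255,255),True)
    line([(-.015,-.137,.055),(.015,-.137,.055),(.015,-.199,.055),(-.015,-.199,.055)],(255,0,255),True)
    for k in range(4):
        a=turret-np.pi/4+k*np.pi/2; x,y=.118*np.cos(a),.118*np.sin(a)
        line([(x,y,.056),(x,y,.098)],(0,0,255))
    line([(-.017,-.034,.117),(.017,-.034,.117),(.017,-.034,.091)],(255,255,0))
    return im
E
python3 - <<'E'
from h import *
im,_=snap("top"); o=overlay("top",im); cv2.imwrite("pics/ot.png",o[110*5:250*5,150*5:310*5])
im,_=snap("scene"); o=overlay("scene",im); cv2.imwrite("pics/os.png",o[120*5:240*5,200*5:350*5])
E
```

```text
(no output)
```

View pics/ot.png

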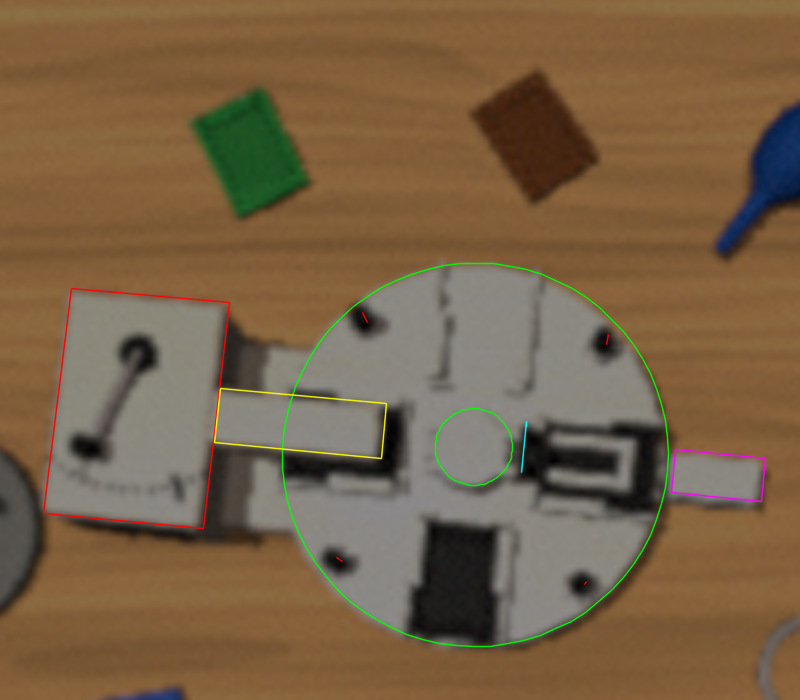

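View pics/os.png

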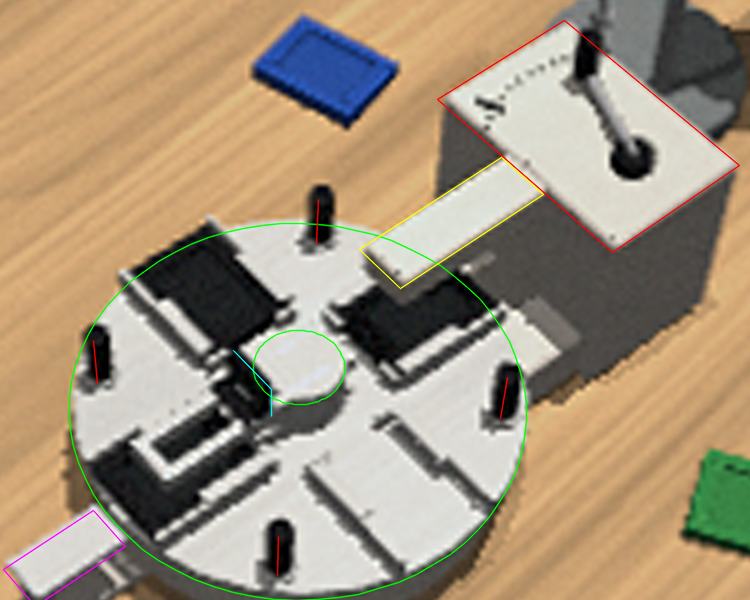

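Run:
```python
from h import *
np.set_printoptions(precision=4,suppress=True)
o=ctrl.get_obs(); q=o["eef_rot"]; R=Rot.from_quat(q[[1,2,3,0]]).as_matrix(); print(R, o["time_s"])
ov=lambda p:tw(p)
# knob at z .166-.175 by angle
for a in np.arange(0.4,1.61,.1):
    k=[.035-.07*np.cos(a-.8),.2205+.07*np.sin(a-.8),.175]
    print(round(a,2),ov(k)[0],proj("top",ov(k))[0],proj("scene",ov(k))[0])
```

```text
[[ 0.3201  0.     -0.9474]
 [ 0.9474  0.      0.3201]
 [ 0.     -1.     -0.    ]] 1.3
0.4 [0.5709 0.3223 0.175 ] [182.1625 199.2143] [304.6572 135.2544]
0.5 [0.5692 0.3291 0.175 ] [180.0215 199.7686] [305.7416 133.7461]
0.6 [0.5682 0.336  0.175 ] [177.8393 200.1096] [307.0276 132.3466]
0.7 [0.5679 0.343  0.175 ] [175.6383 200.2336] [308.5013 131.068 ]
0.8 [0.5682 0.35   0.175 ] [173.4407 200.1394] [310.1473 129.9216]
0.9 [0.5693 0.3569 0.175 ] [171.2691 199.8279] [311.9492 128.9171]
1.0 [0.5711 0.3636 0.175 ] [169.1454 199.3022] [313.8892 128.0629]
1.1 [0.5735 0.3702 0.175 ] [167.0914 198.5678] [315.9486 127.3661]
1.2 [0.5766 0.3765 0.175 ] [165.1279 197.6323] [318.108  126.8323]
1.3 [0.5803 0.3824 0.175 ] [163.2747 196.5053] [320.3472 126.4658]
1.4 [0.5845 0.388  0.175 ] [161.5507 195.1984] [322.6456 126.2694]
1.5 [0.5893 0.3931 0.175 ] [159.9732 193.7251] [324.9823 126.2446]
1.6 [0.5946 0.3977 0.175 ] [158.558  192.1004] [327.3359 126.3913]
```

```bash
cat >> h.py <<'E'
def yaw_of(o=None):
    o=o or ctrl.get_obs(); q=o["eef_rot"]; R=Rot.from_quat(q[[1,2,3,0]]).as_matrix()
    return np.degrees(np.arctan2(R[1,0],R[0,0])), np.degrees(np.arccos(np.clip(-R[2,1],-1,1)))
def plan(wps, start=None, dec=2):
    """wps: (x,y,z,yaw,open,n). prints rows; shift uses pre-turn axes"""
    o=ctrl.get_obs(); p=np.array(o["eef_pos"]) if start is None else np.array(start[:3]); y=yaw_of(o)[0] if start is None else start[3]
    rows=[]
    for (X,Y,Z,yw,op,n) in wps:
        t=np.array([X,Y,Z])
        for i in range(n):
            k=n-i; d=(t-p)/k; dy=(yw-y)/k; c,s=np.cos(np.radians(y)),np.sin(np.radians(y))
            sh=np.array([c*d[0]+s*d[1], -d[2], s*d[0]-c*d[1]])/.03
            sh=np.round(sh,dec); tr=round(-dy/6,dec)
            if max(abs(sh).max(),abs(tr))>1: print("TOO BIG",sh,tr)
            p=p+.03*np.array([c*sh[0]+s*sh[2], s*sh[0]-c*sh[2], -sh[1]]); y-=6*tr
            rows.append([0,tr+0.,0,*(sh+0.).tolist(),op])
    for i in range(0,len(rows),10): print("["+",".join("["+",".join(f"{v:g}" for v in r)+"]" for r in rows[i:i+10])+"]\n")
    print("end",p.round(4),round(y,2))
E
python3 - <<'E'
from h import *
Q=np.vstack([np.load(n+"W.npy").reshape(-1,3) for n in("top","scene")])
s=Q[(Q[:,2]>.15)&(Q[:,1]>.42)&(Q[:,0]>.4)&(Q[:,0]<.8)&(Q[:,1]<.8)]
print(s.min(0),s.max(0))
k=tw([.035-.07*np.cos(.32),.2205+.07*np.sin(.32),.166])[0]; print(k)
plan([(.42,.38,.231,66,1,9),(k[0],k[1],.231,66,1,6)])
E
```

```text
[0.52993629 0.49427803 0.15215593] [0.62639075 0.64228774 0.28224221]
[0.574076   0.37147816 0.166     ]
TOO BIG [-0.3   0.    1.02] 0.1
TOO BIG [-0.29  0.    1.03] 0.1
TOO BIG [-0.28  0.    1.03] 0.1
TOO BIG [-0.26  0.    1.03] 0.1
TOO BIG [-0.26  0.    1.04] 0.1
TOO BIG [-0.24  0.    1.04] 0.1
TOO BIG [-0.23  0.    1.04] 0.1
TOO BIG [-0.22  0.01  1.04] 0.09
TOO BIG [-0.22  0.    1.04] 0.1
[[0,0.1,0,-0.3,0,1.02,1],[0,0.1,0,-0.29,0,1.03,1],[0,0.1,0,-0.28,0,1.03,1],[0,0.1,0,-0.26,0,1.03,1],[0,0.1,0,-0.26,0,1.04,1],[0,0.1,0,-0.24,0,1.04,1],[0,0.1,0,-0.23,0,1.04,1],[0,0.09,0,-0.22,0.01,1.04,1],[0,0.1,0,-0.22,0,1.04,1],[0,0,0,0.31,0,0.8,1]]

[[0,0,0,0.3,0,0.8,1],[0,0,0,0.31,0,0.8,1],[0,0,0,0.3,0,0.8,1],[0,0,0,0.31,0,0.8,1],[0,0,0,0.3,0,0.81,1]]

end [0.5741 0.3714 0.231 ] 65.99
```

```bash
sed -i 's/-d\[2\], s\*d\[0\]-c\*d\[1\]\]/-d[2], -s*d[0]+c*d[1]]/; s/\[c\*sh\[0\]+s\*sh\[2\], s\*sh\[0\]-c\*sh\[2\], -sh\[1\]\]/[c*sh[0]-s*sh[2], s*sh[0]+c*sh[2], -sh[1]]/' h.py; grep -n "sh=np.array\|p=p+" h.py
python3 - <<'E'
from h import *
k=tw([.035-.07*np.cos(.32),.2205+.07*np.sin(.32),.166])[0]; print(k)
plan([(.42,.38,.25,66,1,10),(k[0],k[1],.231,66,1,7)])
E
```

```text
53:            sh=np.array([c*d[0]+s*d[1], -d[2], -s*d[0]+c*d[1]])/.03
56:            p=p+.03*np.array([c*sh[0]-s*sh[2], s*sh[0]+c*sh[2], -sh[1]]); y-=6*tr
[0.574076   0.37147816 0.166     ]
[[0,0.09,0,-0.27,-0.06,-0.92,1],[0,0.09,0,-0.26,-0.06,-0.92,1],[0,0.09,0,-0.25,-0.06,-0.93,1],[0,0.09,0,-0.24,-0.06,-0.93,1],[0,0.09,0,-0.23,-0.06,-0.93,1],[0,0.09,0,-0.23,-0.06,-0.93,1],[0,0.09,0,-0.22,-0.07,-0.94,1],[0,0.09,0,-0.21,-0.06,-0.94,1],[0,0.08,0,-0.2,-0.07,-0.93,1],[0,0.09,0,-0.18,-0.06,-0.94,1]]

[[0,0,0,0.26,0.09,-0.69,1],[0,0,0,0.26,0.09,-0.69,1],[0,0,0,0.26,0.09,-0.69,1],[0,0,0,0.26,0.09,-0.68,1],[0,0,0,0.26,0.09,-0.69,1],[0,0,0,0.26,0.09,-0.68,1],[0,0,0,0.27,0.09,-0.69,1]]

end [0.5742 0.3716 0.231 ] 65.99
```

step_arm([
  [0,0.09,0,-0.27,-0.06,-0.92,1],
  [0,0.09,0,-0.26,-0.06,-0.92,1],
  [0,0.09,0,-0.25,-0.06,-0.93,1],
  [0,0.09,0,-0.24,-0.06,-0.93,1],
  [0,0.09,0,-0.23,-0.06,-0.93,1],
  [0,0.09,0,-0.23,-0.06,-0.93,1],
  [0,0.09,0,-0.22,-0.07,-0.94,1],
  [0,0.09,0,-0.21,-0.06,-0.94,1],
  [0,0.08,0,-0.2,-0.07,-0.93,1],
  [0,0.09,0,-0.18,-0.06,-0.94,1],
])

```text
time_s: 2.3
eef_pos: [0.4209, 0.3794, 0.2501]
eef_rot: [0.593, -0.593, -0.385, 0.385]
wrist_force: [-0.2, -0.2, 0.2]
opening: 1.003
```

step_arm([
  [0,0,0,0.26,0.09,-0.69,0.6],
  [0,0,0,0.26,0.09,-0.69,0.6],
  [0,0,0,0.26,0.09,-0.69,0.6],
  [0,0,0,0.26,0.09,-0.68,0.6],
  [0,0,0,0.26,0.09,-0.69,0.6],
  [0,0,0,0.26,0.09,-0.68,0.6],
  [0,0,0,0.27,0.09,-0.69,0.6],
  [0,0,0,0,0,0,0.6],
  [0,0,0,0,0,0,0.6],
  [0,0,0,0,0,0,0.6],
])

```text
time_s: 3.3
eef_pos: [0.5734, 0.3718, 0.231]
eef_rot: [0.593, -0.593, -0.385, 0.385]
wrist_force: [0.6, -0.5, -0.0]
opening: 0.604
```

Run:
```python
from h import *
o=ctrl.get_obs(); print(o["time_s"],o["eef_pos"],yaw_of(o),o["opening"])
im,_=snap("scene","a"); crop(im,300,140,60,6,"a1")
im,_=snap("top","b"); crop(im,175,195,60,6,"b1")
```

```text
3.3 [0.57342388 0.37175658 0.23100247] (np.float64(66.01615319788169), np.float64(0.028791168302641543)) 0.604198304495181
```

View pics/a1.png

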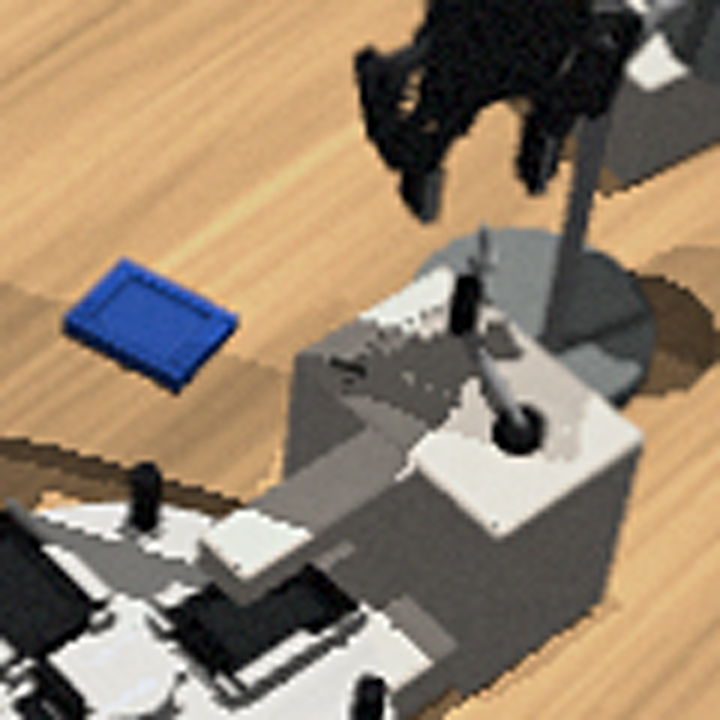

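step_arm([
  [0,0,0,0,0.7,0,0.6],
  [0,0,0,0,0.7,0,0.6],
  [0,0,0,0,0.7,0,0.6],
  [0,0,0,0,0.6,0,0.6],
  [0,0,0,0,0,0,0.6],
  [0,0,0,0,0,0,0],
  [0,0,0,0,0,0,0],
  [0,0,0,0,0,0,0],
  [0,0,0,0,0,0,0],
  [0,0,0,0,0,0,0],
])

```text
time_s: 4.4
eef_pos: [0.5749, 0.3723, 0.152]
eef_rot: [-0.593, 0.593, 0.386, -0.384]
wrist_force: [-1.6, 1.4, 5.7]
opening: 0.159
```

Run:
```python
from h import *
o=ctrl.get_obs(); print(o["time_s"],o["eef_pos"],yaw_of(o),o["opening"],o["wrist_force"])
im,_=snap("scene","a"); crop(im,300,140,60,6,"a2")
im,_=snap("top","b"); crop(im,175,195,60,6,"b2")
```

```text
4.4 [0.57487023 0.37229486 0.15202761] (np.float64(66.00752777532124), np.float64(0.17003305963430573)) 0.1586954652768048 [-1.58158481  1.35468987  5.70588937]
```

View pics/a2.png

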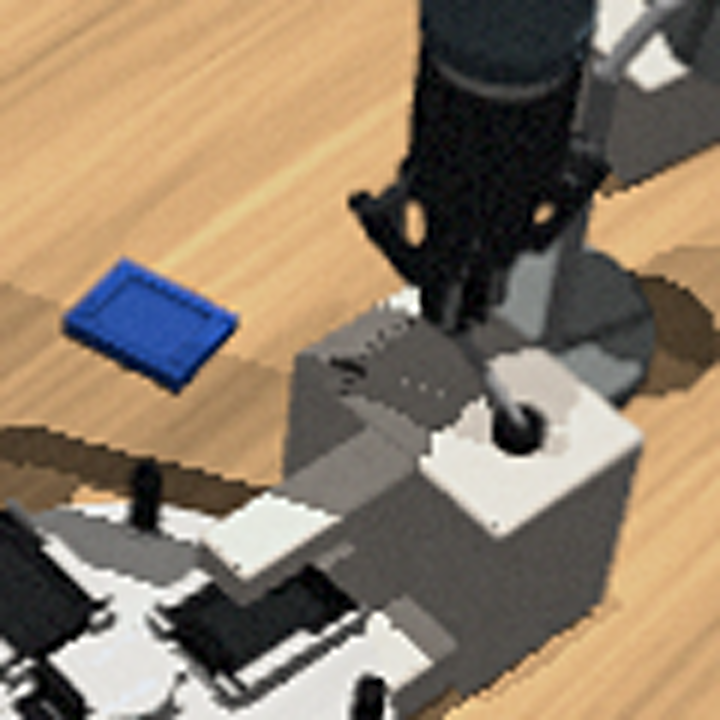

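```bash
cat > arc.py <<'E'
from h import *
import sys
def knob(q): return tw([.035-.07*np.cos(q-.8),.2205+.07*np.sin(q-.8),.166])[0]
def kyaw(q): return np.degrees(np.arctan2(np.cos(q-.8),np.sin(q-.8)))+TP[2]
E
python3 - <<'E'
from arc import *
o=ctrl.get_obs(); p=o["eef_pos"]; piv=tw([.035,.2205,0])[0]; v=p-piv; a=np.arctan2(v[1],v[0])-np.radians(TP[2]); 
q0=np.arctan2(np.sin(a),-np.cos(a))+.8; print(q0,np.hypot(v[0],v[1]))
w_=[(p[0],p[1],.153,66,0,1)]
# keep radius as measured offset fading
N=9
for i in range(1,N+1):
    q=q0+(0.4-q0)*i/N; k=knob(q); w_.append((k[0],k[1],.153,66+kyaw(q)-kyaw(q0),0,1))
plan(w_,start=[p[0],p[1],.147,66])
E
```

```text
1.1354432779051558 0.06964258172823937
[[0,0,0,0,-0.2,0,0],[0,-0.78,0,-0.19,0,0.01,0],[0,-0.78,0,-0.19,0,-0.01,0],[0,-0.78,0,-0.19,0,0,0],[0,-0.78,0,-0.19,0,0,0],[0,-0.78,0,-0.19,0,-0.01,0],[0,-0.78,0,-0.19,0,0,0],[0,-0.78,0,-0.19,0,0,0],[0,-0.78,0,-0.19,0,-0.01,0],[0,-0.78,0,-0.19,0,0,0]]

end [0.5708 0.3224 0.153 ] 108.12
```

step_arm([
  [0,0,0,0,-0.2,0,0],
  [0,-0.78,0,-0.19,0,0.01,0],
  [0,-0.78,0,-0.19,0,-0.01,0],
  [0,-0.78,0,-0.19,0,0,0],
  [0,-0.78,0,-0.19,0,0,0],
  [0,-0.78,0,-0.19,0,-0.01,0],
  [0,-0.78,0,-0.19,0,0,0],
  [0,-0.78,0,-0.19,0,0,0],
  [0,-0.78,0,-0.19,0,-0.01,0],
  [0,-0.78,0,-0.19,0,0,0],
])

```text
time_s: 5.5
eef_pos: [0.573, 0.3219, 0.1532]
eef_rot: [-0.413, 0.415, 0.575, -0.571]
wrist_force: [21.0, 9.9, -25.5]
opening: 0.161
```

step_arm([
  [0,0,0,0,0,0,0],
  [0,0,0,0,0,0,0],
  [0,0,0,0,0,0,0.4],
  [0,0,0,0,0,0,0.5],
  [0,0,0,0,0,0,0.5],
  [0,0,0,0,-0.7,0,0.5],
  [0,0,0,0,-0.9,0,0.5],
  [0,0,0,0,-0.9,0,0.5],
  [0,0,0,0,-0.5,0,0.5],
  [0,0,0,0,0,0,0.5],
])

```text
time_s: 6.5
eef_pos: [0.5714, 0.3222, 0.2494]
eef_rot: [-0.414, 0.416, 0.574, -0.571]
wrist_force: [-0.4, -0.1, 0.4]
opening: 0.498
```

Run:
```python
from h import *
o=ctrl.get_obs(); print(o["time_s"],o["eef_pos"],yaw_of(o),o["opening"],o["wrist_force"])
im,_=snap("scene","a"); crop(im,300,140,60,6,"a3")
im,_=snap("top","b"); crop(im,175,195,50,8,"b3")
```

```text
6.5 [0.57143038 0.32221613 0.2494009 ] (np.float64(108.12425764821408), np.float64(0.32534323804651977)) 0.49833778758911546 [-0.3717857  -0.1318087   0.39921986]
```

View pics/a3.png

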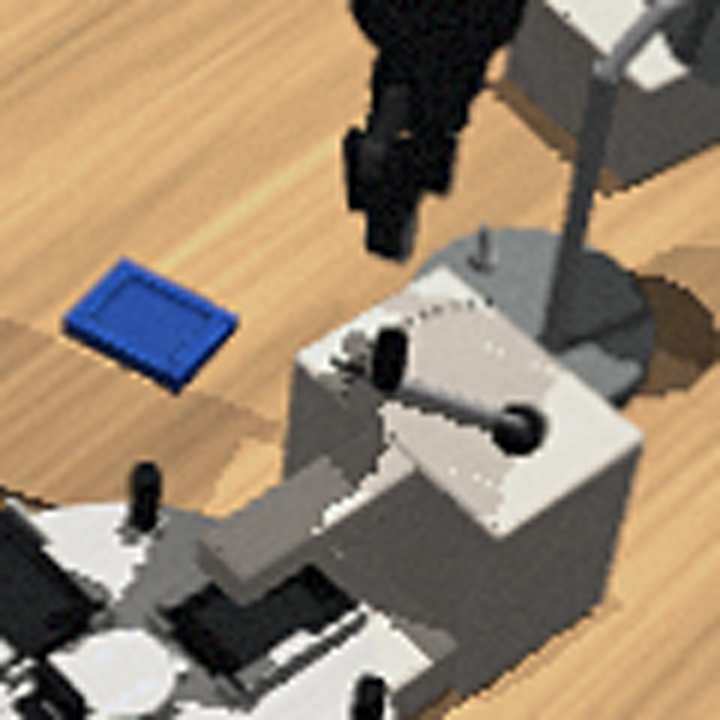

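View pics/b3.png

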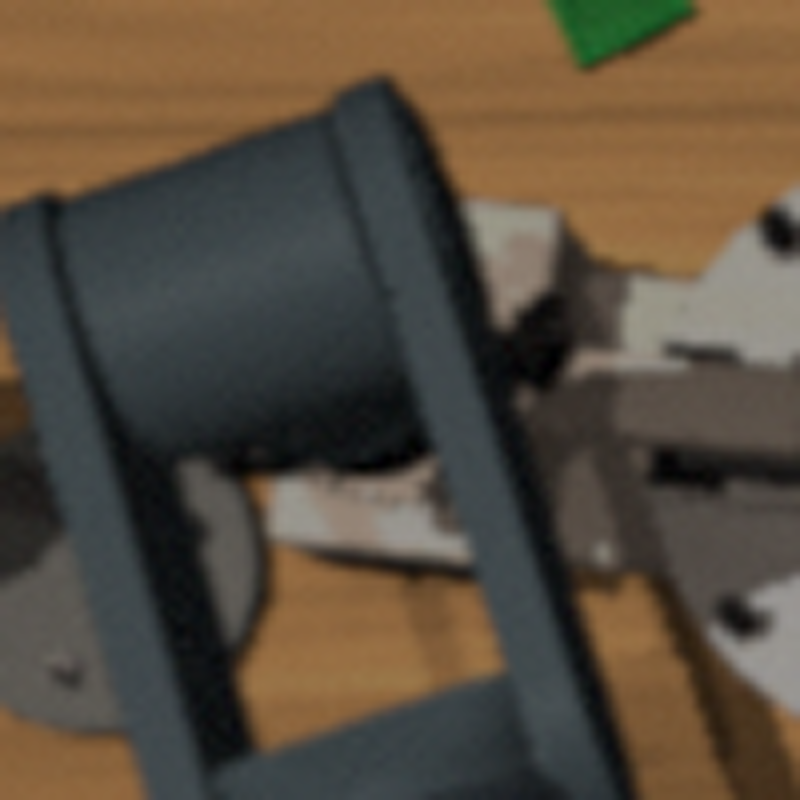

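Run:
```python
from h import *
a=tw([0,-8,0]) ; s=tw([[0,-.006,.2],[0,-.006,.098],[0,-.083,.098]])
print(s)
plan([(*tw([0,.06,.24])[0],48,0,10),(*s[0],-6,0,10),(*s[1],-6,0,7)])
```

```text
[[0.57937283 0.12103287 0.2       ]
 [0.57937283 0.12103287 0.098     ]
 [0.57132414 0.04445468 0.098     ]]
TOO BIG [-0.39  0.01 -0.23] 1.01
TOO BIG [-0.34  0.01 -0.31] 1.01
[[0,1,0,-0.44,0.02,0.09,0],[0,1,0,-0.45,0.02,0.04,0],[0,1,0,-0.45,0.02,-0.01,0],[0,1,0,-0.45,0.02,-0.05,0],[0,1,0,-0.44,0.02,-0.1,0],[0,1,0,-0.43,0.02,-0.15,0],[0,1,0,-0.41,0.02,-0.19,0],[0,1.01,0,-0.39,0.01,-0.23,0],[0,1,0,-0.36,0.02,-0.28,0],[0,1.01,0,-0.34,0.01,-0.31,0]]

[[0,0.9,0,-0.18,0.13,-0.13,0],[0,0.9,0,-0.16,0.13,-0.15,0],[0,0.9,0,-0.15,0.13,-0.16,0],[0,0.9,0,-0.14,0.13,-0.17,0],[0,0.9,0,-0.12,0.14,-0.19,0],[0,0.9,0,-0.1,0.13,-0.19,0],[0,0.9,0,-0.08,0.14,-0.2,0],[0,0.9,0,-0.06,0.13,-0.21,0],[0,0.9,0,-0.04,0.14,-0.22,0],[0,0.9,0,-0.02,0.13,-0.22,0]]

[[0,0,0,0,0.49,0,0],[0,0,0,0,0.49,0,0],[0,0,0,0,0.48,0,0],[0,0,0,0,0.49,0,0],[0,0,0,0,0.48,0,0],[0,0,0,0,0.49,0,0],[0,0,0,0,0.48,0,0]]

end [0.5794 0.121  0.0981] -6.0
```

step_arm([
  [0,1,0,-0.44,0.02,0.09,0],
  [0,1,0,-0.45,0.02,0.04,0],
  [0,1,0,-0.45,0.02,-0.01,0],
  [0,1,0,-0.45,0.02,-0.05,0],
  [0,1,0,-0.44,0.02,-0.1,0],
  [0,1,0,-0.43,0.02,-0.15,0],
  [0,1,0,-0.41,0.02,-0.19,0],
  [0,1,0,-0.39,0.01,-0.23,0],
  [0,1,0,-0.36,0.02,-0.28,0],
  [0,1,0,-0.34,0.01,-0.31,0],
])

```text
time_s: 7.6
eef_pos: [0.5855, 0.186, 0.238]
eef_rot: [0.647, -0.646, -0.285, 0.288]
wrist_force: [-0.0, 0.7, 0.1]
opening: 0.007
```

step_arm([
  [0,0.9,0,-0.18,0.13,-0.13,0],
  [0,0.9,0,-0.16,0.13,-0.15,0],
  [0,0.9,0,-0.15,0.13,-0.16,0],
  [0,0.9,0,-0.14,0.13,-0.17,0],
  [0,0.9,0,-0.12,0.14,-0.19,0],
  [0,0.9,0,-0.1,0.13,-0.19,0],
  [0,0.9,0,-0.08,0.14,-0.2,0],
  [0,0.9,0,-0.06,0.13,-0.21,0],
  [0,0.9,0,-0.04,0.14,-0.22,0],
  [0,0.9,0,-0.02,0.13,-0.22,0],
])

```text
time_s: 8.6
eef_pos: [0.5785, 0.1208, 0.1981]
eef_rot: [-0.706, 0.706, -0.039, 0.036]
wrist_force: [-0.8, 0.7, -0.5]
opening: -0.001
```

Run:
```python
from h import *
o=ctrl.get_obs(); print(o["time_s"],o["eef_pos"],yaw_of(o),o["opening"],o["wrist_force"])
s=tw([[0,-.006,.2],[0,-.006,.098],[0,-.083,.098]])
plan([(*s[0],-6,0,1),(*s[1],-6,0,5)])
im,_=snap("scene","a"); cv2.imwrite("pics/a4.png",overlay("scene",im)[90*5:240*5,200*5:350*5])
```

```text
8.6 [0.57849487 0.12078908 0.19812138] (np.float64(-6.1127106007007255), np.float64(0.22159272789706363)) -0.0005285209712995298 [-0.83532698  0.68798191 -0.54031019]
[[0,-0.02,0,0.03,-0.06,0.01,0],[0,0,0,0,0.68,0,0],[0,0,0,0,0.68,0,0],[0,0,0,0,0.68,0,0],[0,0,0,0,0.68,0,0],[0,0,0,0,0.68,0,0]]

end [0.5794 0.121  0.0979] -5.99
```

View pics/a4.png

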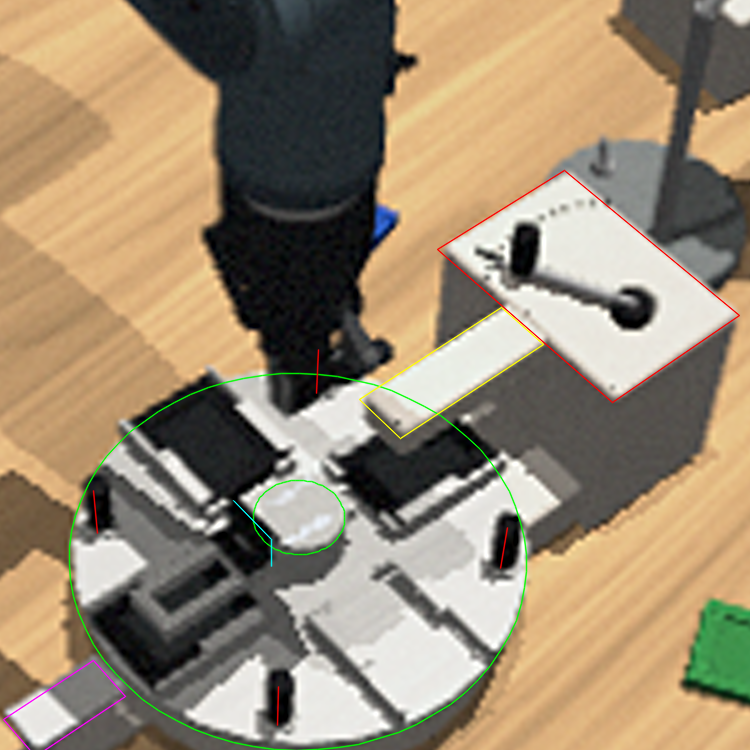

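step_arm([
  [0,-0.02,0,0.03,-0.06,0.01,0],
  [0,0,0,0,0.68,0,0],
  [0,0,0,0,0.68,0,0],
  [0,0,0,0,0.68,0,0],
  [0,0,0,0,0.68,0,0],
  [0,0,0,0,0.68,0,0],
  [0,0,0,0,0,-0.25,0],
  [0,0,0,0,0,-0.25,0],
])

```text
time_s: 9.45
eef_pos: [0.5789, 0.1064, 0.1002]
eef_rot: [0.706, -0.706, 0.035, -0.034]
wrist_force: [0.2, 2.8, -2.1]
opening: 0.0
```

step_arm([
  [0,0,0,0,0,-0.25,0],
  [0,0,0,0,0,-0.25,0],
  [0,0,0,0,0,-0.25,0],
  [0,0,0,0,0,-0.25,0],
  [0,0,0,0,0,-0.25,0],
  [0,0,0,0,0,0,0],
])

```text
time_s: 10.05
eef_pos: [0.5755, 0.0686, 0.1013]
eef_rot: [0.706, -0.706, 0.036, -0.036]
wrist_force: [-1.1, 5.0, -1.7]
opening: -0.0
```

Run:
```python
from h import *
o=ctrl.get_obs(); print(o["time_s"],o["eef_pos"],yaw_of(o),o["opening"],o["wrist_force"])
im,_=snap("scene","a"); cv2.imwrite("pics/a5.png",overlay("scene",im)[120*5:270*5,190*5:340*5])
```

```text
10.05 [0.57554798 0.06855045 0.10127098] (np.float64(-5.812627221379157), np.float64(0.047892999870865385)) -0.00040329797940539955 [-1.11968634  4.98684348 -1.72592706]
```

View pics/a5.png

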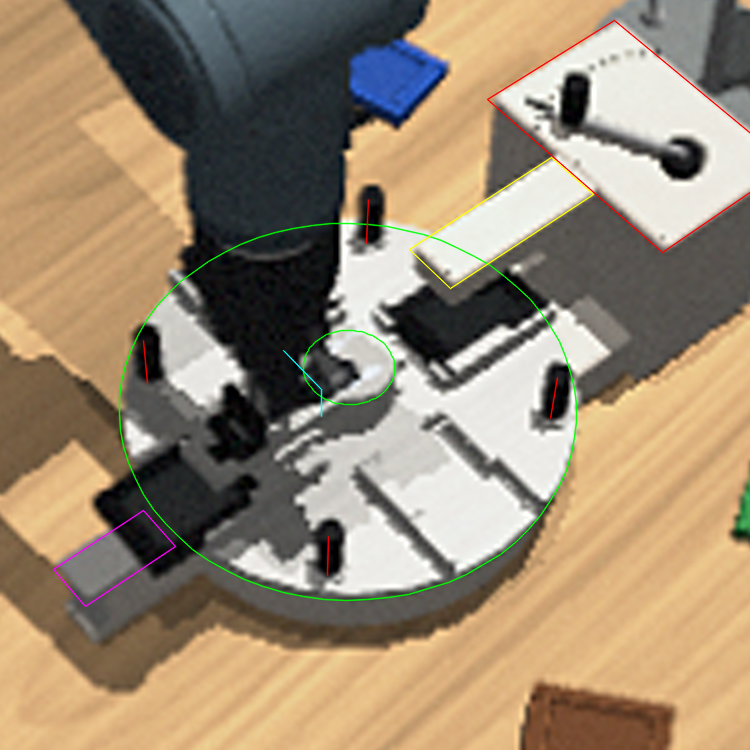

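step_arm([
  [0,0,0,0,0,-0.2,0],
  [0,0,0,0,0,-0.2,0],
  [0,0,0,0,0,-0.2,0],
  [0,0,0,0,0,0,0],
])

```text
time_s: 10.5
eef_pos: [0.5737, 0.0516, 0.1012]
eef_rot: [0.707, -0.706, 0.036, -0.036]
wrist_force: [-2.2, 5.7, 0.7]
opening: -0.003
```

step_arm([
  [0,0,0,0,0,-0.1,0],
  [0,0,0,0,0,0,0],
])

```text
time_s: 10.7
eef_pos: [0.5736, 0.0512, 0.1012]
eef_rot: [0.708, -0.704, 0.035, -0.036]
wrist_force: [0.4, 14.7, -0.1]
opening: 0.002
```

Run:
```python
from h import *
o=ctrl.get_obs(); print(o["time_s"],o["eef_pos"],yaw_of(o),o["opening"],o["wrist_force"])
im,_=snap("scene","a"); cv2.imwrite("pics/a6.png",overlay("scene",im)[150*5:270*5,190*5:310*5])
```

```text
10.7 [0.57360138 0.05121979 0.1011933 ] (np.float64(-5.765931974346483), np.float64(0.30152793405175715)) 0.002474990635744162 [ 0.40958688 14.66245048 -0.09302379]
```

View pics/a6.png

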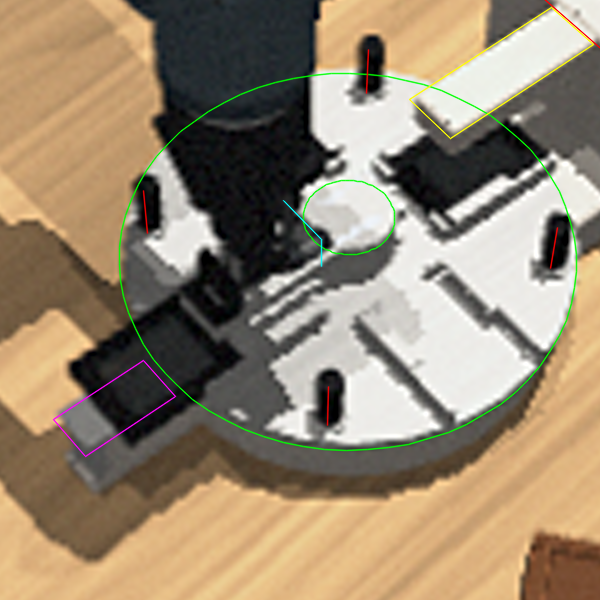

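step_arm([
  [0,0,0,0,0,0.4,0],
  [0,0,0,0,0,0.5,0],
  [0,0,0,0,0,0.5,0],
  [0,0,0,0,0,0.5,0],
  [0,0,0,0,0,0.4,0],
  [0,0,0,0,-0.9,0,0],
  [0,0,0,0,-0.9,0,0.5],
  [0,0,0,0,-0.9,0,1],
  [0,0,0,0,-0.9,0,1],
  [0,0,0,0,0,0,1],
])

```text
time_s: 11.75
eef_pos: [0.5834, 0.1169, 0.2135]
eef_rot: [-0.706, 0.706, -0.032, 0.039]
wrist_force: [-0.0, 0.2, 1.4]
opening: 0.679
```

Run:
```python
from h import *
o=ctrl.get_obs(); print(o["time_s"],o["eef_pos"],yaw_of(o),o["opening"],o["wrist_force"])
im,d=snap("scene","a"); cv2.imwrite("pics/a7.png",overlay("scene",im)[150*5:270*5,190*5:310*5])
W=cloud("scene",d); 
for c in ("scene","top"):
    if c=="top": im,d=snap("top"); W=cloud("top",d)
    print([(round(r["p"],2),w(c,r["point"]).round(3).tolist()) for r in ctrl.boxes_of("filter0",c)])
    for r in ctrl.silhouettes("filter0",c):
        m=r["pixels"]; P=W[m]; P=P[(P[:,2]>.061)&(P[:,2]<.074)]
        if len(P)>50 and P[:,1].mean()<.05: print(c,len(P),P.mean(0).round(4),cv2.minAreaRect((P[:,:2]*1000).astype(np.float32)))
print(tw([[0,-.144,.062],[0,-.15,.062]]))
```

```text
11.75 [0.58339994 0.11690691 0.21345148] (np.float64(-5.754254798606204), np.float64(0.5044690707957307)) 0.6794075823886652 [-0.00536286  0.18701486  1.43645887]
[(0.97, [0.563, -0.011, 0.072]), (0.76, [0.817, 0.083, 0.005]), (0.74, [0.594, 0.209, 0.067]), (0.6, [0.487, 0.145, 0.063])]
scene 496 [ 0.5635 -0.0131  0.066 ] ((562.9033813476562, -10.555866241455078), (80.38990020751953, 62.968177795410156), 83.19976806640625)
[(0.74, [0.815, 0.084, 0.006]), (0.67, [0.377, 0.36, 0.012]), (0.67, [0.786, -0.098, 0.042]), (0.66, [0.56, -0.008, 0.065]), (0.62, [0.571, 0.236, 0.071]), (0.57, [0.81, 0.285, 0.007]), (0.55, [0.505, 0.143, 0.064])]
top 317 [ 0.5635 -0.0126  0.0663] ((563.6569213867188, -10.550495147705078), (78.3982162475586, 66.04734802246094), 86.81962585449219)
[[ 0.5649479  -0.01621115  0.062     ]
 [ 0.56432073 -0.02217828  0.062     ]]
```

View pics/a7.png

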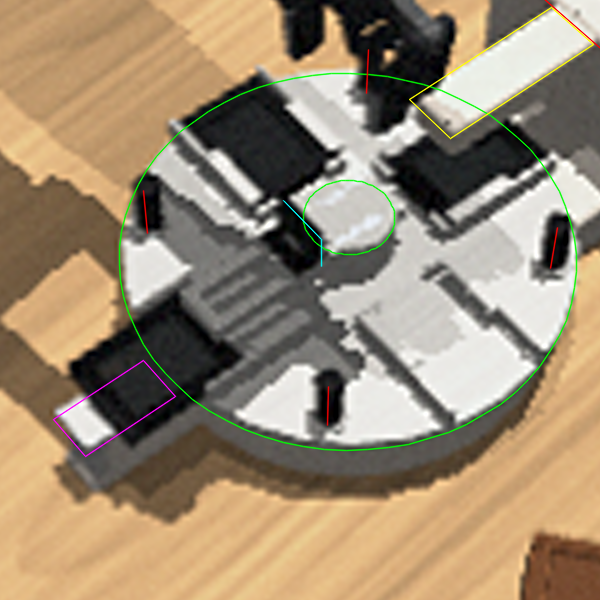

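Run:
```python
from h import *
plan([(.5638,-.022,.19,-6,1,6),(.5638,-.022,.05,-6,1,7)])
```

```text
[[0,0.01,0,-0.01,0.09,-0.78,1],[0,0.01,0,-0.01,0.1,-0.78,1],[0,0,0,-0.01,0.09,-0.77,1],[0,0.01,0,-0.01,0.1,-0.78,1],[0,0,0,0,0.09,-0.77,1],[0,0.01,0,-0.01,0.1,-0.78,1],[0,0,0,0,0.67,0,1],[0,0,0,0,0.67,0,1],[0,0,0,0,0.66,0,1],[0,0,0,0,0.67,0,1]]

[[0,0,0,0,0.66,0,1],[0,0,0,0,0.67,0,1],[0,0,0,0,0.66,0,1]]

end [ 0.5637 -0.0221  0.0501] -6.01
```

step_arm([
  [0,0.01,0,-0.01,0.09,-0.78,1],
  [0,0.01,0,-0.01,0.1,-0.78,1],
  [0,0,0,-0.01,0.09,-0.77,1],
  [0,0.01,0,-0.01,0.1,-0.78,1],
  [0,0,0,0,0.09,-0.77,1],
  [0,0.01,0,-0.01,0.1,-0.78,1],
  [0,0,0,0,0,0,1],
  [0,0,0,0,0,0,1],
])

```text
time_s: 12.85
eef_pos: [0.5641, -0.0221, 0.1906]
eef_rot: [0.706, -0.706, 0.038, -0.037]
wrist_force: [0.8, 0.8, -0.8]
opening: 1.005
```

Run:
```python
from h import *
o=ctrl.get_obs(); print(o["eef_pos"],yaw_of(o),o["opening"])
plan([(.5638,-.022,.051,-6,1,7)])
```

```text
[ 0.56414659 -0.02213571  0.19060786] (np.float64(-6.087519742659254), np.float64(0.09046530443551111)) 1.004866771641399
[[0,0,0,0,0.66,0,1],[0,0,0,0,0.67,0,1],[0,0,0,0,0.66,0,1],[0,0,0,0,0.67,0,1],[0,0,0,0,0.66,0,1],[0,-0.01,0,-0.01,0.67,0,1],[0,0,0,0,0.66,0,1]]

end [ 0.5638 -0.0221  0.0511] -6.03
```

step_arm([
  [0,0,0,0,0.66,0,1],
  [0,0,0,0,0.67,0,1],
  [0,0,0,0,0.66,0,1],
  [0,0,0,0,0.67,0,1],
  [0,0,0,0,0.66,0,1],
  [0,0,0,-0.01,0.67,0,1],
  [0,0,0,0,0.66,0,1],
  [0,0,0,0,0,0,1],
])

```text
time_s: 13.65
eef_pos: [0.5619, -0.0202, 0.0489]
eef_rot: [0.707, -0.706, 0.039, -0.035]
wrist_force: [-0.7, -0.3, -0.8]
opening: 0.998
```

step_arm([
  [0,0,0,0,0,0,0.5],
  [0,0,0,0,0,0,0.5],
  [0,0,0,0,0,0,0.5],
  [0,0,0,0,0,0,0.5],
  [0,0,0,0,0,0,0.5],
])

```text
time_s: 14.15
eef_pos: [0.5652, -0.0219, 0.0536]
eef_rot: [-0.706, 0.706, -0.036, 0.038]
wrist_force: [-1.5, 3.0, 6.0]
opening: 0.68
```

Run:
```python
from h import *
o=ctrl.get_obs(); print(o["time_s"],o["eef_pos"],yaw_of(o),o["opening"],o["wrist_force"])
im,d=snap("scene","a"); crop(im,225,215,50,6,"a8")
```

```text
14.15 [ 0.56521408 -0.02186484  0.05361588] (np.float64(-5.991324798848844), np.float64(0.12706675477098023)) 0.6801532552053344 [-1.46855541  2.9803234   5.9782705 ]
```

View pics/a8.png

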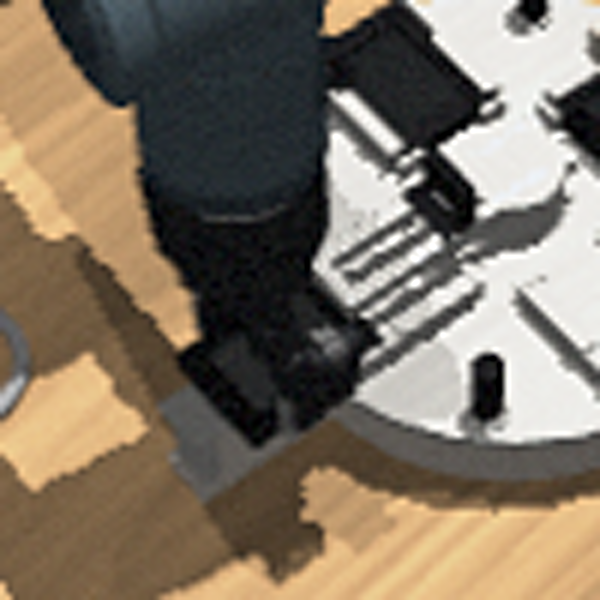

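```bash
cat >> h.py <<'E'
TR=[.4916,-.328,5.5]
def slot(sx,sy,off=.0095,tr=None):
    x,y,a=tr or TR; a=np.radians(a); c,s=np.cos(a),np.sin(a); px,py=sx,sy-off
    return (x+c*px-s*py, y+s*px+c*py)
E
python3 - <<'E'
from h import *
X,Y=slot(.046,-.056); print(X,Y)
plan([(.564,-.022,.17,-6,0,5),(X,Y,.12,TR[2],0,14)],start=[.564,-.022,.051,-6])
E
```

```text
0.5436661219149649 -0.38878954637711993
[[0,0,0,0,-0.79,0,0],[0,0,0,0,-0.79,0,0],[0,0,0,0,-0.8,0,0],[0,0,0,0,-0.79,0,0],[0,0,0,0,-0.8,0,0],[0,-0.14,0,0.04,0.12,-0.87,0],[0,-0.14,0,0.03,0.12,-0.87,0],[0,-0.14,0,0.02,0.12,-0.88,0],[0,-0.14,0,0,0.12,-0.87,0],[0,-0.14,0,-0.01,0.12,-0.88,0]]

[[0,-0.14,0,-0.02,0.12,-0.87,0],[0,-0.13,0,-0.03,0.12,-0.87,0],[0,-0.14,0,-0.05,0.12,-0.87,0],[0,-0.13,0,-0.06,0.12,-0.87,0],[0,-0.14,0,-0.07,0.12,-0.88,0],[0,-0.13,0,-0.08,0.12,-0.87,0],[0,-0.14,0,-0.09,0.12,-0.87,0],[0,-0.13,0,-0.11,0.12,-0.87,0],[0,-0.14,0,-0.12,0.11,-0.87,0]]

end [ 0.5436 -0.3887  0.12  ] 5.52
```

step_arm([
  [0,0,0,0,-0.5,0,0],
  [0,0,0,0,-0.79,0,0],
  [0,0,0,0,-0.8,0,0],
  [0,0,0,0,-0.79,0,0],
  [0,0,0,0,0,0,0],
])

```text
time_s: 14.7
eef_pos: [0.5673, -0.0228, 0.1434]
eef_rot: [-0.706, 0.707, -0.034, 0.04]
wrist_force: [0.6, -0.2, -0.1]
opening: 0.678
```

step_arm([
  [0,-0.14,0,0.04,0.05,-0.87,0],
  [0,-0.14,0,0.03,0.05,-0.87,0],
  [0,-0.14,0,0.02,0.05,-0.88,0],
  [0,-0.14,0,0,0.05,-0.87,0],
  [0,-0.14,0,-0.01,0.05,-0.88,0],
  [0,-0.14,0,-0.02,0.05,-0.87,0],
  [0,-0.13,0,-0.03,0.05,-0.87,0],
  [0,-0.14,0,-0.05,0.05,-0.87,0],
  [0,-0.13,0,-0.06,0.05,-0.87,0],
  [0,-0.14,0,-0.07,0.05,-0.88,0],
])

```text
time_s: 15.7
eef_pos: [0.549, -0.2847, 0.1229]
eef_rot: [0.707, -0.707, -0.014, 0.014]
wrist_force: [-0.5, 0.1, -0.5]
opening: 0.671
```

step_arm([
  [0,-0.13,0,-0.08,0.05,-0.87,0],
  [0,-0.14,0,-0.09,0.05,-0.87,0],
  [0,-0.13,0,-0.11,0.05,-0.87,0],
  [0,-0.14,0,-0.12,0.05,-0.87,0],
  [0,0,0,0,0,0,0],
  [0,0,0,0,0,0,0],
])

```text
time_s: 16.3
eef_pos: [0.5433, -0.3888, 0.1166]
eef_rot: [0.707, -0.706, -0.033, 0.034]
wrist_force: [-0.8, 0.1, -0.7]
opening: 0.674
```

```bash
cat >> h.py <<'E'
def tray_fit(c="top"):
    im,d=snap(c); W=cloud(c,d)
    x0,y0=TR[:2]
    s=(W[...,2]>.0135)&(W[...,2]<.023)&(abs(W[...,0]-x0)<.16)&(abs(W[...,1]-y0)<.17)
    P=W[s][:,:2]; return len(P),cv2.minAreaRect((P*1000).astype(np.float32)),im,W
E
python3 - <<'E'
from h import *
o=ctrl.get_obs(); print(o["time_s"],o["eef_pos"],yaw_of(o),o["opening"],o["wrist_force"])
n,r,im,W=tray_fit("scene"); print(n,r); cv2.imwrite("pics/c1.png",cv2.resize(im[180:360,40:260],None,fx=3.5,fy=3.5))
n,r,im,W=tray_fit("top"); print(n,r); cv2.imwrite("pics/c2.png",cv2.resize(im[120:290,280:440],None,fx=3.5,fy=3.5))
E
```

```text
16.3 [ 0.54327149 -0.38879971  0.1165962 ] (np.float64(5.42746257160008), np.float64(0.06869618765204626)) 0.6741626982000238 [-0.82163904  0.10829177 -0.72246825]
470 ((491.4841613769531, -326.5295715332031), (219.36280822753906, 233.5850372314453), 5.4498114585876465)
161 ((491.9073791503906, -321.31854248046875), (214.8628387451172, 221.2626495361328), 5.689996719360352)
```

View pics/c1.png

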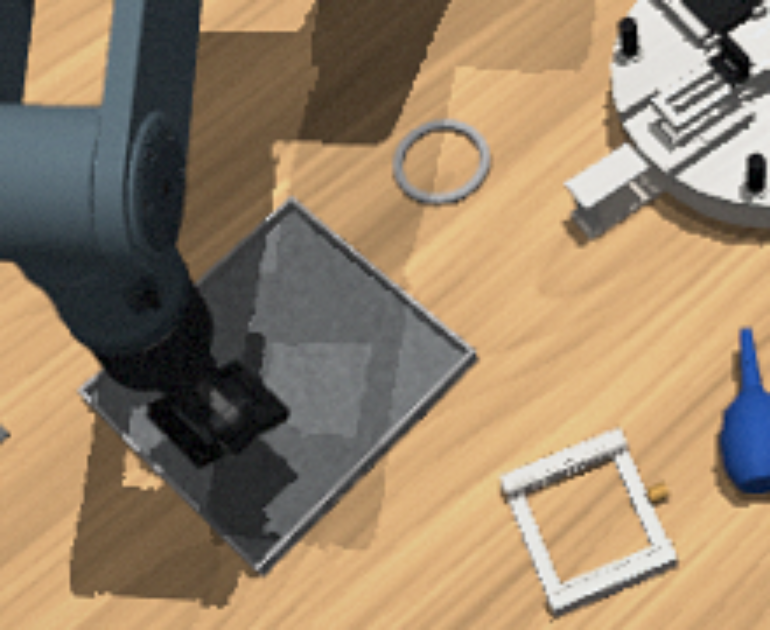

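step_arm([
  [0,0,0,0,0.7,0,0],
  [0,0,0,0,0.7,0,0],
  [0,0,0,0,0.7,0,0],
  [0,0,0,0,0.7,0,0],
  [0,0,0,0,0.7,0,0],
  [0,0,0,0,0.2,0,0],
  [0,0,0,0,0.07,0,0],
  [0,0,0,0,0,0,0],
])

```text
time_s: 17.2
eef_pos: [0.5455, -0.3904, 0.0072]
eef_rot: [-0.705, 0.708, 0.035, -0.033]
wrist_force: [-2.5, -3.2, 10.7]
opening: 0.675
```

step_arm([
  [0,0,0,0,0,0,0.82],
  [0,0,0,0,0,0,0.82],
  [0,0,0,0,0,0,0.82],
  [0,0,0,0,-0.3,0,0.82],
  [0,0,0,0,-0.9,0,0.82],
  [0,0,0,0,-0.9,0,0.6],
  [0,0,0,0,-0.9,0,0.5],
  [0,0,0,0,-0.9,0,0.5],
  [0,0,0,0,0,0,0.5],
])

```text
time_s: 18.1
eef_pos: [0.5461, -0.3907, 0.1268]
eef_rot: [-0.704, 0.709, 0.036, -0.032]
wrist_force: [0.1, -0.9, 0.2]
opening: 0.499
```

Run:
```python
from h import *
o=ctrl.get_obs(); print(o["time_s"],o["eef_pos"],yaw_of(o),o["opening"],o["wrist_force"])
n,r,im,W=tray_fit("scene"); print(n,r); cv2.imwrite("pics/c3.png",cv2.resize(im[180:360,40:260],None,fx=3.5,fy=3.5))
for q in ctrl.silhouettes("filter0","scene"):
    P=W[q["pixels"]]; 
    if np.nanmean(P[:,1])<-.15: print(q["p"],np.nanmean(P,0),np.nanpercentile(P[:,2],[5,50,95]))
```

```text
18.1 [ 0.54614123 -0.39071243  0.12676848] (np.float64(5.53143309868841), np.float64(0.4893693620612522)) 0.4992889784117809 [ 0.14519247 -0.91459729  0.18129739]
867 ((492.087646484375, -326.5697937011719), (219.89939880371094, 233.3415069580078), 5.518618106842041)
0.81 [ 0.54704293 -0.38082331  0.01571907] [0.00543595 0.01396942 0.0193912 ]
```

View pics/c3.png

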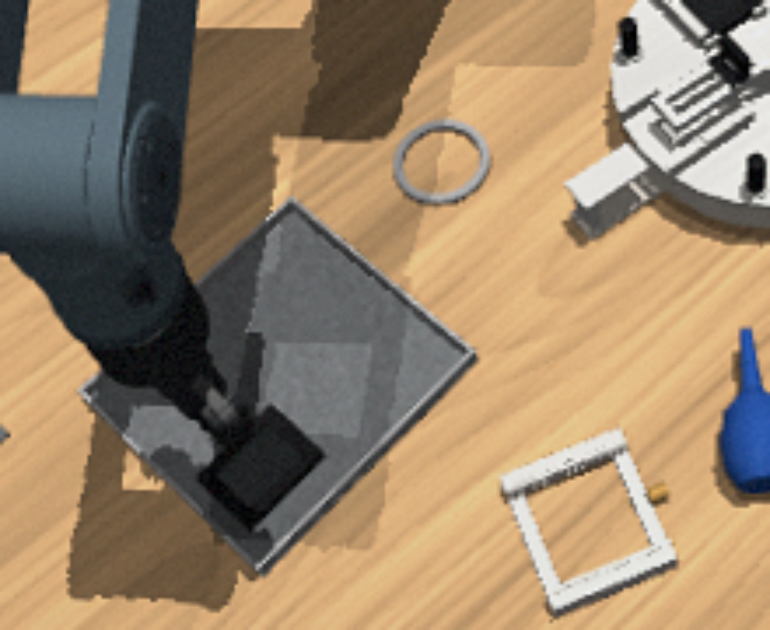

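```bash
cat >> h.py <<'E'
def post(deg,z): 
    a=np.radians(deg); return tw([.118*np.cos(a),.118*np.sin(a),z])[0]
E
python3 - <<'E'
from h import *
p=post(135,.17); print(p)
plan([(.52,-.2,.19,12,.4,8),(p[0],p[1],.17,39,.4,17)])
E
```

```text
[0.50574019 0.21870322 0.17      ]
[[0,-0.13,0,-0.02,-0.28,0.79,0.4],[0,-0.14,0,-0.01,-0.28,0.79,0.4],[0,-0.13,0,0,-0.28,0.79,0.4],[0,-0.14,0,0.01,-0.28,0.8,0.4],[0,-0.13,0,0.02,-0.29,0.79,0.4],[0,-0.14,0,0.03,-0.28,0.8,0.4],[0,-0.13,0,0.04,-0.29,0.79,0.4],[0,-0.14,0,0.05,-0.28,0.79,0.4],[0,-0.26,0,0.14,0.04,0.81,0.4],[0,-0.26,0,0.17,0.04,0.8,0.4]]

[[0,-0.27,0,0.19,0.04,0.8,0.4],[0,-0.26,0,0.21,0.04,0.79,0.4],[0,-0.27,0,0.23,0.04,0.79,0.4],[0,-0.26,0,0.25,0.04,0.78,0.4],[0,-0.27,0,0.27,0.04,0.78,0.4],[0,-0.26,0,0.3,0.04,0.77,0.4],[0,-0.27,0,0.32,0.04,0.76,0.4],[0,-0.26,0,0.34,0.04,0.75,0.4],[0,-0.27,0,0.36,0.04,0.74,0.4],[0,-0.26,0,0.38,0.04,0.73,0.4]]

[[0,-0.27,0,0.4,0.04,0.72,0.4],[0,-0.26,0,0.42,0.04,0.7,0.4],[0,-0.27,0,0.44,0.03,0.69,0.4],[0,-0.26,0,0.45,0.04,0.68,0.4],[0,-0.27,0,0.48,0.03,0.68,0.4]]

end [0.5058 0.2189 0.1701] 39.0
```

step_arm([
  [0,-0.13,0,-0.02,-0.28,0.79,0.4],
  [0,-0.14,0,-0.01,-0.28,0.79,0.4],
  [0,-0.13,0,0,-0.28,0.79,0.4],
  [0,-0.14,0,0.01,-0.28,0.8,0.4],
  [0,-0.13,0,0.02,-0.29,0.79,0.4],
  [0,-0.14,0,0.03,-0.28,0.8,0.4],
  [0,-0.13,0,0.04,-0.29,0.79,0.4],
  [0,-0.14,0,0.05,-0.28,0.79,0.4],
  [0,-0.26,0,0.14,0.04,0.81,0.4],
  [0,-0.26,0,0.17,0.04,0.8,0.4],
])

```text
time_s: 19.2
eef_pos: [0.5172, -0.1494, 0.1852]
eef_rot: [0.701, -0.7, -0.093, 0.094]
wrist_force: [0.2, -0.0, -0.7]
opening: 0.402
```

step_arm([
  [0,-0.27,0,0.19,0.04,0.8,0.4],
  [0,-0.26,0,0.21,0.04,0.79,0.4],
  [0,-0.27,0,0.23,0.04,0.79,0.4],
  [0,-0.26,0,0.25,0.04,0.78,0.4],
  [0,-0.27,0,0.27,0.04,0.78,0.4],
  [0,-0.26,0,0.3,0.04,0.77,0.4],
  [0,-0.27,0,0.32,0.04,0.76,0.4],
  [0,-0.26,0,0.34,0.04,0.75,0.4],
  [0,-0.27,0,0.36,0.04,0.74,0.4],
  [0,-0.26,0,0.38,0.04,0.73,0.4],
])

```text
time_s: 20.2
eef_pos: [0.5084, 0.097, 0.1727]
eef_rot: [0.682, -0.681, -0.188, 0.191]
wrist_force: [1.0, -0.4, -0.3]
opening: 0.403
```

step_arm([
  [0,-0.27,0,0.4,0.04,0.72,0.4],
  [0,-0.26,0,0.42,0.04,0.7,0.4],
  [0,-0.27,0,0.44,0.03,0.69,0.4],
  [0,-0.26,0,0.45,0.04,0.68,0.4],
  [0,-0.27,0,0.48,0.03,0.68,0.4],
  [0,0,0,0,0,0,0.4],
  [0,0,0,0,0,0,0.4],
])

```text
time_s: 20.9
eef_pos: [0.5045, 0.219, 0.1677]
eef_rot: [0.666, -0.666, -0.235, 0.237]
wrist_force: [-0.2, -0.8, 0.5]
opening: 0.4
```

Run:
```python
from h import *
o=ctrl.get_obs(); print(o["time_s"],o["eef_pos"],yaw_of(o),o["opening"],o["wrist_force"])
p=post(135,.17)
im,d=snap("scene","a"); cv2.imwrite("pics/a9.png",overlay("scene",im)[120*5:240*5,200*5:340*5])
plan([(p[0],p[1],.17,39,.4,1),(p[0],p[1],.071,39,.4,5)])
```

```text
20.9 [0.50446534 0.21902273 0.16766584] (np.float64(39.05060063004424), np.float64(0.16806438059382053)) 0.40042916213167684 [-0.19488286 -0.82725698  0.49382253]
[[0,0,0,0.03,-0.07,-0.02,0.4],[0,0,0,0,0.66,0,0.4],[0,0,0,0,0.66,0,0.4],[0,0,0,0,0.66,0,0.4],[0,0,0,0,0.66,0,0.4],[0,0,0,0,0.66,0,0.4]]

end [0.5059 0.2186 0.0711] 39.0
```

View pics/a9.png

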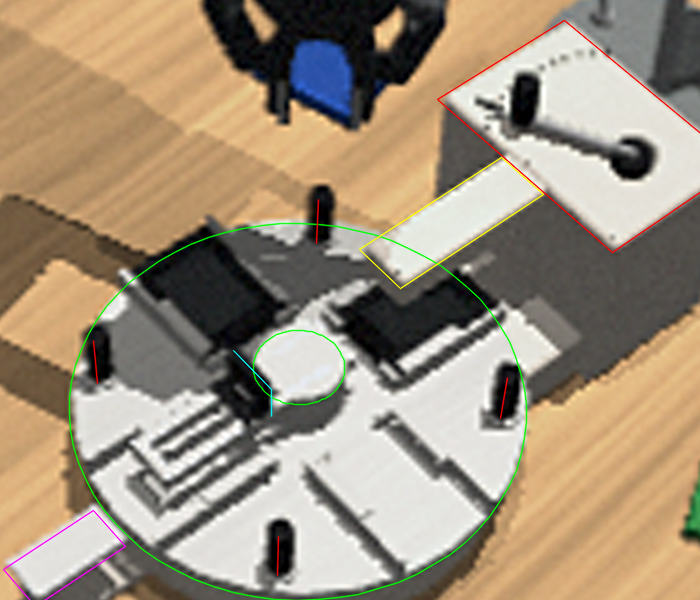

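step_arm([
  [0,0,0,0.03,-0.07,-0.02,0.4],
  [0,0,0,0,0.66,0,0.4],
  [0,0,0,0,0.66,0,0.4],
  [0,0,0,0,0.66,0,0.4],
  [0,0,0,0,0.66,0,0.4],
  [0,0,0,0,0.66,0,0.4],
  [0,0,0,0,0,0,0.4],
  [0,0,0,0,0,0,0],
  [0,0,0,0,0,0,0],
  [0,0,0,0,0,0,0],
])

```text
time_s: 21.95
eef_pos: [0.5076, 0.2189, 0.0733]
eef_rot: [-0.666, 0.667, 0.237, -0.235]
wrist_force: [2.1, -1.5, -1.9]
opening: 0.161
```

Run:
```python
from h import *
o=ctrl.get_obs(); p=o["eef_pos"];print(o["time_s"],p,yaw_of(o),o["opening"],o["wrist_force"])
c=tw([0,0,0])[0]; v=p-c; print(np.hypot(v[0],v[1]),np.degrees(np.arctan2(v[1],v[0]))-TP[2])
wp=[]
N=18
for i in range(1,N+1):
    a=135+90*i/N; q=post(a,.073); wp.append((q[0],q[1],.073,39+90*i/N,0,1))
plan(wp,start=[*post(135,.073),39])
```

```text
21.95 [0.50761227 0.21893564 0.07329366] (np.float64(38.9751330968942), np.float64(0.12260027361967192)) 0.16122537421372707 [ 2.11861456 -1.52436858 -1.88134298]
0.11701344014267079 134.21597510074085
[[0,-0.83,0,-0.34,0,-0.01,0],[0,-0.84,0,-0.35,0,-0.02,0],[0,-0.83,0,-0.34,0,-0.01,0],[0,-0.83,0,-0.34,0,-0.02,0],[0,-0.84,0,-0.34,0,-0.01,0],[0,-0.83,0,-0.35,0,-0.02,0],[0,-0.83,0,-0.34,0,-0.01,0],[0,-0.84,0,-0.34,0,-0.02,0],[0,-0.83,0,-0.35,0,-0.01,0],[0,-0.83,0,-0.34,0,-0.02,0]]

[[0,-0.84,0,-0.34,0,-0.01,0],[0,-0.83,0,-0.35,0,-0.02,0],[0,-0.83,0,-0.34,0,-0.01,0],[0,-0.84,0,-0.34,0,-0.02,0],[0,-0.83,0,-0.34,0,-0.01,0],[0,-0.83,0,-0.35,0,-0.02,0],[0,-0.84,0,-0.34,0,-0.01,0],[0,-0.83,0,-0.34,0,-0.02,0]]

end [0.4883 0.0529 0.073 ] 129.0
```

step_arm([
  [0,-0.83,0,-0.34,0,-0.01,0],
  [0,-0.84,0,-0.35,0,-0.02,0],
  [0,-0.83,0,-0.34,0,-0.01,0],
  [0,-0.83,0,-0.34,0,-0.02,0],
  [0,-0.84,0,-0.34,0,-0.01,0],
  [0,-0.83,0,-0.35,0,-0.02,0],
  [0,-0.83,0,-0.34,0,-0.01,0],
  [0,-0.84,0,-0.34,0,-0.02,0],
  [0,-0.83,0,-0.35,0,-0.01,0],
  [0,-0.83,0,-0.34,0,-0.02,0],
])

```text
time_s: 22.95
eef_pos: [0.4654, 0.1297, 0.0734]
eef_rot: [-0.502, 0.505, 0.498, -0.495]
wrist_force: [11.0, 4.9, -11.6]
opening: 0.158
```

step_arm([
  [0,-0.84,0,-0.34,0,-0.01,0],
  [0,-0.83,0,-0.35,0,-0.02,0],
  [0,-0.83,0,-0.34,0,-0.01,0],
  [0,-0.84,0,-0.34,0,-0.02,0],
  [0,-0.83,0,-0.34,0,-0.01,0],
  [0,-0.83,0,-0.35,0,-0.02,0],
  [0,-0.84,0,-0.34,0,-0.01,0],
  [0,-0.83,0,-0.34,0,-0.02,0],
  [0,0,0,0,0,0,0],
  [0,0,0,0,0,0,0],
])

```text
time_s: 23.95
eef_pos: [0.4932, 0.0563, 0.0734]
eef_rot: [-0.303, 0.307, 0.641, -0.635]
wrist_force: [15.9, 16.8, -14.6]
opening: 0.164
```

Run:
```python
from h import *
o=ctrl.get_obs(); p=o["eef_pos"];print(o["time_s"],p,yaw_of(o),o["opening"],o["wrist_force"])
c=tw([0,0,0])[0]; v=p-c; print(np.hypot(v[0],v[1]),np.degrees(np.arctan2(v[1],v[0]))-TP[2])
im,d=snap("scene","a"); cv2.imwrite("pics/a10.png",overlay("scene",im)[120*5:270*5,190*5:340*5])
```

```text
23.95 [0.49315198 0.05629421 0.07343382] (np.float64(128.94714320650658), np.float64(0.6323470304620944)) 0.16429083649850834 [ 15.93523889  16.79976391 -14.56805483]
0.1119905700140332 -134.84984678794555
```

View pics/a10.png

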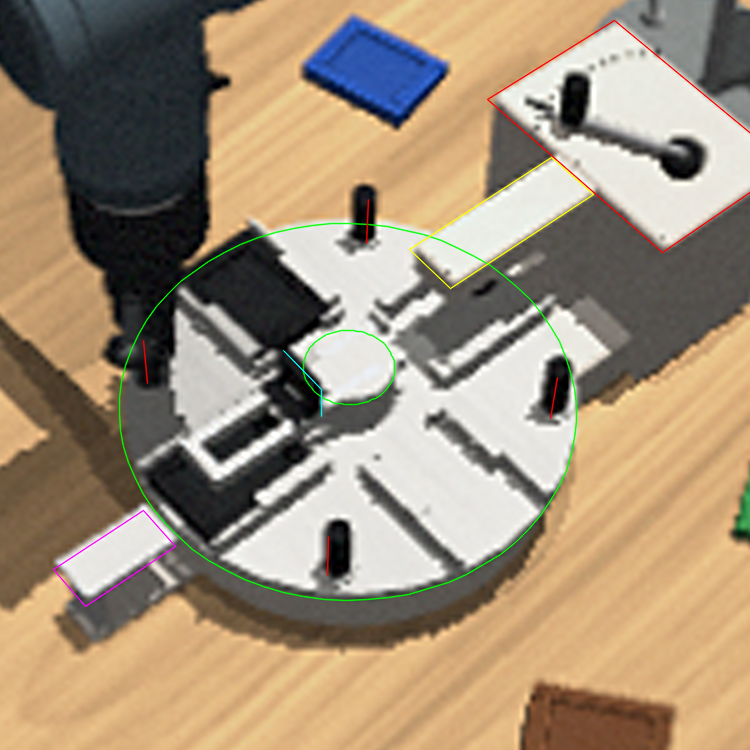

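step_arm([
  [0,0,0,0,0,0,0.4],
  [0,0,0,0,0,0,0.4],
  [0,0,0,0,0,0,0.4],
  [0,0,0,0,-0.7,0,0.4],
  [0,0,0,0,-0.9,0,0.4],
  [0,0,0,0,-0.9,0,0.2],
  [0,0,0,0,-0.9,0,0],
  [0,0,0,0,-0.6,0,0],
])

```text
time_s: 24.8
eef_pos: [0.4899, 0.0528, 0.1948]
eef_rot: [-0.304, 0.306, 0.638, -0.638]
wrist_force: [0.4, -0.6, -0.5]
opening: -0.002
```

Run:
```python
from h import *
o=ctrl.get_obs(); p=o["eef_pos"];print(o["time_s"],p,yaw_of(o),o["opening"],o["wrist_force"])
plan([(*tw([0,-.002,.19])[0],-6,0,23),(*tw([0,-.002,.098])[0],-6,0,5)])
```

```text
24.8 [0.48985547 0.0528325  0.1947794 ] (np.float64(128.96787524713747), np.float64(0.16068594173305306)) -0.002083104930554336 [ 0.40111788 -0.55122262 -0.50904075]
[[0,0.98,0,0,0.01,-0.17,0],[0,0.98,0,0.02,0.01,-0.17,0],[0,0.98,0,0.03,0.01,-0.16,0],[0,0.98,0,0.05,0.01,-0.16,0],[0,0.98,0,0.07,0.01,-0.15,0],[0,0.98,0,0.08,0.01,-0.15,0],[0,0.98,0,0.1,0.01,-0.14,0],[0,0.98,0,0.11,0.01,-0.13,0],[0,0.98,0,0.12,0.01,-0.11,0],[0,0.98,0,0.13,0,-0.1,0]]

[[0,0.98,0,0.14,0.01,-0.09,0],[0,0.98,0,0.15,0,-0.07,0],[0,0.98,0,0.16,0.01,-0.06,0],[0,0.98,0,0.16,0,-0.04,0],[0,0.97,0,0.17,0.01,-0.02,0],[0,0.98,0,0.17,0,-0.01,0],[0,0.97,0,0.17,0.01,0.01,0],[0,0.98,0,0.16,0,0.03,0],[0,0.97,0,0.16,0.01,0.04,0],[0,0.98,0,0.15,0,0.06,0]]

[[0,0.97,0,0.15,0.01,0.08,0],[0,0.98,0,0.14,0,0.09,0],[0,0.97,0,0.13,0.01,0.1,0],[0,0,0,0,0.61,0,0],[0,0,0,0,0.61,0,0],[0,0,0,0,0.62,0,0],[0,0,0,0,0.61,0,0],[0,0,0,-0.01,0.62,0,0]]

end [0.5796 0.1249 0.0979] -5.97
```

step_arm([
  [0,0.98,0,0,0.01,-0.17,0],
  [0,0.98,0,0.02,0.01,-0.17,0],
  [0,0.98,0,0.03,0.01,-0.16,0],
  [0,0.98,0,0.05,0.01,-0.16,0],
  [0,0.98,0,0.07,0.01,-0.15,0],
  [0,0.98,0,0.08,0.01,-0.15,0],
  [0,0.98,0,0.1,0.01,-0.14,0],
  [0,0.98,0,0.11,0.01,-0.13,0],
  [0,0.98,0,0.12,0.01,-0.11,0],
  [0,0.98,0,0.13,0,-0.1,0],
])

```text
time_s: 25.8
eef_pos: [0.5283, 0.0846, 0.1898]
eef_rot: [-0.579, 0.58, 0.405, -0.405]
wrist_force: [-0.6, 0.4, 0.1]
opening: 0.0
```

step_arm([
  [0,0.98,0,0.14,0.01,-0.09,0],
  [0,0.98,0,0.15,0,-0.07,0],
  [0,0.98,0,0.16,0.01,-0.06,0],
  [0,0.98,0,0.16,0,-0.04,0],
  [0,0.97,0,0.17,0.01,-0.02,0],
  [0,0.98,0,0.17,0,-0.01,0],
  [0,0.97,0,0.17,0.01,0.01,0],
  [0,0.98,0,0.16,0,0.03,0],
  [0,0.97,0,0.16,0.01,0.04,0],
  [0,0.98,0,0.15,0,0.06,0],
])

```text
time_s: 26.8
eef_pos: [0.5675, 0.1157, 0.1883]
eef_rot: [-0.704, 0.704, 0.07, -0.07]
wrist_force: [-0.5, -0.1, -0.3]
opening: -0.002
```

step_arm([
  [0,0.97,0,0.15,0.01,0.08,0],
  [0,0.98,0,0.14,0,0.09,0],
  [0,0.97,0,0.13,0.01,0.1,0],
  [0,0,0,0,0,0,0],
  [0,0,0,0,0,0,0],
])

```text
time_s: 27.3
eef_pos: [0.579, 0.1251, 0.1876]
eef_rot: [-0.706, 0.706, -0.036, 0.036]
wrist_force: [-0.1, -0.2, 0.4]
opening: -0.0
```

Run:
```python
from h import *
o=ctrl.get_obs(); p=o["eef_pos"];print(o["time_s"],p,yaw_of(o),o["opening"],o["wrist_force"])
im,d=snap("scene","a"); cv2.imwrite("pics/a11.png",overlay("scene",im)[120*5:270*5,190*5:340*5])
```

```text
27.3 [0.57904541 0.1250713  0.18756957] (np.float64(-5.800661144767841), np.float64(0.01676078728471121)) -3.8170871144882475e-06 [-0.09906695 -0.24657506  0.41591341]
```

View pics/a11.png

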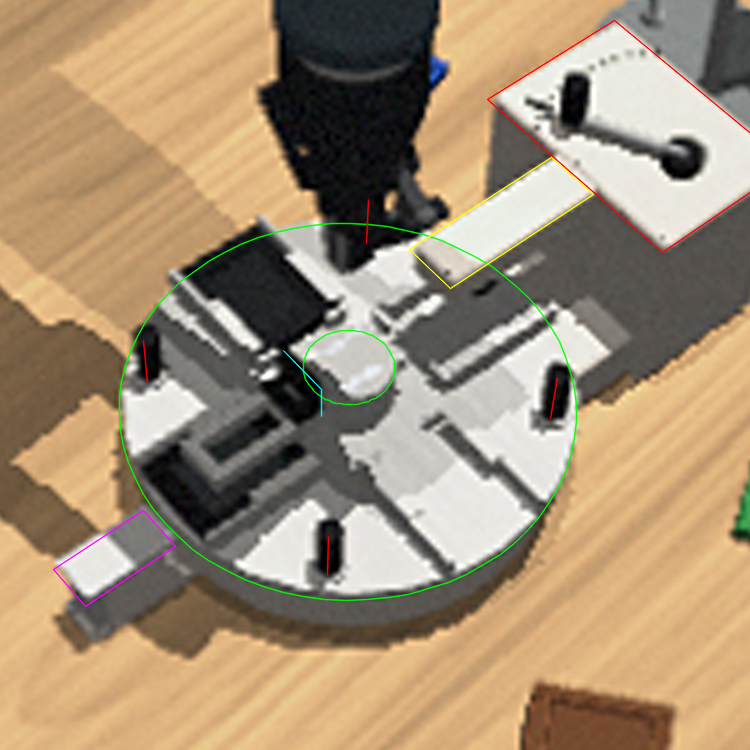

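step_arm([
  [0,0,0,0,0.74,0,0],
  [0,0,0,0,0.74,0,0],
  [0,0,0,0,0.74,0,0],
  [0,0,0,0,0.73,0,0],
  [0,0,0,0,0,-0.25,0],
  [0,0,0,0,0,-0.25,0],
  [0,0,0,0,0,-0.25,0],
  [0,0,0,0,0,-0.25,0],
  [0,0,0,0,0,-0.25,0],
  [0,0,0,0,0,-0.25,0],
])

```text
time_s: 28.35
eef_pos: [0.5751, 0.0806, 0.1002]
eef_rot: [0.707, -0.706, 0.036, -0.037]
wrist_force: [-1.1, 5.5, -0.1]
opening: -0.004
```

step_arm([
  [0,0,0,0,0,-0.25,0],
  [0,0,0,0,0,-0.25,0],
  [0,0,0,0,0,-0.25,0],
  [0,0,0,0,0,-0.2,0],
  [0,0,0,0,0,0,0],
  [0,0,0,0,0,0,0],
])

```text
time_s: 28.95
eef_pos: [0.572, 0.0524, 0.1002]
eef_rot: [0.707, -0.706, 0.036, -0.037]
wrist_force: [-0.2, 5.8, 1.5]
opening: -0.002
```

step_arm([
  [0,0,0,0,0,-0.1,0],
  [0,0,0,0,0,0,0],
])

```text
time_s: 29.15
eef_pos: [0.5718, 0.0515, 0.1002]
eef_rot: [0.708, -0.704, 0.036, -0.037]
wrist_force: [-0.2, 13.7, 0.7]
opening: -0.002
```

step_arm([
  [0,0,0,0,0,0.4,0],
  [0,0,0,0,0,0.5,0],
  [0,0,0,0,0,0.5,0],
  [0,0,0,0,0,0.5,0],
  [0,0,0,0,0,0.4,0],
  [0,0,0,0,-0.9,0,0],
  [0,0,0,0,-0.9,0,0.5],
  [0,0,0,0,-0.9,0,1],
  [0,0,0,0,-0.5,0,1],
  [0,0,0,0,0,0,1],
])

```text
time_s: 30.15
eef_pos: [0.58, 0.118, 0.1974]
eef_rot: [-0.706, 0.706, -0.035, 0.038]
wrist_force: [-0.1, 1.1, -0.4]
opening: 0.68
```

```bash
cat > look.py <<'E'
from h import *
o=ctrl.get_obs(); print(o["time_s"],o["eef_pos"],yaw_of(o),o["opening"],o["wrist_force"])
import sys
for c in ("scene","top"):
    im,d=snap(c); W=cloud(c,d)
    if c=="scene": cv2.imwrite("pics/%s.png"%sys.argv[1],overlay("scene",im)[150*5:270*5,190*5:310*5])
    for r in ctrl.silhouettes("filter0",c):
        m=r["pixels"]; P=W[m]; P=P[(P[:,2]>.061)&(P[:,2]<.074)]
        if len(P)>50 and P[:,1].mean()<.05 and P[:,1].mean()>-.1: print(c,len(P),P.mean(0).round(4),cv2.minAreaRect((P[:,:2]*1000).astype(np.float32)))
E
python3 look.py a12
```

```text
30.15 [0.58001823 0.11800731 0.19741219] (np.float64(-5.931034780420653), np.float64(0.2669426834003695)) 0.6796134920799588 [-0.11066228  1.06111348 -0.40001822]
scene 506 [ 0.563  -0.0122  0.0659] ((563.4309692382812, -10.61865234375), (80.8452377319336, 64.63636779785156), 86.74172973632812)
top 289 [ 0.5632 -0.0143  0.0663] ((562.7587280273438, -12.658489227294922), (74.22553253173828, 59.49404525756836), 85.06021881103516)
```

View pics/a12.png

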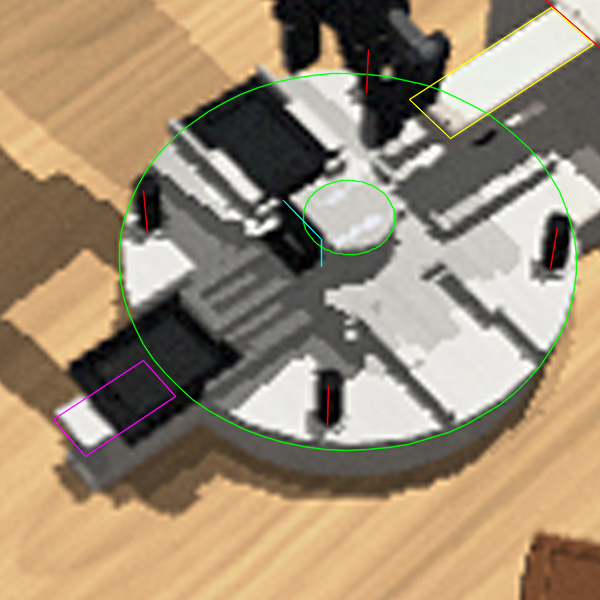

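Same as the first. The filter sits on the tongue at about (0.563, -0.012) and the ejector has sprung back.

Run:
```python
from h import *
plan([(.5638,-.022,.19,-6,1,6)])
```

```text
[[0,0,0,0.01,0.02,-0.78,1],[0,0,0,0,0.02,-0.78,1],[0,0,0,0.01,0.02,-0.78,1],[0,0,0,0,0.01,-0.78,1],[0,0,0,0.01,0.02,-0.78,1],[0,0.01,0,0,0.01,-0.78,1]]

end [ 0.5637 -0.0219  0.19  ] -6.01
```

step_arm([
  [0,0,0,0.01,0.02,-0.78,1],
  [0,0,0,0,0.02,-0.78,1],
  [0,0,0,0.01,0.02,-0.78,1],
  [0,0,0,0,0.01,-0.78,1],
  [0,0,0,0.01,0.02,-0.78,1],
  [0,0.01,0,0,0.01,-0.78,1],
  [0,0,0,0,0,0,1],
  [0,0,0,0,0,0,1],
])

```text
time_s: 31.15
eef_pos: [0.5641, -0.0219, 0.1907]
eef_rot: [0.706, -0.706, 0.038, -0.037]
wrist_force: [-0.2, 0.9, -0.2]
opening: 1.002
```

step_arm([
  [0,0,0,0,0.66,0,1],
  [0,0,0,0,0.67,0,1],
  [0,0,0,0,0.66,0,1],
  [0,0,0,0,0.67,0,1],
  [0,0,0,0,0.66,0,1],
  [0,0,0,0,0.67,0,1],
  [0,0,0,0,0.6,0,1],
  [0,0,0,0,0,0,1],
])

```text
time_s: 31.95
eef_pos: [0.5622, -0.02, 0.0511]
eef_rot: [0.707, -0.706, 0.039, -0.034]
wrist_force: [0.1, -0.3, -0.1]
opening: 1.003
```

step_arm([
  [0,0,0,0,0,0,0.5],
  [0,0,0,0,0,0,0.3],
  [0,0,0,0,0,0,0],
  [0,0,0,0,0,0,0],
  [0,0,0,0,0,0,0],
])

```text
time_s: 32.45
eef_pos: [0.5655, -0.0216, 0.0559]
eef_rot: [0.706, -0.706, 0.036, -0.038]
wrist_force: [-2.5, 1.7, 7.2]
opening: 0.679
```

step_arm([
  [0,0,0,0,-0.5,0,0],
  [0,0,0,0,-0.79,0,0],
  [0,0,0,0,-0.8,0,0],
  [0,0,0,0,-0.6,0,0],
  [0,0,0,0,0,0,0],
])

```text
time_s: 32.95
eef_pos: [0.5674, -0.0225, 0.1393]
eef_rot: [-0.706, 0.707, -0.034, 0.04]
wrist_force: [0.1, -0.1, -0.0]
opening: 0.67
```

Run:
```python
from h import *
o=ctrl.get_obs(); print(o["time_s"],o["eef_pos"],yaw_of(o),o["opening"],o["wrist_force"])
n,r,im,W=tray_fit("scene"); print(n,r); cv2.imwrite("pics/d1.png",cv2.resize(im[160:360,40:260],None,fx=3,fy=3))
n,r,im,W=tray_fit("top"); print(n,r)
X,Y=slot(-.046,-.056); print(X,Y)
plan([(X,Y,.10,TR[2],0,15)])
```

```text
32.95 [ 0.56741085 -0.0225487   0.1393021 ] (np.float64(-6.0104334136384), np.float64(0.4363786667585363)) 0.6696755828816205 [ 0.11686246 -0.06177893 -0.01278815]
942 ((491.4739074707031, -326.9532470703125), (220.83836364746094, 232.88787841796875), 5.333746433258057)
497 ((481.228759765625, -329.06976318359375), (237.91619873046875, 233.7270965576172), 5.550290584564209)
0.45208967166518443 -0.39760735560898053
[[0,-0.13,0,-0.16,0.08,-0.86,0],[0,-0.13,0,-0.17,0.08,-0.85,0],[0,-0.13,0,-0.19,0.08,-0.85,0],[0,-0.13,0,-0.2,0.08,-0.85,0],[0,-0.13,0,-0.21,0.08,-0.85,0],[0,-0.13,0,-0.22,0.08,-0.84,0],[0,-0.13,0,-0.23,0.08,-0.84,0],[0,-0.13,0,-0.24,0.08,-0.84,0],[0,-0.13,0,-0.26,0.08,-0.83,0],[0,-0.12,0,-0.27,0.08,-0.83,0]]

[[0,-0.13,0,-0.28,0.08,-0.83,0],[0,-0.12,0,-0.29,0.08,-0.82,0],[0,-0.13,0,-0.29,0.08,-0.82,0],[0,-0.12,0,-0.31,0.08,-0.82,0],[0,-0.13,0,-0.31,0.07,-0.81,0]]

end [ 0.4522 -0.3977  0.1001] 5.5
```

View pics/d1.png

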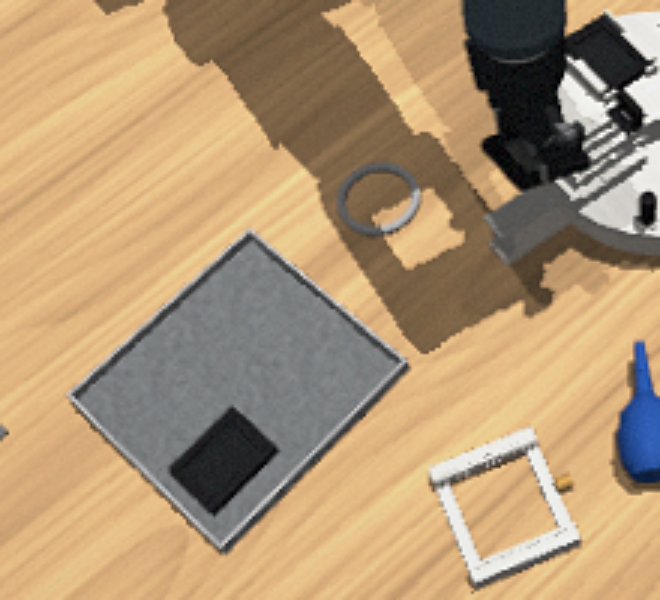

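step_arm([
  [0,-0.13,0,-0.16,0.08,-0.86,0],
  [0,-0.13,0,-0.17,0.08,-0.85,0],
  [0,-0.13,0,-0.19,0.08,-0.85,0],
  [0,-0.13,0,-0.2,0.08,-0.85,0],
  [0,-0.13,0,-0.21,0.08,-0.85,0],
  [0,-0.13,0,-0.22,0.08,-0.84,0],
  [0,-0.13,0,-0.23,0.08,-0.84,0],
  [0,-0.13,0,-0.24,0.08,-0.84,0],
  [0,-0.13,0,-0.26,0.08,-0.83,0],
  [0,-0.12,0,-0.27,0.08,-0.83,0],
])

```text
time_s: 34.05
eef_pos: [0.488, -0.2726, 0.1094]
eef_rot: [0.708, -0.706, -0.01, 0.011]
wrist_force: [-0.9, 1.0, -0.4]
opening: 0.668
```

step_arm([
  [0,-0.13,0,-0.28,0.08,-0.83,0],
  [0,-0.12,0,-0.29,0.08,-0.82,0],
  [0,-0.13,0,-0.29,0.08,-0.82,0],
  [0,-0.12,0,-0.31,0.08,-0.82,0],
  [0,-0.13,0,-0.31,0.07,-0.81,0],
  [0,0,0,0,0,0,0],
  [0,0,0,0,0,0,0],
])

```text
time_s: 34.75
eef_pos: [0.451, -0.3971, 0.0979]
eef_rot: [0.707, -0.706, -0.033, 0.034]
wrist_force: [-0.8, -0.4, -1.6]
opening: 0.668
```

Run:
```python
from h import *
o=ctrl.get_obs(); print(o["time_s"],o["eef_pos"],yaw_of(o),o["opening"],o["wrist_force"])
n,r,im,W=tray_fit("scene"); print(n,r); cv2.imwrite("pics/d2.png",cv2.resize(im[160:360,40:260],None,fx=3,fy=3))
```

```text
34.75 [ 0.45102556 -0.39706138  0.09786249] (np.float64(5.424265609435351), np.float64(0.15035147519956127)) 0.6683610967243918 [-0.77498867 -0.41340943 -1.57129223]
886 ((491.6214599609375, -326.6202087402344), (219.6259765625, 233.27381896972656), 5.557778835296631)
```

View pics/d2.png

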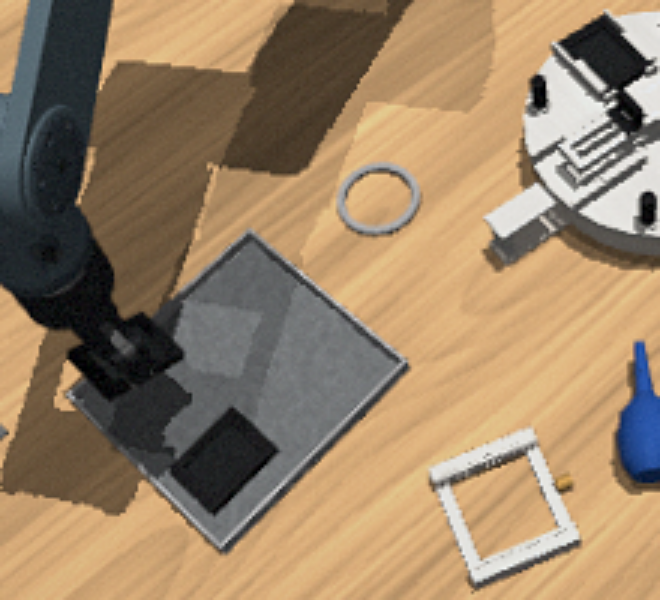

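step_arm([
  [0,0,0,0,0.7,0,0],
  [0,0,0,0,0.7,0,0],
  [0,0,0,0,0.7,0,0],
  [0,0,0,0,0.6,0,0],
  [0,0,0,0,0.2,0,0],
  [0,0,0,0,0.1,0,0],
  [0,0,0,0,0,0,0],
])

```text
time_s: 35.5
eef_pos: [0.4534, -0.3989, 0.0113]
eef_rot: [-0.705, 0.708, 0.035, -0.034]
wrist_force: [-1.0, -2.7, 9.1]
opening: 0.669
```

step_arm([
  [0,0,0,0,0,0,0.82],
  [0,0,0,0,0,0,0.82],
  [0,0,0,0,0,0,0.82],
  [0,0,0,0,-0.3,0,0.82],
  [0,0,0,0,-0.9,0,0.82],
  [0,0,0,0,-0.9,0,0.6],
  [0,0,0,0,-0.9,0,0.5],
  [0,0,0,0,-0.9,0,0.5],
  [0,0,0,0,0,0,0.5],
])

```text
time_s: 36.4
eef_pos: [0.4538, -0.3997, 0.1314]
eef_rot: [-0.704, 0.709, 0.036, -0.032]
wrist_force: [0.2, 0.4, -0.2]
opening: 0.502
```

Run:
```python
from h import *
p=post(135,.17)
plan([(.50,-.2,.19,12,.4,8),(p[0],p[1],.17,39,.4,17)])
```

```text
[[0,-0.13,0,0.27,-0.24,0.81,0.4],[0,-0.14,0,0.28,-0.24,0.81,0.4],[0,-0.13,0,0.3,-0.25,0.8,0.4],[0,-0.14,0,0.3,-0.24,0.8,0.4],[0,-0.13,0,0.32,-0.25,0.79,0.4],[0,-0.14,0,0.33,-0.24,0.79,0.4],[0,-0.13,0,0.34,-0.25,0.78,0.4],[0,-0.14,0,0.35,-0.24,0.78,0.4],[0,-0.26,0,0.18,0.04,0.8,0.4],[0,-0.26,0,0.2,0.04,0.8,0.4]]

[[0,-0.27,0,0.23,0.04,0.79,0.4],[0,-0.26,0,0.25,0.04,0.78,0.4],[0,-0.27,0,0.27,0.04,0.78,0.4],[0,-0.26,0,0.29,0.04,0.77,0.4],[0,-0.27,0,0.31,0.04,0.76,0.4],[0,-0.26,0,0.33,0.04,0.75,0.4],[0,-0.27,0,0.35,0.04,0.74,0.4],[0,-0.26,0,0.37,0.04,0.73,0.4],[0,-0.27,0,0.39,0.04,0.72,0.4],[0,-0.26,0,0.41,0.04,0.71,0.4]]

[[0,-0.27,0,0.43,0.04,0.7,0.4],[0,-0.26,0,0.46,0.04,0.68,0.4],[0,-0.27,0,0.47,0.03,0.67,0.4],[0,-0.26,0,0.49,0.04,0.66,0.4],[0,-0.27,0,0.51,0.03,0.64,0.4]]

end [0.5058 0.2186 0.1701] 39.01
```

step_arm([
  [0,-0.13,0,0.27,-0.24,0.81,0.4],
  [0,-0.14,0,0.28,-0.24,0.81,0.4],
  [0,-0.13,0,0.3,-0.25,0.8,0.4],
  [0,-0.14,0,0.3,-0.24,0.8,0.4],
  [0,-0.13,0,0.32,-0.25,0.79,0.4],
  [0,-0.14,0,0.33,-0.24,0.79,0.4],
  [0,-0.13,0,0.34,-0.25,0.78,0.4],
  [0,-0.14,0,0.35,-0.24,0.78,0.4],
  [0,-0.26,0,0.18,0.04,0.8,0.4],
  [0,-0.26,0,0.2,0.04,0.8,0.4],
])

```text
time_s: 37.4
eef_pos: [0.4985, -0.1472, 0.1821]
eef_rot: [0.701, -0.701, -0.093, 0.094]
wrist_force: [0.1, 0.3, 0.2]
opening: 0.4
```

step_arm([
  [0,-0.27,0,0.23,0.04,0.79,0.4],
  [0,-0.26,0,0.25,0.04,0.78,0.4],
  [0,-0.27,0,0.27,0.04,0.78,0.4],
  [0,-0.26,0,0.29,0.04,0.77,0.4],
  [0,-0.27,0,0.31,0.04,0.76,0.4],
  [0,-0.26,0,0.33,0.04,0.75,0.4],
  [0,-0.27,0,0.35,0.04,0.74,0.4],
  [0,-0.26,0,0.37,0.04,0.73,0.4],
  [0,-0.27,0,0.39,0.04,0.72,0.4],
  [0,-0.26,0,0.41,0.04,0.71,0.4],
])

```text
time_s: 38.4
eef_pos: [0.5012, 0.0988, 0.1698]
eef_rot: [0.681, -0.681, -0.189, 0.19]
wrist_force: [-0.3, 0.1, 0.2]
opening: 0.401
```

step_arm([
  [0,-0.27,0,0.43,0.04,0.7,0.4],
  [0,-0.26,0,0.46,0.04,0.68,0.4],
  [0,-0.27,0,0.47,0.03,0.67,0.4],
  [0,-0.26,0,0.49,0.04,0.66,0.4],
  [0,-0.27,0,0.51,0.03,0.64,0.4],
  [0,0,0,0,0,0,0.4],
  [0,0,0,0,0,0,0.4],
])

```text
time_s: 39.1
eef_pos: [0.5033, 0.2208, 0.1644]
eef_rot: [-0.666, 0.666, 0.236, -0.237]
wrist_force: [0.4, -0.1, -0.0]
opening: 0.402
```

Run:
```python
from h import *
o=ctrl.get_obs(); print(o["time_s"],o["eef_pos"],yaw_of(o),o["opening"],o["wrist_force"])
p=post(135,.17)
im,d=snap("scene","a"); cv2.imwrite("pics/e1.png",cv2.resize(im[120:340,50:340],None,fx=2.7,fy=2.7))
plan([(p[0],p[1],.17,39,.4,1),(p[0],p[1],.071,39,.4,5)])
```

```text
39.1 [0.50328104 0.22083722 0.16435014] (np.float64(39.051596080953885), np.float64(0.07835940254156594)) 0.4022774985751931 [ 0.38022659 -0.05405056 -0.00684577]
[[0,0,0,0.03,-0.18,-0.09,0.4],[0,0,0,0,0.66,0,0.4],[0,0,0,0,0.66,0,0.4],[0,0,0,0,0.66,0,0.4],[0,0,0,0,0.66,0,0.4],[0,0,0,0,0.66,0,0.4]]

end [0.5059 0.2188 0.0709] 39.0
```

View pics/e1.png

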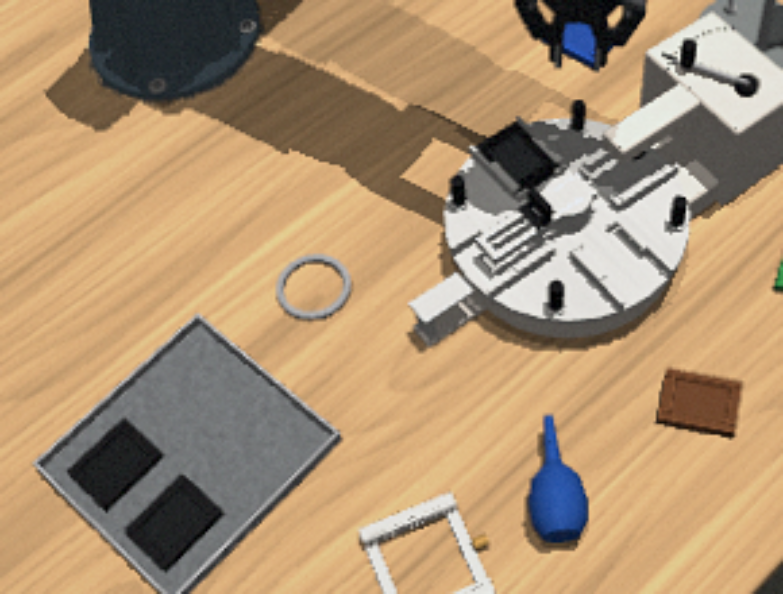

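step_arm([
  [0,0,0,0.03,-0.18,-0.09,0.4],
  [0,0,0,0,0.66,0,0.4],
  [0,0,0,0,0.66,0,0.4],
  [0,0,0,0,0.66,0,0.4],
  [0,0,0,0,0.66,0,0.4],
  [0,0,0,0,0.66,0,0.4],
  [0,0,0,0,0,0,0.4],
  [0,0,0,0,0,0,0],
  [0,0,0,0,0,0,0],
  [0,0,0,0,0,0,0],
])

```text
time_s: 40.15
eef_pos: [0.5074, 0.219, 0.0725]
eef_rot: [-0.666, 0.667, 0.237, -0.235]
wrist_force: [1.9, -1.0, -1.6]
opening: 0.164
```

step_arm([
  [0,-0.83,0,-0.34,0,-0.01,0],
  [0,-0.84,0,-0.35,0,-0.02,0],
  [0,-0.83,0,-0.34,0,-0.01,0],
  [0,-0.83,0,-0.34,0,-0.02,0],
  [0,-0.84,0,-0.34,0,-0.01,0],
  [0,-0.83,0,-0.35,0,-0.02,0],
  [0,-0.83,0,-0.34,0,-0.01,0],
  [0,-0.84,0,-0.34,0,-0.02,0],
  [0,-0.83,0,-0.35,0,-0.01,0],
  [0,-0.83,0,-0.34,0,-0.02,0],
])

```text
time_s: 41.15
eef_pos: [0.4653, 0.1297, 0.0727]
eef_rot: [-0.502, 0.505, 0.498, -0.494]
wrist_force: [10.6, 4.3, -9.4]
opening: 0.16
```

step_arm([
  [0,-0.84,0,-0.34,0,-0.01,0],
  [0,-0.83,0,-0.35,0,-0.02,0],
  [0,-0.83,0,-0.34,0,-0.01,0],
  [0,-0.84,0,-0.34,0,-0.02,0],
  [0,-0.83,0,-0.34,0,-0.01,0],
  [0,-0.83,0,-0.35,0,-0.02,0],
  [0,-0.84,0,-0.34,0,-0.01,0],
  [0,-0.83,0,-0.34,0,-0.02,0],
  [0,0,0,0,0,0,0],
  [0,0,0,0,0,0,0],
])

```text
time_s: 42.15
eef_pos: [0.493, 0.0563, 0.0727]
eef_rot: [-0.302, 0.307, 0.641, -0.635]
wrist_force: [15.3, 17.6, -13.0]
opening: 0.166
```

step_arm([
  [0,0,0,0,0,0,0.4],
  [0,0,0,0,0,0,0.4],
  [0,0,0,0,0,0,0.4],
  [0,0,0,0,-0.7,0,0.4],
  [0,0,0,0,-0.9,0,0.4],
  [0,0,0,0,-0.9,0,0.2],
  [0,0,0,0,-0.9,0,0],
  [0,0,0,0,-0.6,0,0],
])

```text
time_s: 42.95
eef_pos: [0.4895, 0.0529, 0.1938]
eef_rot: [-0.304, 0.305, 0.638, -0.638]
wrist_force: [-0.1, -0.2, 0.2]
opening: 0.003
```

Run:
```python
from h import *
o=ctrl.get_obs(); p=o["eef_pos"];print(o["time_s"],p,yaw_of(o),o["opening"],o["wrist_force"])
plan([(*tw([0,-.002,.19])[0],-6,0,23)])
```

```text
42.95 [0.48948103 0.05293549 0.19380922] (np.float64(128.9692787541636), np.float64(0.15100340531646692)) 0.0025853886383872078 [-0.06001621 -0.15143199  0.20256918]
[[0,0.98,0,0,0.01,-0.17,0],[0,0.98,0,0.02,0.01,-0.17,0],[0,0.98,0,0.03,0.01,-0.16,0],[0,0.98,0,0.05,0,-0.16,0],[0,0.98,0,0.07,0.01,-0.15,0],[0,0.98,0,0.08,0,-0.15,0],[0,0.98,0,0.1,0.01,-0.14,0],[0,0.98,0,0.11,0,-0.13,0],[0,0.98,0,0.12,0.01,-0.11,0],[0,0.98,0,0.13,0,-0.1,0]]

[[0,0.98,0,0.14,0.01,-0.09,0],[0,0.98,0,0.15,0,-0.07,0],[0,0.98,0,0.16,0.01,-0.06,0],[0,0.98,0,0.16,0,-0.04,0],[0,0.97,0,0.17,0.01,-0.02,0],[0,0.98,0,0.17,0,-0.01,0],[0,0.97,0,0.17,0.01,0.01,0],[0,0.98,0,0.16,0,0.03,0],[0,0.97,0,0.16,0.01,0.04,0],[0,0.98,0,0.16,0,0.06,0]]

[[0,0.97,0,0.15,0.01,0.08,0],[0,0.98,0,0.14,0,0.09,0],[0,0.97,0,0.13,0.01,0.1,0]]

end [0.5798 0.1251 0.1899] -5.97
```

step_arm([
  [0,0.98,0,0,0.01,-0.17,0],
  [0,0.98,0,0.02,0.01,-0.17,0],
  [0,0.98,0,0.03,0.01,-0.16,0],
  [0,0.98,0,0.05,0,-0.16,0],
  [0,0.98,0,0.07,0.01,-0.15,0],
  [0,0.98,0,0.08,0,-0.15,0],
  [0,0.98,0,0.1,0.01,-0.14,0],
  [0,0.98,0,0.11,0,-0.13,0],
  [0,0.98,0,0.12,0.01,-0.11,0],
  [0,0.98,0,0.13,0,-0.1,0],
])

```text
time_s: 43.95
eef_pos: [0.528, 0.0846, 0.1898]
eef_rot: [-0.579, 0.58, 0.405, -0.405]
wrist_force: [0.3, -0.2, -0.1]
opening: -0.003
```

step_arm([
  [0,0.98,0,0.14,0.01,-0.09,0],
  [0,0.98,0,0.15,0,-0.07,0],
  [0,0.98,0,0.16,0.01,-0.06,0],
  [0,0.98,0,0.16,0,-0.04,0],
  [0,0.97,0,0.17,0.01,-0.02,0],
  [0,0.98,0,0.17,0,-0.01,0],
  [0,0.97,0,0.17,0.01,0.01,0],
  [0,0.98,0,0.16,0,0.03,0],
  [0,0.97,0,0.16,0.01,0.04,0],
  [0,0.98,0,0.16,0,0.06,0],
])

```text
time_s: 44.95
eef_pos: [0.5675, 0.1159, 0.1883]
eef_rot: [-0.704, 0.704, 0.07, -0.07]
wrist_force: [-0.3, -0.4, -0.7]
opening: 0.002
```

step_arm([
  [0,0.97,0,0.15,0.01,0.08,0],
  [0,0.98,0,0.14,0,0.09,0],
  [0,0.97,0,0.13,0.01,0.1,0],
  [0,0,0,0,0,0,0],
  [0,0,0,0,0,0,0],
])

```text
time_s: 45.45
eef_pos: [0.579, 0.1252, 0.1875]
eef_rot: [-0.706, 0.706, -0.036, 0.036]
wrist_force: [0.5, -0.3, -0.1]
opening: -0.005
```

```bash
python3 look.py a13
```

```text
45.45 [0.5789999  0.12523824 0.18752642] (np.float64(-5.801713308187945), np.float64(0.019109511859313404)) -0.00540745256773813 [ 0.4553082  -0.26235042 -0.10228995]
scene 294 [0.5716 0.0329 0.0663] ((569.185791015625, 41.71861267089844), (80.71646118164062, 62.54924774169922), 84.65680694580078)
top 154 [0.5635 0.021  0.0667] ((563.6530151367188, 27.491987228393555), (51.600704193115234, 62.36381149291992), 88.89875793457031)
```

View pics/a13.png

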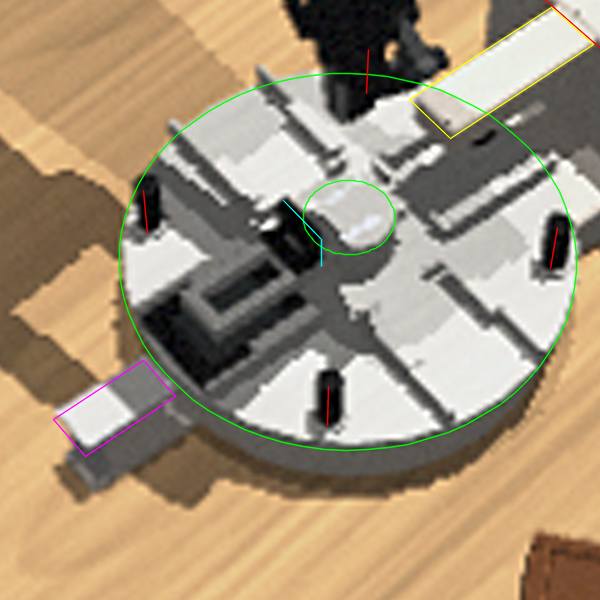

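The turret has clicked in with the last filter at the tongue, and the other bays are empty. Pressing the ejector.

step_arm([
  [0,0,0,0,0.74,0,0],
  [0,0,0,0,0.74,0,0],
  [0,0,0,0,0.74,0,0],
  [0,0,0,0,0.73,0,0],
  [0,0,0,0,0,-0.25,0],
  [0,0,0,0,0,-0.25,0],
  [0,0,0,0,0,-0.25,0],
  [0,0,0,0,0,-0.25,0],
  [0,0,0,0,0,-0.25,0],
  [0,0,0,0,0,-0.25,0],
])

```text
time_s: 46.65
eef_pos: [0.5751, 0.0808, 0.1002]
eef_rot: [0.707, -0.706, 0.036, -0.037]
wrist_force: [0.1, 4.7, -0.6]
opening: -0.001
```

step_arm([
  [0,0,0,0,0,-0.25,0],
  [0,0,0,0,0,-0.25,0],
  [0,0,0,0,0,-0.25,0],
  [0,0,0,0,0,-0.2,0],
  [0,0,0,0,0,0,0],
  [0,0,0,0,0,-0.1,0],
  [0,0,0,0,0,0,0],
])

```text
time_s: 47.35
eef_pos: [0.5718, 0.0515, 0.1002]
eef_rot: [0.708, -0.704, 0.036, -0.038]
wrist_force: [2.0, 12.6, 1.2]
opening: -0.002
```

step_arm([
  [0,0,0,0,0,0.4,0],
  [0,0,0,0,0,0.5,0],
  [0,0,0,0,0,0.5,0],
  [0,0,0,0,0,0.5,0],
  [0,0,0,0,0,0.4,0],
  [0,0,0,0,-0.9,0,0],
  [0,0,0,0,-0.9,0,0.5],
  [0,0,0,0,-0.9,0,1],
  [0,0,0,0,-0.5,0,1],
  [0,0,0,0,0,0,1],
])

```text
time_s: 48.35
eef_pos: [0.58, 0.1182, 0.1974]
eef_rot: [-0.706, 0.706, -0.035, 0.038]
wrist_force: [-0.3, -0.5, -0.1]
opening: 0.678
```

```bash
python3 look.py a14
python3 - <<'E'
from h import *
plan([(.5638,-.022,.19,-6,1,6)])
E
```

```text
48.35 [0.58001003 0.11817335 0.19740926] (np.float64(-5.930922094294402), np.float64(0.26867857548837304)) 0.6782830700433836 [-0.254857   -0.54132998 -0.11910246]
scene 501 [ 0.5632 -0.0115  0.0657] ((563.8450927734375, -11.542770385742188), (80.84769439697266, 64.37399291992188), 88.65509033203125)
top 300 [ 0.5619 -0.0125  0.0663] ((562.8723754882812, -12.712841033935547), (74.71723937988281, 60.05813980102539), 84.24837493896484)
[[0,0,0,0.01,0.02,-0.78,1],[0,0,0,0.01,0.02,-0.78,1],[0,0,0,0,0.02,-0.78,1],[0,0,0,0.01,0.01,-0.78,1],[0,0,0,0,0.02,-0.78,1],[0,0.01,0,0.01,0.01,-0.79,1]]

end [ 0.5639 -0.0221  0.19  ] -6.01
```

View pics/a14.png

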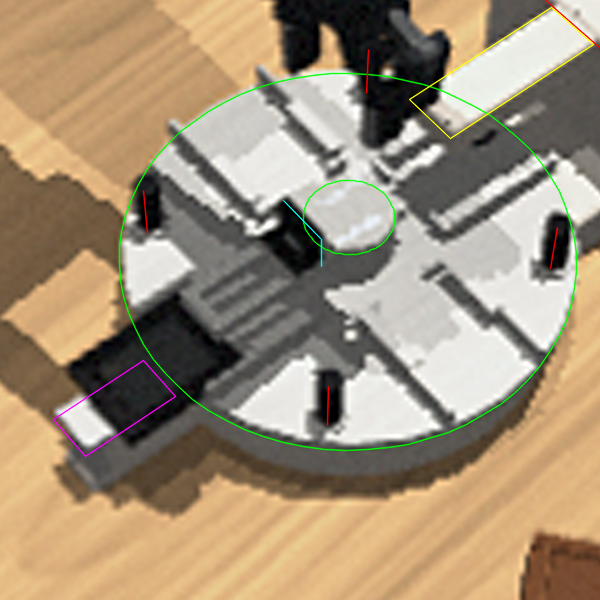

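step_arm([
  [0,0,0,0.01,0.02,-0.78,1],
  [0,0,0,0,0.02,-0.78,1],
  [0,0,0,0.01,0.02,-0.78,1],
  [0,0,0,0,0.01,-0.78,1],
  [0,0,0,0.01,0.02,-0.78,1],
  [0,0.01,0,0,0.01,-0.78,1],
  [0,0,0,0,0,0,1],
  [0,0,0,0,0,0,1],
])

```text
time_s: 49.35
eef_pos: [0.5641, -0.0218, 0.1907]
eef_rot: [0.706, -0.706, 0.038, -0.037]
wrist_force: [-0.5, -0.2, -0.0]
opening: 0.995
```

step_arm([
  [0,0,0,0,0.66,0,1],
  [0,0,0,0,0.67,0,1],
  [0,0,0,0,0.66,0,1],
  [0,0,0,0,0.67,0,1],
  [0,0,0,0,0.66,0,1],
  [0,0,0,0,0.67,0,1],
  [0,0,0,0,0.6,0,1],
  [0,0,0,0,0,0,1],
])

```text
time_s: 50.15
eef_pos: [0.5622, -0.0199, 0.0511]
eef_rot: [0.707, -0.706, 0.039, -0.034]
wrist_force: [-0.9, -0.0, -0.3]
opening: 0.999
```

step_arm([
  [0,0,0,0,0,0,0.5],
  [0,0,0,0,0,0,0.3],
  [0,0,0,0,0,0,0],
  [0,0,0,0,0,0,0],
  [0,0,0,0,0,0,0],
])

```text
time_s: 50.65
eef_pos: [0.5655, -0.0214, 0.0559]
eef_rot: [0.706, -0.706, 0.036, -0.038]
wrist_force: [-1.7, 1.9, 5.4]
opening: 0.681
```

step_arm([
  [0,0,0,0,-0.5,0,0],
  [0,0,0,0,-0.79,0,0],
  [0,0,0,0,-0.8,0,0],
  [0,0,0,0,-0.6,0,0],
  [0,0,0,0,0,0,0],
])

```text
time_s: 51.15
eef_pos: [0.5674, -0.0224, 0.1393]
eef_rot: [-0.706, 0.707, -0.034, 0.04]
wrist_force: [1.5, -0.4, -0.9]
opening: 0.668
```

Run:
```python
from h import *
o=ctrl.get_obs(); print(o["time_s"],o["eef_pos"],yaw_of(o),o["opening"],o["wrist_force"])
n,r,im,W=tray_fit("scene"); print(n,r); cv2.imwrite("pics/f1.png",cv2.resize(im[160:360,40:260],None,fx=3,fy=3))
X,Y=slot(.03,.054); print(X,Y)
plan([(X,Y,.10,TR[2],0,11)])
```

```text
51.15 [ 0.56739195 -0.02236517  0.13925595] (np.float64(-6.014720667432812), np.float64(0.4332242114763445)) 0.6683234057824256 [ 1.53793647 -0.39647803 -0.90713475]
1296 ((491.7462463378906, -326.656982421875), (220.0276336669922, 233.21463012695312), 5.561477184295654)
0.5171967499638654 -0.28082949659705386
[[0,-0.17,0,-0.07,0.11,-0.8,0],[0,-0.17,0,-0.08,0.11,-0.79,0],[0,-0.18,0,-0.09,0.11,-0.79,0],[0,-0.17,0,-0.11,0.11,-0.79,0],[0,-0.18,0,-0.12,0.11,-0.79,0],[0,-0.17,0,-0.14,0.12,-0.79,0],[0,-0.18,0,-0.15,0.11,-0.78,0],[0,-0.17,0,-0.17,0.12,-0.78,0],[0,-0.18,0,-0.18,0.11,-0.78,0],[0,-0.17,0,-0.19,0.12,-0.77,0]]

[[0,-0.18,0,-0.21,0.11,-0.77,0]]

end [ 0.5173 -0.2808  0.1001] 5.51
```

View pics/f1.png

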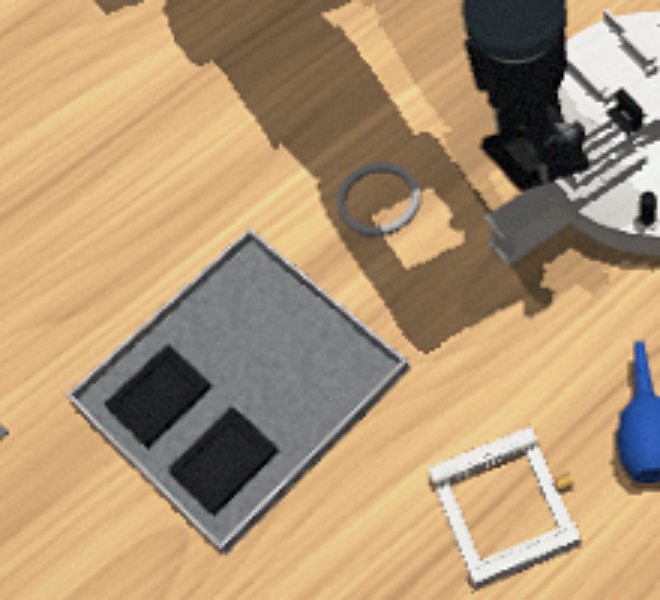

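step_arm([
  [0,-0.17,0,-0.07,0.11,-0.8,0],
  [0,-0.17,0,-0.08,0.11,-0.79,0],
  [0,-0.18,0,-0.09,0.11,-0.79,0],
  [0,-0.17,0,-0.11,0.11,-0.79,0],
  [0,-0.18,0,-0.12,0.11,-0.79,0],
  [0,-0.17,0,-0.14,0.12,-0.79,0],
  [0,-0.18,0,-0.15,0.11,-0.78,0],
  [0,-0.17,0,-0.17,0.12,-0.78,0],
  [0,-0.18,0,-0.18,0.11,-0.78,0],
  [0,-0.17,0,-0.19,0.12,-0.77,0],
])

```text
time_s: 52.2
eef_pos: [0.5193, -0.2574, 0.0998]
eef_rot: [0.707, -0.706, -0.027, 0.028]
wrist_force: [0.6, 0.5, -0.7]
opening: 0.669
```

step_arm([
  [0,-0.18,0,-0.21,0.11,-0.77,0],
  [0,0,0,0,0,0,0],
  [0,0,0,0,0,0,0],
])

```text
time_s: 52.5
eef_pos: [0.515, -0.2801, 0.0967]
eef_rot: [0.707, -0.706, -0.033, 0.034]
wrist_force: [0.0, 0.0, -0.4]
opening: 0.664
```

Run:
```python
from h import *
o=ctrl.get_obs(); print(o["time_s"],o["eef_pos"],yaw_of(o),o["opening"],o["wrist_force"])
n,r,im,W=tray_fit("scene"); print(n,r); cv2.imwrite("pics/f2.png",cv2.resize(im[160:360,40:260],None,fx=3,fy=3))
```

```text
52.5 [ 0.51497428 -0.28006725  0.09668809] (np.float64(5.417078749272506), np.float64(0.12185584815926895)) 0.6641064358276321 [ 0.04951771  0.01052943 -0.43364724]
1228 ((491.98211669921875, -326.7164306640625), (221.26007080078125, 232.95338439941406), 5.5310163497924805)
```

View pics/f2.png

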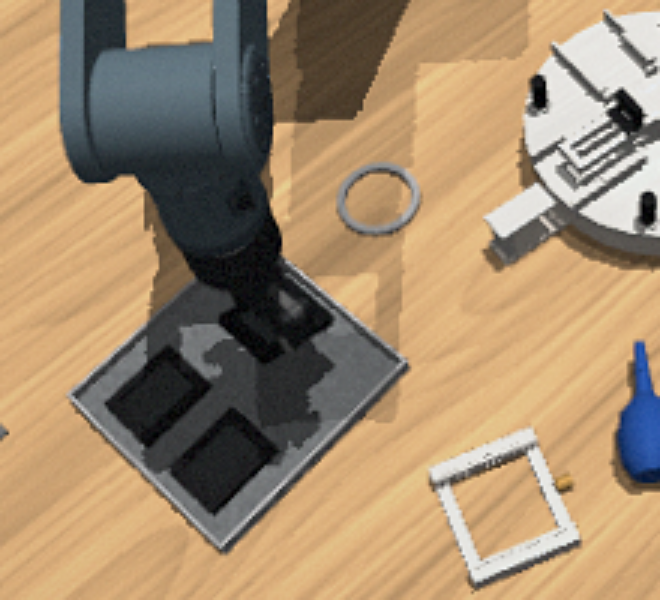

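step_arm([
  [0,0,0,0,0.7,0,0],
  [0,0,0,0,0.7,0,0],
  [0,0,0,0,0.7,0,0],
  [0,0,0,0,0.5,0,0],
  [0,0,0,0,0.2,0,0],
  [0,0,0,0,0.1,0,0],
  [0,0,0,0,0,0,0],
])

```text
time_s: 53.25
eef_pos: [0.5176, -0.282, 0.0128]
eef_rot: [-0.705, 0.708, 0.035, -0.033]
wrist_force: [-1.2, -3.2, 8.8]
opening: 0.666
```

step_arm([
  [0,0,0,0,0,0,0.82],
  [0,0,0,0,0,0,0.82],
  [0,0,0,0,0,0,0.82],
  [0,0,0,0,-0.3,0,0.82],
  [0,0,0,0,-0.9,0,0.82],
  [0,0,0,0,-0.9,0,0.82],
  [0,0,0,0,-0.9,0,0.82],
  [0,0,0,0,-0.9,0,0.82],
  [0,0,0,0,-0.9,0,0.82],
])

```text
time_s: 54.15
eef_pos: [0.5157, -0.28, 0.1564]
eef_rot: [-0.706, 0.706, 0.034, -0.034]
wrist_force: [-0.5, 0.5, 0.4]
opening: 0.821
```

step_arm([
  [0,0,0,-0.8,-0.5,0,0.8],
  [0,0,0,-0.8,-0.3,0,0.8],
  [0,0,0,-0.8,0,0,0.8],
  [0,0,0,-0.8,0,0,0.8],
  [0,0,0,-0.8,0,0,0.8],
  [0,0,0,0,0,0,0.8],
  [0,0,0,0,0,0,0.8],
])

```text
time_s: 54.85
eef_pos: [0.3964, -0.292, 0.1794]
eef_rot: [-0.706, 0.707, 0.034, -0.033]
wrist_force: [0.2, 0.0, 0.3]
opening: 0.799
```

Run:
```python
from h import *
o=ctrl.get_obs(); print(o["time_s"],o["eef_pos"],yaw_of(o),o["opening"],o["wrist_force"])
n,r,im,W=tray_fit("scene"); print(n,r); 
cv2.imwrite("pics/g1.png",cv2.resize(im[90:350,40:360],None,fx=2.3,fy=2.3))
for q in ctrl.silhouettes("filter0","scene"):
    P=W[q["pixels"]]; 
    if np.nanmean(P[:,1])<-.15: print(round(q["p"],2),np.nanmean(P,0).round(4),np.nanpercentile(P[:,2],[10,50,90]).round(4))
n,r,im,W=tray_fit("top"); print(n,r)
cv2.imwrite("pics/g2.png",overlay("top",im)[150*5:280*5,290*5:430*5]); cv2.imwrite("pics/g3.png",overlay("top",im)[130*5:250*5,150*5:310*5])
```

```text
54.85 [ 0.39643162 -0.292035    0.17942257] (np.float64(5.458890608594861), np.float64(0.06592669334913888)) 0.7987015343763654 [0.16531333 0.02890843 0.2525893 ]
1656 ((491.3693542480469, -326.3919677734375), (220.7075653076172, 233.7397003173828), 5.533063888549805)
0.68 [ 0.5184 -0.2744  0.0137] [0.0094 0.0139 0.018 ]
0.67 [ 0.547  -0.3808  0.0138] [0.0099 0.0139 0.0178]
0.65 [ 0.4532 -0.3868  0.014 ] [0.01   0.0142 0.0181]
650 ((508.31781005859375, -326.2675476074219), (245.07186889648438, 235.27381896972656), 6.108329772949219)
```

View pics/g1.png

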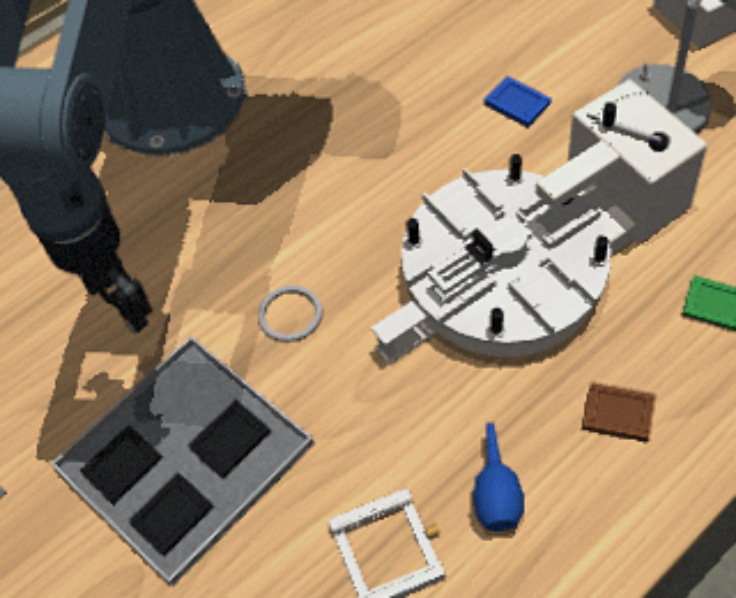

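View pics/g3.png

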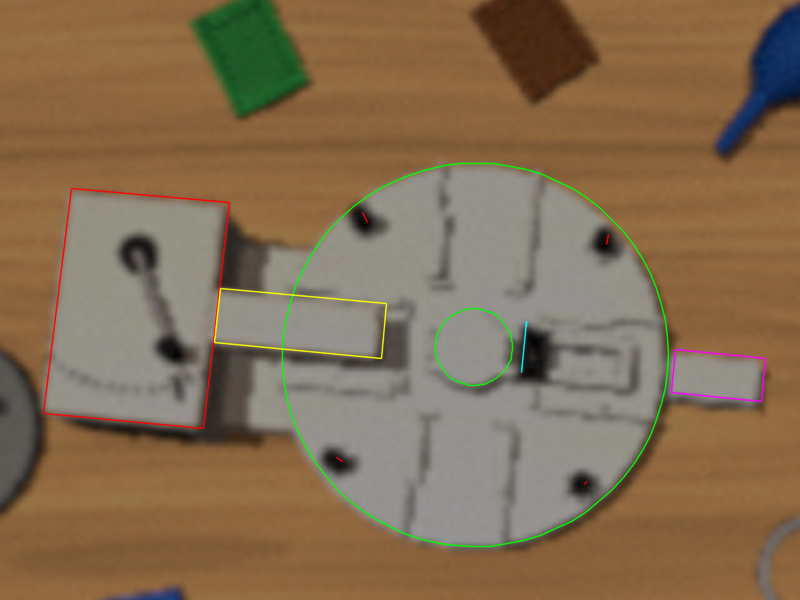

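Run:
```python
from h import *
for c in("scene","top"):
    im,d=snap(c); W=cloud(c,d)
    s=(W[...,2]>.158)&(W[...,2]<.185)&(abs(W[...,0]-.575)<.05)&(abs(W[...,1]-.335)<.06)
    P=W[s]; m=np.median(P,0); v=m-tw([.035,.2205,0])[0]; a=np.arctan2(v[1],v[0])-np.radians(TP[2])
    print(c,len(P),m.round(4),"q",.8+np.arctan2(np.sin(a),-np.cos(a)),np.hypot(v[0],v[1]))
```

```text
scene 40 [0.5741 0.3195 0.1709] q 0.34761801136314147 0.06786416378090891
top 24 [0.5713 0.3192 0.1751] q 0.35607460606378993 0.07053310511355501
```

Run:
```python
from h import *
# bias of the estimator at start, where the grip gave q=1.135
for c in("scene","top"):
    W=np.load(c+"W.npy")
    s=(W[...,2]>.158)&(W[...,2]<.185)&(abs(W[...,0]-.575)<.05)&(abs(W[...,1]-.37)<.06)
    P=W[s]; m=np.median(P,0); v=m-tw([.035,.2205,0])[0]; a=np.arctan2(v[1],v[0])-np.radians(TP[2])
    print(c,len(P),m.round(4),"q",.8+np.arctan2(np.sin(a),-np.cos(a)))
# lever line vs bold bar and knob in the picture
im,_=snap("scene"); im=cv2.resize(im[110:170,270:345],None,fx=10,fy=10,interpolation=cv2.INTER_CUBIC)
for q,col in((.32,(0,0,255)),(.4,(0,255,0)),(.48,(255,0,0))):
    k=tw([[.035-.07*np.cos(q-.8),.2205+.07*np.sin(q-.8),z] for z in(.136,.175)])
    p=((proj("scene",k)-[270,110]+.5)*10).astype(int); cv2.line(im,tuple(map(int,p[0])),tuple(map(int,p[1])),col,1)
cv2.imwrite("pics/k.png",im)
```

```text
scene 37 [0.5777 0.374  0.1721] q 1.1754823754571677
top 24 [0.5742 0.373  0.1744] q 1.1407576487778504
```

View pics/k.png

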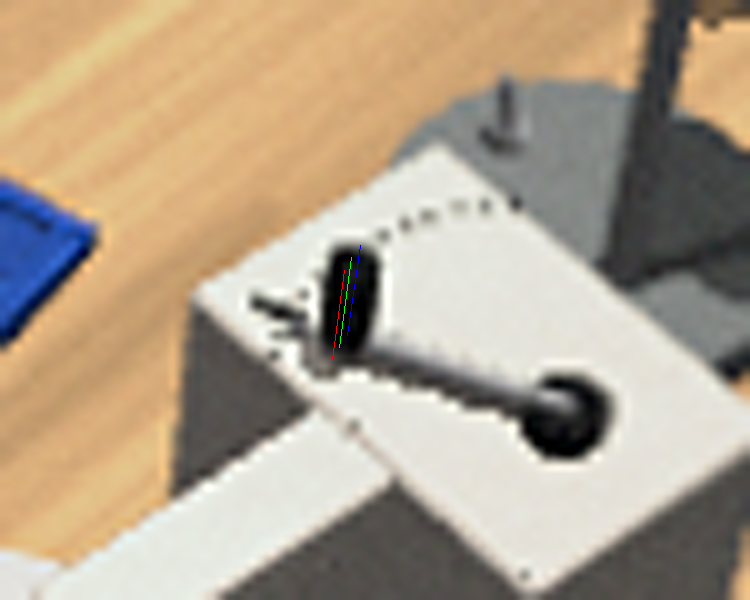

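Run:
```python
from h import *
def qof(xy):
    v=np.array(xy)-tw([.035,.2205,0])[0][:2]; a=np.arctan2(v[1],v[0])-np.radians(TP[2]); return .8+np.arctan2(np.sin(a),-np.cos(a)),np.hypot(*v)
for c in("scene","top"):
    R=[];B=[]
    for i in range(6):
        im,d=snap(c); W=cloud(c,d)
        s=(W[...,2]>.171)&(W[...,2]<.19)&(abs(W[...,0]-.575)<.04)&(abs(W[...,1]-.335)<.05)
        R.append(np.r_[W[s].mean(0),s.sum()])
    im,d=snap(c)
    # rectify lamp-house top plane z=.136 in tester frame at 0.25 mm/px
    xs=np.arange(-.075,.0,.00025); ys=np.arange(.168,.273,.00025)
    G=np.array([(x,y,.136) for y in ys for x in xs]); p=proj(c,tw(G)).astype(np.float32).reshape(len(ys),len(xs),2)
    r=cv2.remap(im,p[...,0],p[...,1],cv2.INTER_CUBIC); cv2.imwrite(f"pics/rect_{c}.png",cv2.resize(r,None,fx=1.4,fy=1.4))
    print(c,np.mean(R,0).round(4),np.std(R,0).round(4),qof(np.mean(R,0)[:2]))
for q in(.32,.4,.48): 
    for rr in(.08,.098): print(q,rr,[((.035-rr*np.cos(q-.8)+.075)/.00025*1.4).round(),((.2205+rr*np.sin(q-.8)-.168)/.00025*1.4).round()])
```

```text
scene [ 0.5735  0.3212  0.1749 19.8333] [3.000e-04 3.000e-04 5.000e-04 3.727e-01] (np.float64(0.37394322529706703), np.float64(0.06782420467240548))
top [ 0.5718  0.3194  0.1752 16.8333] [1.0000e-04 3.0000e-04 8.0000e-04 1.0672e+00] (np.float64(0.3563687006243833), np.float64(0.07000008726744633))
0.32 0.08 [np.float64(219.0), np.float64(87.0)]
0.32 0.098 [np.float64(129.0), np.float64(41.0)]
0.4 0.08 [np.float64(203.0), np.float64(120.0)]
0.4 0.098 [np.float64(111.0), np.float64(80.0)]
0.48 0.08 [np.float64(191.0), np.float64(153.0)]
0.48 0.098 [np.float64(95.0), np.float64(121.0)]
```

View pics/rect_scene.png

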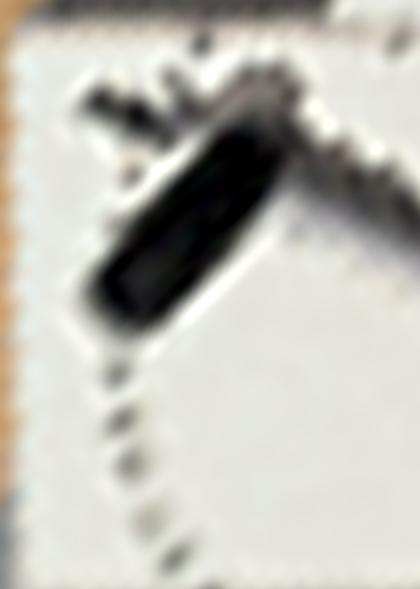

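View pics/rect_top.png

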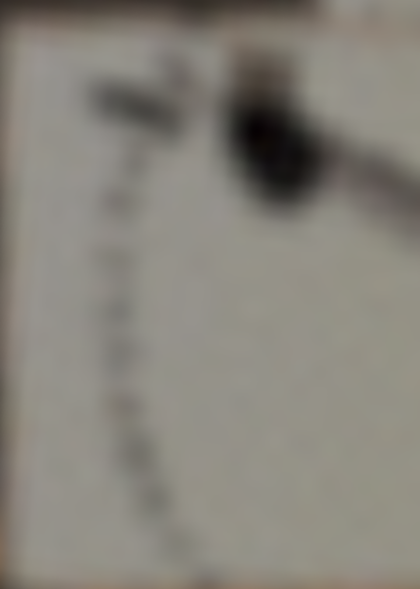

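Run:
```python
from h import *
for c in("scene","top"):
    im,d=snap(c)
    xs=np.arange(-.095,.095,.00025); ys=np.arange(.150,.292,.00025)
    G=np.array([(x,y,.136) for y in ys for x in xs]); p=proj(c,tw(G)).astype(np.float32).reshape(len(ys),len(xs),2)
    r=cv2.remap(im,p[...,0],p[...,1],cv2.INTER_CUBIC)
    L=lambda x,y:(int((x+.095)/.00025),int((y-.15)/.00025))
    cv2.rectangle(r,L(-.075,.168),L(.075,.273),(0,0,255),1)
    for q in(.4,): cv2.line(r,L(.035,.2205),L(.035-.1*np.cos(q-.8),.2205+.1*np.sin(q-.8)),(0,200,0),1)
    cv2.imwrite(f"pics/r2_{c}.png",r)
```

View pics/r2_scene.png

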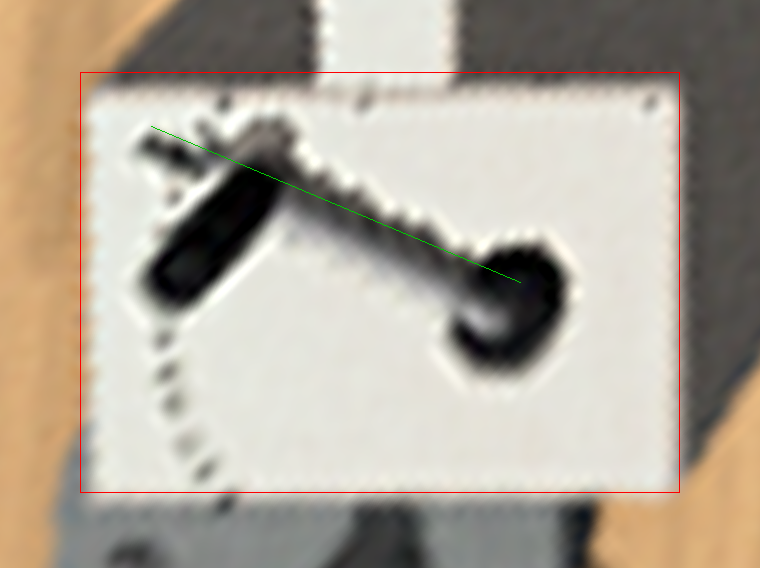

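View pics/r2_top.png

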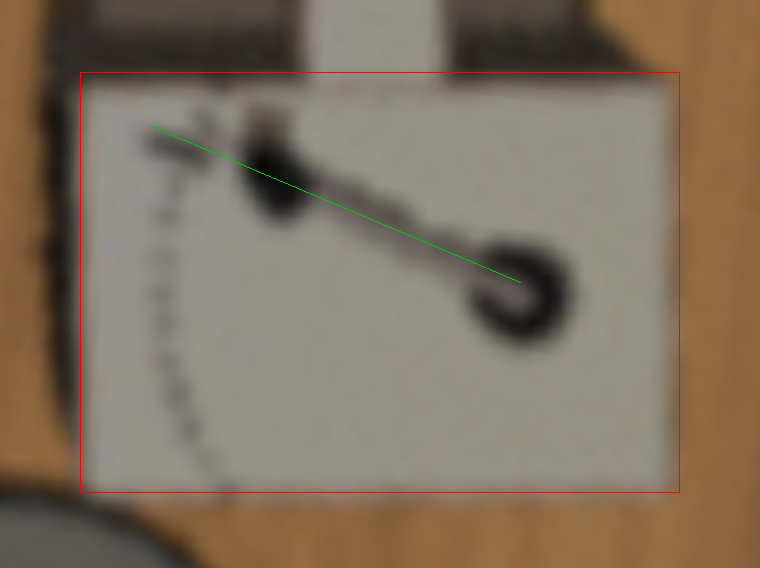

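The lever measures only about 0.32–0.35 against the bold bar, because the tester is about 2.5 mm further in +y than I assumed. I'll correct the lever. I don't know that step 1 counted, so I'll lift one filter out of the tray first. That way the tray step isn't already met when the lever step completes.

Run:
```python
from h import *
plan([(.517,-.282,.15,5.5,.92,6),(.517,-.282,.0135,5.5,.92,7)])
```

```text
[[0,0,0,0.67,0.16,-0.01,0.92],[0,0,0,0.67,0.16,-0.01,0.92],[0,0,0,0.67,0.16,-0.01,0.92],[0,0,0,0.68,0.16,-0.01,0.92],[0,0,0,0.67,0.16,-0.01,0.92],[0,0,0,0.68,0.16,-0.01,0.92],[0,0,0,0,0.65,0,0.92],[0,0,0,0,0.65,0,0.92],[0,0,0,0,0.65,0,0.92],[0,0,0,0,0.65,0,0.92]]

[[0,0,0,0,0.65,0,0.92],[0,0,0,0,0.65,0,0.92],[0,0,0,0,0.65,0,0.92]]

end [ 0.5171 -0.2821  0.0135] 5.51
```

step_arm([
  [0,0,0,0.67,0.16,-0.01,0.92],
  [0,0,0,0.67,0.16,-0.01,0.92],
  [0,0,0,0.67,0.16,-0.01,0.92],
  [0,0,0,0.68,0.16,-0.01,0.92],
  [0,0,0,0.67,0.16,-0.01,0.92],
  [0,0,0,0.68,0.16,-0.01,0.92],
  [0,0,0,0,0,0,0.92],
  [0,0,0,0,0,0,0.92],
])

```text
time_s: 56.75
eef_pos: [0.5168, -0.2818, 0.1496]
eef_rot: [0.706, -0.706, -0.034, 0.035]
wrist_force: [-0.5, 0.6, -0.2]
opening: 0.921
```

step_arm([
  [0,0,0,0,0.65,0,0.92],
  [0,0,0,0,0.65,0,0.92],
  [0,0,0,0,0.65,0,0.92],
  [0,0,0,0,0.65,0,0.92],
  [0,0,0,0,0.65,0,0.92],
  [0,0,0,0,0.65,0,0.92],
  [0,0,0,0,0.5,0,0.92],
  [0,0,0,0,0,0,0.92],
  [0,0,0,0,0,0,0.92],
])

```text
time_s: 57.65
eef_pos: [0.517, -0.2823, 0.0184]
eef_rot: [-0.706, 0.706, 0.034, -0.034]
wrist_force: [0.5, 0.5, 0.9]
opening: 0.922
```

step_arm([
  [0,0,0,0,0.2,0,0.92],
  [0,0,0,0,0.1,0,0.92],
  [0,0,0,0,0,0,0.92],
])

```text
time_s: 57.95
eef_pos: [0.5171, -0.282, 0.0089]
eef_rot: [0.706, -0.706, -0.034, 0.034]
wrist_force: [-0.5, 0.6, 0.8]
opening: 0.924
```

step_arm([
  [0,0,0,0,0,0,0.5],
  [0,0,0,0,0,0,0.3],
  [0,0,0,0,0,0,0],
  [0,0,0,0,0,0,0],
])

```text
time_s: 58.35
eef_pos: [0.5175, -0.2823, 0.0102]
eef_rot: [-0.706, 0.706, 0.034, -0.034]
wrist_force: [-2.3, 2.3, 7.3]
opening: 0.656
```

step_arm([
  [0,0,0,0,-0.3,0,0],
  [0,0,0,0,-0.7,0,0],
  [0,0,0,0,-0.8,0,0],
  [0,0,0,0,-0.7,0,0],
  [0,0,0,0,0,0,0],
])

```text
time_s: 58.85
eef_pos: [0.5192, -0.2837, 0.0877]
eef_rot: [-0.705, 0.708, 0.036, -0.032]
wrist_force: [0.3, -0.5, -0.8]
opening: 0.654
```

Run:
```python
from h import *
o=ctrl.get_obs(); print(o["time_s"],o["eef_pos"],yaw_of(o),o["opening"],o["wrist_force"])
n,r,im,W=tray_fit("scene"); print(n,r); cv2.imwrite("pics/h1.png",cv2.resize(im[160:360,40:260],None,fx=3,fy=3))
plan([(.563,-.152,.09,5.5,0,6)])
```

```text
58.85 [ 0.51924435 -0.2836897   0.08772931] (np.float64(5.522765152749076), np.float64(0.3873127267316111)) 0.6539901342388277 [ 0.27428354 -0.54601751 -0.81167955]
1212 ((492.3982849121094, -326.4245910644531), (219.5334930419922, 233.74609375), 5.351578712463379)
[[0,0,0,0.32,-0.02,0.7,0],[0,0,0,0.32,-0.02,0.7,0],[0,0,0,0.32,-0.03,0.7,0],[0,0,0,0.31,-0.02,0.7,0],[0,0,0,0.32,-0.03,0.7,0],[0,0,0,0.31,-0.02,0.7,0]]

end [ 0.5629 -0.152   0.0899] 5.52
```

View pics/h1.png

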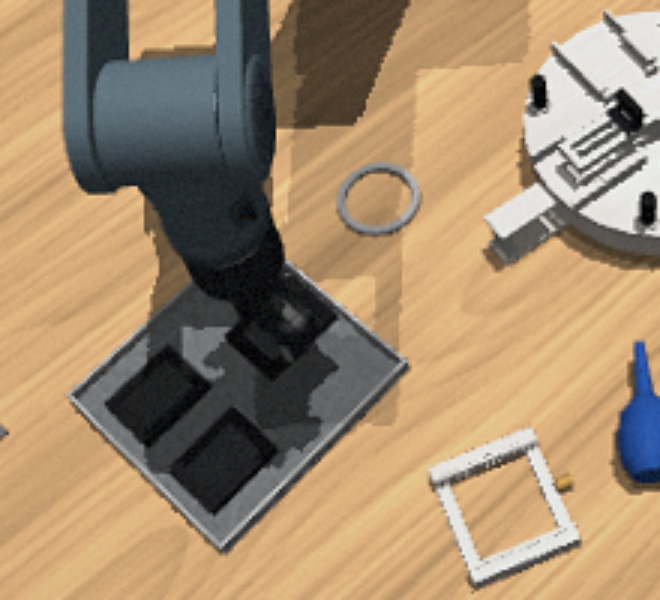

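step_arm([
  [0,0,0,0.32,-0.02,0.7,0],
  [0,0,0,0.32,-0.02,0.7,0],
  [0,0,0,0.32,-0.02,0.7,0],
  [0,0,0,0.31,-0.02,0.7,0],
  [0,0,0,0.32,-0.02,0.7,0],
  [0,0,0,0.31,-0.02,0.7,0],
  [0,0,0,0,0,0,0],
])

```text
time_s: 59.6
eef_pos: [0.5613, -0.1481, 0.0859]
eef_rot: [0.707, -0.705, -0.034, 0.036]
wrist_force: [0.1, -0.4, -0.4]
opening: 0.652
```

step_arm([
  [0,0,0,0,0.7,0,0],
  [0,0,0,0,0.7,0,0],
  [0,0,0,0,0.7,0,0],
  [0,0,0,0,0.45,0,0],
  [0,0,0,0,0.15,0,0],
  [0,0,0,0,0,0,0],
])

```text
time_s: 60.2
eef_pos: [0.5611, -0.1514, 0.0064]
eef_rot: [0.707, -0.706, -0.033, 0.034]
wrist_force: [-0.2, 0.4, -1.4]
opening: 0.651
```

step_arm([
  [0,0,0,0,0,0,0.82],
  [0,0,0,0,0,0,0.82],
  [0,0,0,0,0,0,0.82],
  [0,0,0,0,-0.3,0,0.82],
  [0,0,0,0,-0.9,0,0.82],
  [0,0,0,0,-0.9,0,0.5],
  [0,0,0,0,-0.9,0,0.5],
  [0,0,0,0,-0.9,0,0.5],
  [0,0,0,0,-0.9,0,0.5],
  [0,0,0,0,-0.9,0,0.5],
])

```text
time_s: 61.2
eef_pos: [0.5618, -0.1511, 0.1795]
eef_rot: [-0.706, 0.706, 0.034, -0.034]
wrist_force: [0.4, -0.4, -0.0]
opening: 0.504
```

Run:
```python
from h import *
o=ctrl.get_obs(); print(o["time_s"],o["eef_pos"],yaw_of(o),o["opening"],o["wrist_force"])
im,d=snap("scene"); cv2.imwrite("pics/i1.png",cv2.resize(im[90:350,40:360],None,fx=2.3,fy=2.3))
plan([(.50,.05,.245,40,.5,9),(.5725,.3205,.245,107,.5,13)])
```

```text
61.2 [ 0.5617649  -0.15107344  0.1795432 ] (np.float64(5.520344491960512), np.float64(0.050854350084512556)) 0.5035014522285457 [ 0.44161502 -0.35101282 -0.00444304]
[[0,-0.64,0,-0.16,-0.22,0.77,0.5],[0,-0.64,0,-0.11,-0.22,0.78,0.5],[0,-0.64,0,-0.06,-0.22,0.78,0.5],[0,-0.64,0,-0.01,-0.22,0.79,0.5],[0,-0.64,0,0.04,-0.23,0.78,0.5],[0,-0.64,0,0.1,-0.22,0.78,0.5],[0,-0.63,0,0.15,-0.23,0.77,0.5],[0,-0.64,0,0.2,-0.22,0.76,0.5],[0,-0.63,0,0.24,-0.23,0.75,0.5],[0,-0.86,0,0.59,0,0.41,0.5]]

[[0,-0.86,0,0.62,0,0.36,0.5],[0,-0.86,0,0.65,0,0.3,0.5],[0,-0.86,0,0.68,0,0.24,0.5],[0,-0.86,0,0.7,0,0.18,0.5],[0,-0.86,0,0.71,0,0.11,0.5],[0,-0.86,0,0.72,0,0.05,0.5],[0,-0.86,0,0.72,0,-0.01,0.5],[0,-0.86,0,0.71,0,-0.08,0.5],[0,-0.86,0,0.7,0,-0.14,0.5],[0,-0.86,0,0.69,0,-0.21,0.5]]

[[0,-0.86,0,0.67,0,-0.26,0.5],[0,-0.85,0,0.64,0,-0.33,0.5]]

end [0.5726 0.3206 0.2451] 107.0
```

View pics/i1.png

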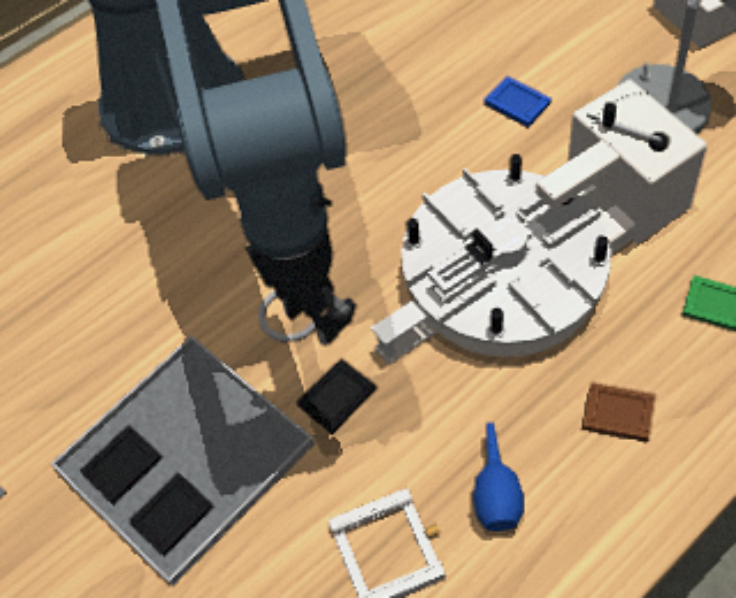

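step_arm([
  [0,-0.64,0,-0.16,-0.22,0.77,0.5],
  [0,-0.64,0,-0.11,-0.22,0.78,0.5],
  [0,-0.64,0,-0.06,-0.22,0.78,0.5],
  [0,-0.64,0,-0.01,-0.22,0.79,0.5],
  [0,-0.64,0,0.04,-0.23,0.78,0.5],
  [0,-0.64,0,0.1,-0.22,0.78,0.5],
  [0,-0.63,0,0.15,-0.23,0.77,0.5],
  [0,-0.64,0,0.2,-0.22,0.76,0.5],
  [0,-0.63,0,0.24,-0.23,0.75,0.5],
  [0,-0.86,0,0.59,0,0.41,0.5],
])

```text
time_s: 62.25
eef_pos: [0.5026, 0.0729, 0.2396]
eef_rot: [-0.652, 0.653, 0.273, -0.272]
wrist_force: [-0.2, -0.3, 0.2]
opening: 0.502
```

step_arm([
  [0,-0.86,0,0.62,0,0.36,0.5],
  [0,-0.86,0,0.65,0,0.3,0.5],
  [0,-0.86,0,0.68,0,0.24,0.5],
  [0,-0.86,0,0.7,0,0.18,0.5],
  [0,-0.86,0,0.71,0,0.11,0.5],
  [0,-0.86,0,0.72,0,0.05,0.5],
  [0,-0.86,0,0.72,0,-0.01,0.5],
  [0,-0.86,0,0.71,0,-0.08,0.5],
  [0,-0.86,0,0.7,0,-0.14,0.5],
  [0,-0.86,0,0.69,0,-0.21,0.5],
])

```text
time_s: 63.25
eef_pos: [0.5592, 0.2809, 0.2385]
eef_rot: [-0.469, 0.469, 0.529, -0.529]
wrist_force: [1.0, 0.2, 0.5]
opening: 0.499
```

step_arm([
  [0,-0.86,0,0.67,0,-0.26,0.5],
  [0,-0.85,0,0.64,0,-0.33,0.5],
  [0,0,0,0,0,0,0.5],
  [0,0,0,0,0,0,0.5],
])

```text
time_s: 63.65
eef_pos: [0.57, 0.3217, 0.2379]
eef_rot: [0.421, -0.421, -0.568, 0.568]
wrist_force: [-0.6, 0.9, -0.1]
opening: 0.5
```

Run:
```python
from h import *
o=ctrl.get_obs(); print(o["time_s"],o["eef_pos"],yaw_of(o),o["opening"],o["wrist_force"])
plan([(.5725,.3205,.245,107,.5,1),(.5725,.3205,.155,107,.5,5)])
```

```text
63.65 [0.56996227 0.32174141 0.23790866] (np.float64(106.93767928599809), np.float64(0.028806200122508237)) 0.49978183450665953 [-0.5668954   0.8606962  -0.06317993]
[[0,-0.01,0,-0.06,-0.24,-0.07,0.5],[0,0,0,0,0.6,0,0.5],[0,0,0,0,0.6,0,0.5],[0,0,0,0,0.6,0,0.5],[0,0,0,0,0.6,0,0.5],[0,0,0,0,0.6,0,0.5]]

end [0.5725 0.3206 0.1551] 107.0
```

step_arm([
  [0,0,0,-0.06,-0.24,-0.07,0.5],
  [0,0,0,0,0.6,0,0.5],
  [0,0,0,0,0.6,0,0.5],
  [0,0,0,0,0.6,0,0.5],
  [0,0,0,0,0.6,0,0.5],
  [0,0,0,0,0.6,0,0.5],
  [0,0,0,0,0,0,0.5],
  [0,0,0,0,0,0,0.5],
])

```text
time_s: 64.45
eef_pos: [0.5731, 0.3199, 0.1558]
eef_rot: [-0.421, 0.421, 0.568, -0.568]
wrist_force: [-0.1, 1.4, 0.2]
opening: 0.496
```

step_arm([
  [0,0,0,0,0,0,0],
  [0,0,0,0,0,0,0],
  [0,0,0,0,0,0,0],
  [0,0,0,0,0,0,0],
])

```text
time_s: 64.85
eef_pos: [0.5737, 0.3208, 0.157]
eef_rot: [-0.42, 0.421, 0.569, -0.568]
wrist_force: [-1.0, -0.9, 6.5]
opening: 0.158
```

step_arm([
  [0,0.3,0,0.07,0,0,0],
  [0,0.3,0,0.07,0,0,0],
  [0,0,0,0,0,0,0],
  [0,0,0,0,0,0,0],
])

```text
time_s: 65.25
eef_pos: [0.5721, 0.325, 0.1569]
eef_rot: [-0.438, 0.439, 0.555, -0.554]
wrist_force: [-2.6, -0.5, 6.5]
opening: 0.156
```

step_arm([
  [0,0,0,0,0,0,0.35],
  [0,0,0,0,0,0,0.5],
  [0,0,0,0,0,0,0.5],
  [0,0,0,0,-0.7,0,0.5],
  [0,0,0,0,-0.9,0,0.5],
  [0,0,0,0,-0.9,0,0.5],
  [0,0,0,0,-0.9,0,0.5],
  [0,0,0,-0.8,0,0,0.5],
  [0,0,0,-0.8,0,0,0.5],
  [0,0,0,-0.8,0,0,0.5],
])

```text
time_s: 66.25
eef_pos: [0.5883, 0.254, 0.2571]
eef_rot: [-0.438, 0.438, 0.555, -0.555]
wrist_force: [-0.5, 0.3, -0.2]
opening: 0.499
```

step_arm([
  [0,0,0,-0.9,0,0,0.5],
  [0,0,0,-0.9,0,0,0.5],
  [0,0,0,-0.9,0,0,0.5],
  [0,0,0,-0.9,0,0,0.5],
  [0,0,0,-0.9,0,0,0.5],
  [0,0,0,0,0,0,0.5],
])

```text
time_s: 66.85
eef_pos: [0.6202, 0.12, 0.2567]
eef_rot: [0.439, -0.44, -0.554, 0.554]
wrist_force: [-0.3, 0.4, 0.3]
opening: 0.502
```

```bash
cat > kq.py <<'E'
from h import *
o=ctrl.get_obs(); print(o["time_s"],o["eef_pos"],yaw_of(o),o["wrist_force"])
TP2={"scene":[.582,.1297,-6.],"top":[.5803,.1297,-6.]}
for c in("scene","top"):
    R=[]
    for i in range(5):
        im,d=snap(c); W=cloud(c,d)
        s=(W[...,2]>.171)&(W[...,2]<.19)&(abs(W[...,0]-.575)<.04)&(abs(W[...,1]-.335)<.05)
        R.append(np.r_[W[s].mean(0),s.sum()])
    m=np.mean(R,0); v=m[:2]-tw([.035,.2205,0],TP2[c])[0][:2]; a=np.arctan2(v[1],v[0])-np.radians(TP[2])
    print(c,m.round(4),"q",.8+np.arctan2(np.sin(a),-np.cos(a)),np.hypot(*v))
    xs=np.arange(-.095,.095,.00025); ys=np.arange(.150,.292,.00025)
    G=np.array([(x,y,.136) for y in ys for x in xs]); p=proj(c,tw(G,TP2[c])).astype(np.float32).reshape(len(ys),len(xs),2)
    r=cv2.remap(im,p[...,0],p[...,1],cv2.INTER_CUBIC)
    L=lambda x,y:(int((x+.095)/.00025),int((y-.15)/.00025))
    cv2.rectangle(r,L(-.075,.168),L(.075,.273),(0,0,255),1)
    cv2.line(r,L(.035,.2205),L(.035-.1*np.cos(-.4),.2205+.1*np.sin(-.4)),(0,200,0),1)
    cv2.imwrite(f"pics/r3_{c}.png",r)
E
python3 kq.py
```

```text
66.85 [0.62018386 0.11995767 0.25669389] (np.float64(103.16754303164083), np.float64(0.06766752836448975)) [-0.28985809  0.35890284  0.31532331]
scene [ 0.5718  0.3242  0.1746 21.6   ] q 0.39414085401362453 0.07127781358899668
top [ 0.5709  0.3223  0.1755 18.2   ] q 0.3659601220192604 0.07109887153522354
```

View pics/r3_scene.png

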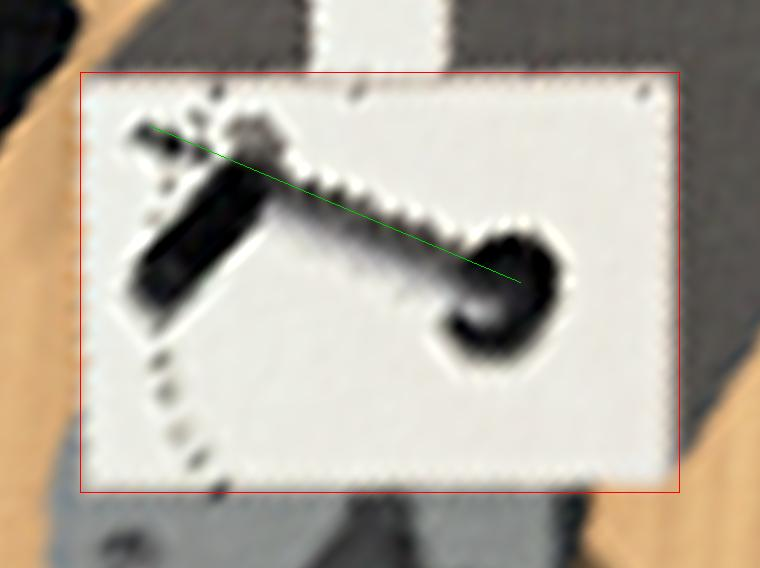

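View pics/r3_top.png

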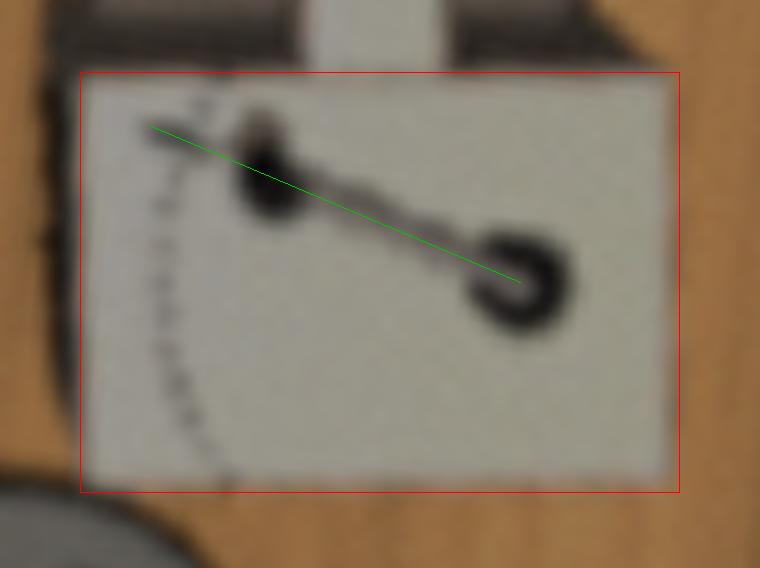

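Run:
```python
from h import *
n,r,im,W=tray_fit("scene"); print(n,r)
for q in ctrl.silhouettes("filter0","scene"):
    P=W[q["pixels"]]; m=np.nanmean(P,0)
    if m[1]<-.05: print(round(q["p"],2),m.round(4))
plan([(.562,-.151,.15,5.5,.92,19)])
```

```text
1348 ((491.8961181640625, -303.3536376953125), (224.22442626953125, 280.5904846191406), 4.953939437866211)
0.84 [ 0.5622 -0.1441  0.0099]
0.65 [ 0.5469 -0.3814  0.0137]
0.56 [ 0.4543 -0.3891  0.0137]
[[0,0.86,0,-0.45,0.19,0.21,0.92],[0,0.86,0,-0.46,0.19,0.17,0.92],[0,0.86,0,-0.48,0.19,0.13,0.92],[0,0.86,0,-0.48,0.19,0.08,0.92],[0,0.86,0,-0.49,0.19,0.04,0.92],[0,0.86,0,-0.49,0.19,-0.01,0.92],[0,0.86,0,-0.49,0.19,-0.05,0.92],[0,0.86,0,-0.48,0.19,-0.09,0.92],[0,0.86,0,-0.47,0.19,-0.14,0.92],[0,0.86,0,-0.46,0.19,-0.18,0.92]]

[[0,0.86,0,-0.44,0.19,-0.22,0.92],[0,0.86,0,-0.42,0.19,-0.26,0.92],[0,0.86,0,-0.4,0.18,-0.29,0.92],[0,0.86,0,-0.37,0.19,-0.33,0.92],[0,0.86,0,-0.34,0.18,-0.36,0.92],[0,0.85,0,-0.3,0.19,-0.39,0.92],[0,0.86,0,-0.27,0.18,-0.41,0.92],[0,0.85,0,-0.23,0.19,-0.44,0.92],[0,0.86,0,-0.18,0.18,-0.45,0.92]]

end [ 0.5621 -0.151   0.15  ] 5.49
```

step_arm([
  [0,0.86,0,-0.45,0.1,0.21,0.92],
  [0,0.86,0,-0.46,0.1,0.17,0.92],
  [0,0.86,0,-0.48,0.1,0.13,0.92],
  [0,0.86,0,-0.48,0.1,0.08,0.92],
  [0,0.86,0,-0.49,0.1,0.04,0.92],
  [0,0.86,0,-0.49,0.19,-0.01,0.92],
  [0,0.86,0,-0.49,0.19,-0.05,0.92],
  [0,0.86,0,-0.48,0.19,-0.09,0.92],
  [0,0.86,0,-0.47,0.19,-0.14,0.92],
  [0,0.86,0,-0.46,0.19,-0.18,0.92],
])

```text
time_s: 68.45
eef_pos: [0.5893, -0.0217, 0.2135]
eef_rot: [-0.637, 0.637, 0.308, -0.308]
wrist_force: [-0.3, 0.2, 0.1]
opening: 0.921
```

step_arm([
  [0,0.86,0,-0.44,0.19,-0.22,0.92],
  [0,0.86,0,-0.42,0.19,-0.26,0.92],
  [0,0.86,0,-0.4,0.18,-0.29,0.92],
  [0,0.86,0,-0.37,0.19,-0.33,0.92],
  [0,0.86,0,-0.34,0.18,-0.36,0.92],
  [0,0.85,0,-0.3,0.19,-0.39,0.92],
  [0,0.86,0,-0.27,0.18,-0.41,0.92],
  [0,0.85,0,-0.23,0.19,-0.44,0.92],
  [0,0.86,0,-0.18,0.18,-0.45,0.92],
  [0,0,0,0,0,0,0.92],
])

```text
time_s: 69.45
eef_pos: [0.5613, -0.1526, 0.1627]
eef_rot: [0.706, -0.706, -0.032, 0.033]
wrist_force: [-0.0, -0.6, 0.4]
opening: 0.918
```

Run:
```python
from h import *
o=ctrl.get_obs(); print(o["time_s"],o["eef_pos"],yaw_of(o),o["opening"],o["wrist_force"])
plan([(.5622,-.152,.12,5.5,.92,2),(.5622,-.152,.007,5.5,.92,6)])
```

```text
69.45 [ 0.56130203 -0.15257715  0.16274951] (np.float64(5.306795166378223), np.float64(0.07189989901421086)) 0.9178355343680369 [-0.04400666 -0.62452297  0.41887642]
[[0,-0.02,0,0.02,0.71,0.01,0.92],[0,-0.01,0,0.01,0.71,0.01,0.92],[0,0,0,0,0.63,0,0.92],[0,0,0,0,0.63,0,0.92],[0,0,0,0,0.63,0,0.92],[0,0,0,0,0.63,0,0.92],[0,0,0,0,0.63,0,0.92],[0,0,0,0,0.62,0,0.92]]

end [ 0.5621 -0.1519  0.007 ] 5.49
```

step_arm([
  [0,-0.02,0,0.02,0.71,0.01,0.92],
  [0,-0.01,0,0.01,0.71,0.01,0.92],
  [0,0,0,0,0.63,0,0.92],
  [0,0,0,0,0.63,0,0.92],
  [0,0,0,0,0.63,0,0.92],
  [0,0,0,0,0.63,0,0.92],
  [0,0,0,0,0.63,0,0.92],
  [0,0,0,0,0.6,0,0.92],
  [0,0,0,0,0,0,0.92],
])

```text
time_s: 70.35
eef_pos: [0.5612, -0.149, 0.0062]
eef_rot: [0.707, -0.705, -0.034, 0.037]
wrist_force: [-0.1, 0.5, -0.8]
opening: 0.921
```

step_arm([
  [0,0,0,0,0,0,0.5],
  [0,0,0,0,0,0,0.3],
  [0,0,0,0,0,0,0],
  [0,0,0,0,0,0,0],
])

```text
time_s: 70.75
eef_pos: [0.565, -0.1521, 0.0121]
eef_rot: [-0.705, 0.707, 0.036, -0.034]
wrist_force: [-3.7, 0.0, 17.1]
opening: 0.24
```

step_arm([
  [0,0,0,0,-0.3,0,0],
  [0,0,0,0,-0.7,0,0],
  [0,0,0,0,-0.8,0,0],
  [0,0,0,0,-0.8,0,0],
  [0,0,0,0,0,0,0],
])

```text
time_s: 71.25
eef_pos: [0.5658, -0.152, 0.0912]
eef_rot: [-0.705, 0.708, 0.037, -0.032]
wrist_force: [0.3, 0.1, 0.0]
opening: 0.002
```

Run:
```python
from h import *
o=ctrl.get_obs(); print(o["time_s"],o["eef_pos"],yaw_of(o),o["opening"],o["wrist_force"])
n,r,im,W=tray_fit("scene"); print(n,r); cv2.imwrite("pics/j1.png",cv2.resize(im[160:360,40:260],None,fx=3,fy=3))
X,Y=slot(.03,.054); plan([(X,Y,.09,TR[2],0,6)])
```

```text
71.25 [ 0.56579828 -0.1520076   0.09124822] (np.float64(5.657573483383894), np.float64(0.47835827117382784)) 0.001612888144584733 [0.34036834 0.10872623 0.00533533]
1340 ((490.6590576171875, -303.3955383300781), (223.28033447265625, 280.98419189453125), 4.706062316894531)
[[0,0,0,-0.33,0,-0.69,0],[0,0.01,0,-0.33,-0.01,-0.69,0],[0,0,0,-0.33,0,-0.69,0],[0,0.01,0,-0.33,-0.01,-0.69,0],[0,0,0,-0.34,0,-0.69,0],[0,0.01,0,-0.33,-0.01,-0.69,0]]

end [ 0.5173 -0.2809  0.0901] 5.47
```

View pics/j1.png

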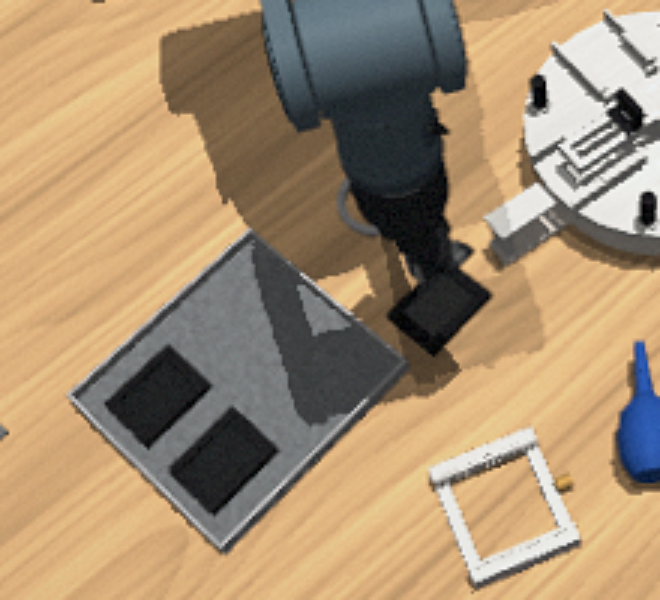

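step_arm([
  [0,0,0,-0.1,0,0,0.92],
  [0,0,0,0,0,0,0.92],
  [0,0,0,0,0,0,0.92],
  [0,0,0,0,0,0,0.92],
  [0,0,0,0,0.7,0,0.92],
  [0,0,0,0,0.7,0,0.92],
  [0,0,0,0,0.7,0,0.92],
  [0,0,0,0,0.7,0,0.92],
  [0,0,0,0,0,0,0.92],
  [0,0,0,0,0,0,0.92],
])

```text
time_s: 72.3
eef_pos: [0.5595, -0.1508, 0.0021]
eef_rot: [0.706, -0.706, -0.034, 0.035]
wrist_force: [1.0, 0.4, 1.1]
opening: 0.918
```

Run:
```python
from h import *
o=ctrl.get_obs(); print(o["time_s"],o["eef_pos"],yaw_of(o),o["opening"],o["wrist_force"])
im,d=snap("scene"); crop(im,187,262,40,9,"j2"); W=cloud("scene",d)
for q in ctrl.silhouettes("filter0","scene"):
    P=W[q["pixels"]]; m=np.nanmean(P,0)
    if m[1]<-.05: print(round(q["p"],2),m.round(4))
```

```text
72.3 [ 0.5595302  -0.15083396  0.00210908] (np.float64(5.6315401011849655), np.float64(0.07455269834028659)) 0.9182739481022051 [1.04822559 0.38955501 1.13745781]
0.9 [ 0.5461 -0.3814  0.0139]
0.72 [ 0.5627 -0.1636  0.0102]
0.63 [ 0.4539 -0.3886  0.0137]
```

View pics/j2.png

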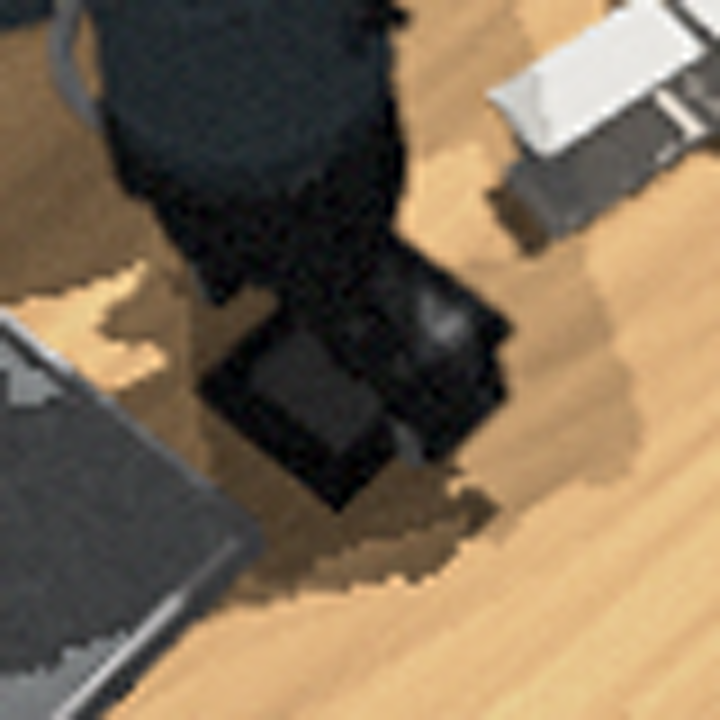

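step_arm([
  [0,0,0,0,0,0,0.5],
  [0,0,0,0,0,0,0.5],
  [0,0,0,0,0,0,0.5],
  [0,0,0,0,0,0,0.5],
])

```text
time_s: 72.8
eef_pos: [0.561, -0.1515, 0.0044]
eef_rot: [-0.706, 0.707, 0.036, -0.034]
wrist_force: [-1.6, 0.6, 7.2]
opening: 0.667
```

step_arm([
  [0,0,0,0,0,0,0.3],
  [0,0,0,0,-0.3,0,0.3],
  [0,0,0,0,-0.7,0,0.3],
  [0,0,0,0,-0.8,0,0.3],
  [0,0,0,0,-0.9,0,0.3],
  [0,0,0,0,0,0,0.3],
])

```text
time_s: 73.4
eef_pos: [0.5628, -0.1524, 0.0883]
eef_rot: [-0.705, 0.708, 0.037, -0.032]
wrist_force: [1.4, 0.0, -0.2]
opening: 0.668
```

Run:
```python
from h import *
o=ctrl.get_obs(); print(o["time_s"],o["eef_pos"],yaw_of(o),o["opening"],o["wrist_force"])
n,r,im,W=tray_fit("scene"); print(n,r); cv2.imwrite("pics/j3.png",cv2.resize(im[160:360,40:260],None,fx=3,fy=3))
X,Y=slot(.03,.054); plan([(X,Y,.085,TR[2],0.3,6)])
```

```text
73.4 [ 0.56277126 -0.1523568   0.08828928] (np.float64(5.6422874211408605), np.float64(0.47148789015828024)) 0.6679227302912631 [ 1.39786614  0.03752896 -0.20299922]
1266 ((491.72540283203125, -326.592529296875), (219.56466674804688, 233.34637451171875), 5.550008296966553)
[[0,0,0,-0.32,0.01,-0.69,0.3],[0,0,0,-0.31,0.01,-0.69,0.3],[0,0.01,0,-0.32,0,-0.69,0.3],[0,0,0,-0.31,0.01,-0.69,0.3],[0,0.01,0,-0.32,0,-0.69,0.3],[0,0,0,-0.31,0.01,-0.69,0.3]]

end [ 0.5173 -0.281   0.085 ] 5.52
```

View pics/j3.png

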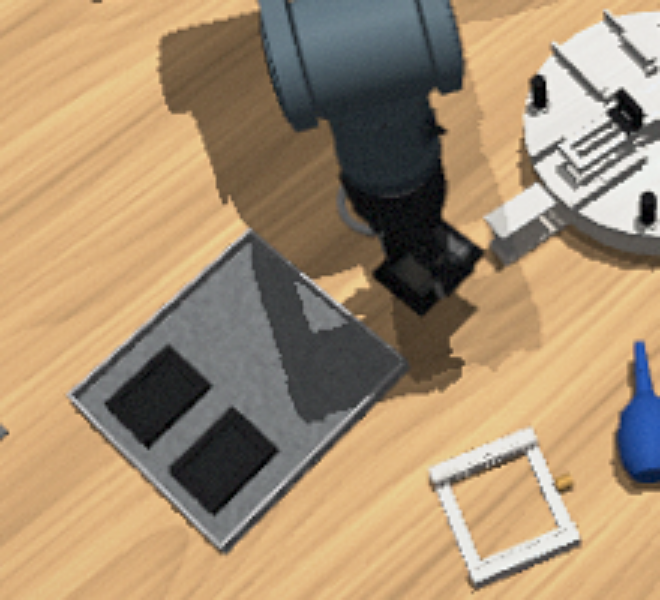

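step_arm([
  [0,0,0,-0.32,0,-0.69,0.3],
  [0,0,0,-0.31,0,-0.69,0.3],
  [0,0.01,0,-0.32,0,-0.69,0.3],
  [0,0,0,-0.31,0,-0.69,0.3],
  [0,0.01,0,-0.32,0,-0.69,0.3],
  [0,0,0,-0.31,0,-0.69,0.3],
  [0,0,0,0,0,0,0.3],
  [0,0,0,0,0,0,0.3],
])

```text
time_s: 74.25
eef_pos: [0.5147, -0.2798, 0.0824]
eef_rot: [0.707, -0.706, -0.033, 0.034]
wrist_force: [-0.4, -0.0, -0.9]
opening: 0.668
```

Run:
```python
from h import *
o=ctrl.get_obs(); print(o["time_s"],o["eef_pos"],yaw_of(o),o["opening"],o["wrist_force"])
n,r,im,W=tray_fit("scene"); print(n,r); cv2.imwrite("pics/j4.png",cv2.resize(im[160:360,40:260],None,fx=3,fy=3))
```

```text
74.25 [ 0.51473205 -0.27978038  0.08236582] (np.float64(5.43948586289475), np.float64(0.11615025225967564)) 0.6676386665390139 [-0.35542809 -0.02029626 -0.87029897]
1234 ((491.6134948730469, -326.8267517089844), (219.73434448242188, 233.05581665039062), 5.513132572174072)
```

View pics/j4.png

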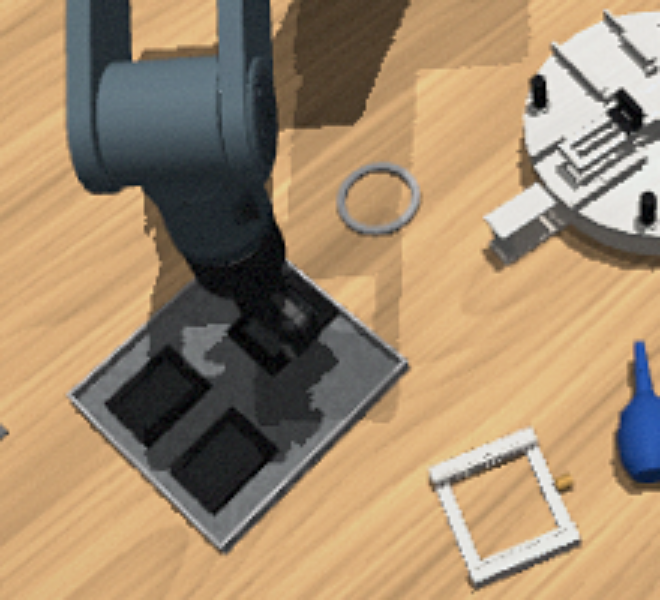

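step_arm([
  [0,0,0,0,0.7,0,0.3],
  [0,0,0,0,0.7,0,0.3],
  [0,0,0,0,0.6,0,0.3],
  [0,0,0,0,0.3,0,0.3],
  [0,0,0,0,0.1,0,0.3],
  [0,0,0,0,0,0,0.3],
])

```text
time_s: 74.9
eef_pos: [0.5157, -0.2796, 0.0113]
eef_rot: [0.706, -0.706, -0.034, 0.034]
wrist_force: [-0.8, 0.3, -0.9]
opening: 0.666
```

step_arm([
  [0,0,0,0,0,0,0.82],
  [0,0,0,0,0,0,0.82],
  [0,0,0,0,0,0,0.82],
  [0,0,0,0,-0.3,0,0.82],
  [0,0,0,0,-0.9,0,0.82],
  [0,0,0,0,-0.9,0,0.82],
  [0,0,0,0,-0.9,0,0.82],
  [0,0,0,0,-0.9,0,0.82],
  [0,0,0,0,-0.9,0,0.82],
])

```text
time_s: 75.8
eef_pos: [0.5155, -0.2802, 0.1575]
eef_rot: [-0.706, 0.707, 0.034, -0.034]
wrist_force: [1.1, -0.1, 0.1]
opening: 0.82
```

step_arm([
  [0,0,0,-0.8,-0.5,0,0.8],
  [0,0,0,-0.8,-0.3,0,0.8],
  [0,0,0,-0.8,0,0,0.8],
  [0,0,0,-0.8,0,0,0.8],
  [0,0,0,-0.8,0,0,0.8],
  [0,0,0,0,0,0,0.8],
  [0,0,0,0,0,0,0.8],
])

```text
time_s: 76.5
eef_pos: [0.3962, -0.2921, 0.1803]
eef_rot: [-0.706, 0.707, 0.034, -0.033]
wrist_force: [0.6, -0.3, 0.2]
opening: 0.799
```

```bash
python3 kq.py
python3 - <<'E'
from h import *
n,r,im,W=tray_fit("scene"); print(n,r); 
cv2.imwrite("pics/l1.png",cv2.resize(im[90:350,40:360],None,fx=2.3,fy=2.3))
a=np.radians(5.5); c,s_=np.cos(a),np.sin(a)
for q in ctrl.silhouettes("filter0","scene"):
    P=W[q["pixels"]]; m=np.nanmean(P,0)
    if m[1]<-.15:
        Q=P[~np.isnan(P[:,0])]; A=np.c_[Q[:,:2],np.ones(len(Q))]; k=np.linalg.lstsq(A,Q[:,2],rcond=None)[0]
        d=m[:2]-np.array(r[0])/1000; print(round(q["p"],2),m.round(4),"tray xy",c*d[0]+s_*d[1],-s_*d[0]+c*d[1],"tilt",np.hypot(*k[:2]).round(3))
E
```

```text
76.5 [ 0.39620817 -0.29207174  0.18033681] (np.float64(5.444153818408), np.float64(0.10057205122244865)) [ 0.62648174 -0.3237001   0.23898634]
scene [ 0.5722  0.3237  0.1748 22.4   ] q 0.38538460064933855 0.07107214994418239
top [ 0.5715  0.3226  0.1749 18.2   ] q 0.36668131142679095 0.07047124847012737
1677 ((491.91461181640625, -326.4633483886719), (222.22434997558594, 233.538818359375), 5.549582004547119)
0.73 [ 0.546  -0.3814  0.014 ] tray xy 0.04856717574048476 -0.05983709357934762 tilt 0.006
0.57 [ 0.4538 -0.388   0.0138] tray xy -0.043881685211269075 -0.05759950972106162 tilt 0.021
```

View pics/l1.png

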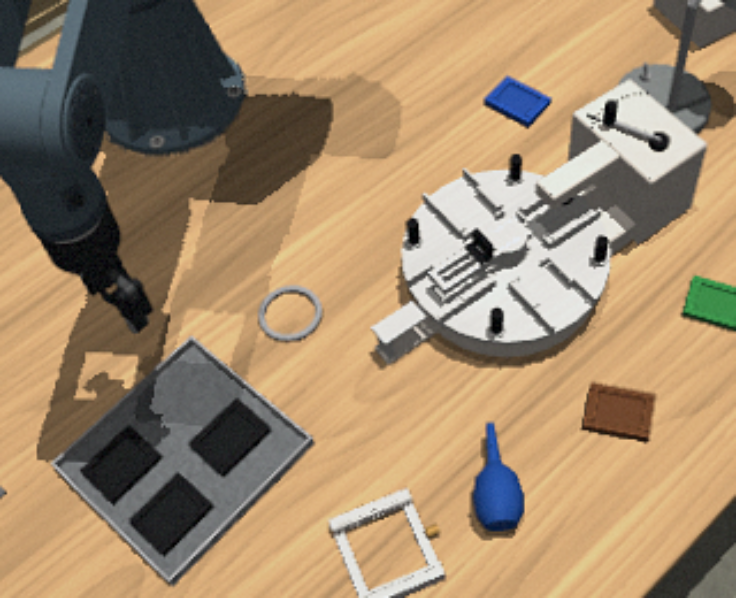

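Run:
```python
from h import *
im,d=snap("scene"); W=cloud("scene",d)
m=(im.max(-1)<45)&(abs(W[...,0]-.517)<.05)&(abs(W[...,1]+.275)<.055)&(W[...,2]>.008)&(W[...,2]<.03)
Q=W[m]; k=np.linalg.lstsq(np.c_[Q[:,:2],np.ones(len(Q))],Q[:,2],rcond=None)[0]
print(len(Q),Q.mean(0).round(4),np.hypot(*k[:2]))
print(ctrl.hand_in())
```

```text
571 [ 0.5168 -0.272   0.0143] 0.005736772411956004
the job is handed in; nothing more can be done
None
```

I turned the lamp down to idle, clicked the three loaded bays round to the tongue, ejected each filter and laid all three in the tray. The job is handed in, but it returned no verdict, so I don't know whether it passed.

**My last checks:**
- **Filters:** all three lie flat in separate places in the tray. Depth fits give tilts of about 0.006–0.02 rad, and the two I worked out in tray axes are within 60 mm of its middle. The network missed the third filter at the end, so I checked it from the depth image: flat, and clear of the other two.
- **Dimmer:** the two cameras disagree slightly, at 0.385 and 0.367 rad. Both are inside 0.32–0.48.
- **Turret and ejector:** by eye in the last picture, the turret rests clicked in with a bay square to the tongue, and the ejector is back.
- **Other items:** the bracket, ring, blower and desk lamp look unmoved, and the gripper is clear of everything.

**What did not go cleanly:**
- **First lever setting was low:** it measured only about 0.32–0.35, because I had placed the tester about 2.5 mm off. With all three filters already in the tray, I lifted one out onto the table, corrected the lever, then put it back. I did this because I could not tell whether the first setting had counted for step 1.
- **One missed grasp:** the fingers slid off that filter when I first went to pick it up from the table. The second try held.

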